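Put the maize on to boil from the locked food box

TASK

Put all the maize cobs from the locked food box on to boil. First set its left dial to 3 and its right dial to 6 and open it; then, with the lid lifter from the dish rack, take the hot lid off the pot by its loop, keeping it level and never touching it with the gripper, and rest it on the round wooden stand. When the cobs are in the pot put the lid back with the lifter so that it sits fully home, stand the lifter in the rack's open bay again, shut the food box, and leave the jug, the cups and the clip box alone.

Things in the scene. Friction and masses are not known exactly. Their poses are not given: they have to be found in the camera images.
- dial_left (a joint): Left dial of the food box (left as seen from the robot), radians, 0 to 5.65. It grows clockwise seen from above; digit d stands at the index mark when the value is d x 0.785 (digits 0 to 7), so 3 is 2.356. The lock frees within 0.2 rad of that. It stays where it is left (friction 0.06 N m) and turns both ways.
- dial_right (a joint): Right dial, the same in every way; 6 is 4.712.
- dial_left_grip (a point): Middle of the left dial's finger bar, on the vertical dial axis: a black upright bar 36 mm long, 12 mm thick, 26 mm tall (13 mm above and below this point) on a flat white disc 68 mm across with the digits. The bar lies along this point's x axis, which turns with the dial. The dials stand 120 mm apart on the grey lock case, in front of the food box's lid.
- dial_right_grip (a point): The same for the right dial.
- box_lid (a joint): Hinge of the food box's lid, radians: 0 shut, 1.7 fully open against its stop. It is locked shut until both dials are on their digits. Below about 1.5 it falls shut by itself, above about 1.6 it falls open to the stop; it weighs 0.3 kg.
- box_lid_handle (a point): Middle of the steel bar handle on the lid's top: a round bar 10 mm thick, 90 mm long along this point's y axis, 28 mm above the lid's top face, 16 mm in from the lid's front edge (the edge at the lock case). This point turns with the lid (its z is the lid's upward normal).
- box_lid_hinge (a point): Middle of the lid's hinge line at the back (far edge) of the food box, 76 mm above the shelf; the line runs along this point's y axis. The lid is a plate 8 mm thick that reaches 193 mm from the hinge line, 340 mm wide; the handle bar lies 177 mm from the line and 36 mm above it. The point turns with the lid.
- box: White plastic food box with a grey lock case on its front, fixed to the shelf. Origin: underside, centre of the tub. The tub measures 180 mm (x, depth) by 340 mm (y, width) by 75 mm high, walls and floor 5 mm. The lock case, 224 mm wide and 83 mm high, runs from x = -196 to x = -90 mm; the dial axes are at x = -140 mm, y = +60 (left) and -60 mm (right). Its x points away from the robot.
- cob1_mid (a point): Centre of a maize cob, one to three of them in the food box (None if absent), 110 mm long along its own x, 40 mm thick, slightly flat-sided so that it does not roll, 0.15 kg. They lie side by side about 85 mm apart, long way front to back.
- cob2_mid (a point): Centre of another maize cob, the same.
- cob3_mid (a point): Centre of another maize cob, the same.
- pot_rim (a point): Centre of the aluminium pot's mouth, at rim height, 155 mm above the shelf. The pot stands fixed on a low round burner: inner radius 112 mm, outer 116 mm, inner floor 101 mm below the rim; two small wire handles at the sides (reaching 136 mm from the axis, 33 mm below the rim).
- lid: Hot aluminium pot lid, loose, 0.32 kg: a round plate of radius 122 mm and 5 mm thick, with a tapered plug 10 mm deep (radius 100 to 92 mm) underneath that drops into the pot. Origin: centre of the plate's underside, so it lies at rim height when the lid is fully home; z up. Touch it with nothing but the lifter.
- lid_loop (a point): Middle of the top bar of the lid's loop handle, 48 mm above the lid's origin. The bar is an 8 mm round steel rod along the lid's y axis; the clear opening below it is 92 mm wide and 39 mm high down to the lid's top.
- stand_top (a point): Centre of the top of the round wooden stand for the hot lid, fixed, radius 85 mm, 20 mm high. The lid's plug rests on it, the lid's origin then 10 mm above this point.
- lifter: Lid lifter of bent 8 mm steel rod with a wooden grip, loose, 0.36 kg, standing by itself on its prongs. Origin: at its underside, straight below the grip's middle; z up, x along the grip. At the rear a rod runs down at x = -85 mm to a cross rod; from it two prongs, at y = +28 and -28 mm, run forward under the grip to tips at x = +30 mm.
- lifter_grip (a point): Centre of the lifter's wooden grip, 89 mm above its origin: 110 mm long (x), 20 mm thick (y), 22 mm tall.
- lifter_saddle (a point): Centre line height of the dip in the two prongs, half-way between them, 85 mm straight below the grip's centre. The loop's bar settles in the dip, its centre 8 mm above this point, and the lid hangs balanced under the grip. Seen from here the prongs' tops are 4 mm up in the dip, 12 mm at x = -30 mm and 16 mm at the tips.
- rack_bay (a point): Centre of the floor of the open bay of the grey dish rack (fixed), 8 mm above the shelf. The bay is 112 mm (this point's x) by 156 mm (y) inside, with a kerb 22 mm above the shelf; the lifter stands in it with its grip about along y. Beyond the bay at -y white plates stand up to 118 mm high from y = -94 mm on.
- jug: Glass jug, 170 mm tall, bystander; origin under its centre.
- cup1: Steel cup, 85 mm tall, bystander; origin under its centre.
- cup2: Steel cup, 85 mm tall, bystander; origin under its centre.
- clip_box: Small white plastic box closed by a spring clip, 156 by 106 by 72 mm, bystander; origin under its centre.
Things that resemble listed ones, but are neither listed nor needed, are in the scene too. What is shaped like the lifter but pink is not meant.

How it is judged:
By the outcome, as a careful person would: the job done as asked, in the order asked, and still so for the second after the job is handed in, with the robot touching nothing.
Of cob1, cob2, cob3 only 1 to 3 are there at a start; the rules pass over those that are not, and their reading is None.
At some moment in a run one of cob1, cob2, cob3 may be knocked a few centimetres aside while the robot is not near it.
It also fails if it takes over 210 s, if anything falls off the work surface, if the arm or the gripper's body presses on something with over 40 N, if the wrist force passes 120 N, or if a joint passes its speed limit or range.

ROBOT

A 6-joint arm with a two-finger parallel gripper is mounted at the origin on the work surface. World frame = base frame: x ahead of the robot, y to its left, z up, the work surface at z = 0. Lengths are in m, angles in rad, forces in N, time in s.
With the tool pointing down it reaches from about 0.325 to 0.75 m from the base axis. Payload 7.6 kg.
Tool frame: the origin (TCP) lies at the very end of the fingers, on their centre line; the grasp point (between the pads) lies 19 mm behind it (env.tcp_to_grasp is the x of the grasp point in the tool frame, in m); x points along the fingers, y is the direction in which the jaws open and shut, and the axes are right-handed (so a half turn about x gives the same grasp; the last joint's range is limited). The gripper opens to 85 mm and grips with 20 to 120 N. Pads are 22 mm wide; open, the fingers measure 114 mm over their backs; the gripper's body (76 mm by 85 mm) begins 54 mm behind the grasp point. The pads swing forward as they close: fully open they stand 13 mm farther back than shut.
Start: joints at [-1.37, 0.052, 1.401, -0, 1.689, -0.07], TCP at [0.14, -0.506, 0.231] pointing down, gripper open.
Joint ranges: [-2.9, 2.9], [-0.91, 2.17], [0.12, 2.37], [-1.06, 4.2], [0.26, 2.73], [-2.93, 2.93]. Speed limits (rad/s): [2.57, 2.57, 3.01, 3.14, 3.14, 3.14].

INTERFACE

Orientations are given as a rotation vector (axis times angle).
In Python, from bench import sense, optics, env gives the robot as it stands.
- The arm moves only by the tool arm_command, never from a script. Its argument "targets" is a list of rows, each an object with "dr": the turn, a rotation vector about the tool's x, y, z in degrees, a list of three; "dp": the shift along the tool's x, y, z in mm, a list of three; "claw": the finger opening in mm, from 0 to 85.4. In form: [{"dr": [rx, ry, rz], "dp": [tx, ty, tz], "claw": claw}, ...]. A call has 1 to 5 rows; each row is the pose to reach, as a shift and turn from the pose measured when the call began, along the tool's axes at that moment; what a row does not reach only later rows make up. A row lasts 1/10 s, in which the tool goes at most 50 mm and 8.59 degrees, less where a joint would pass 70% of its speed; a pose out of reach is approached as far as the arm can. A call with a gripper value outside its range is refused whole. The fingers move at their own pace and stop on an object; the grip force is fixed at half the most. Time passes only in rows, so rows that repeat a pose let the fingers close. It gives the time, the measured TCP pose, the force and the opening at its end, in the units of the state.
- sense(): the state, without advancing time (a new reading comes with each control period).
- optics.snapshot(name): name is "side" or "top" or "wrist"; returns a dict with "frame" (384x512x3 uint8, red, green, blue), "fx", "fy", "cx", "cy" (pixels), "position" and "attitude" of the camera in the world; the wrist camera has in their place "tool_from_camera" (4x4, takes a point from camera to tool coordinates, whose origin is the TCP and whose axes are the tool frame's). Camera axes: x right, y up, looking along -z (the intrinsics and any distortion apply to the point x, -y, -z); pixel columns grow to the right and rows downward; lengths in m; the calibration is good to about 2 mm. A picture is of the moment at which its call begins: read the wrist's pose just before it. There is no depth.
- env.job_done(): hands the job in, once; it reports no verdict.
The state is a dict: "time_s": time; "qpos": joint angles; "joint_vel": joint speeds; "tau": joint torques, N m; "tool_pos": TCP position; "tool_rot": TCP orientation; "contact_force": force on the tool from outside, world axes, zero at the start; "moment": the same for the moment, N m; "grip_width": finger opening in m.
Only numpy, scipy, OpenCV 4.12 (cv2) and the standard library are available. Lean on these libraries where they do the work, as an engineer would, in place of code of your own. Each camera call takes 0.05 s, during which the arm holds its last target.

## Working session

There is one attempt and no reset: what is moved stays moved. The work goes in short steps, Python scripts to look and compute and a tool call to move; the robot and the scene stay as the last step left them, time stands still between calls to the robot, and variables do not carry over. Pictures are saved under pics/ and viewed, and the job is handed in when it is done.

Besides the shell and the picture viewer there is one more tool, called after "Call:" by a JSON object that holds its "name" and its "arguments". arm_command: Moves the arm, as the interface text tells. Its arguments: {"type":"object","properties":{"targets":{"type":"array"}},"required":["targets"]}

```bash
ls -la; mkdir -p pics; python3 - <<'E'
from bench import sense, optics, env
import cv2
s=sense();print(s['time_s'],s['tool_pos'],s['tool_rot'],env.tcp_to_grasp)
for n in ["side","top","wrist"]:
    d=optics.snapshot(n)
    cv2.imwrite(f"pics/a_{n}.png",d["frame"][:,:,::-1])
    print(n,{k:v for k,v in d.items() if k!="frame"})
E
```

```text
total 12
drwxr-xr-x  3 agent agent 4096 Dec  6 02:37 .
drwxr-xr-x 23 root  root  4096 Dec  6 02:37 ..
drwxr-xr-x  2 agent agent 4096 Dec  6 02:37 pics
0.0 [ 0.14039217 -0.50555317  0.23046604] [ 2.07720745  0.28470354 -2.07746639] -0.0187
side {'fx': 499.52125944704903, 'fy': 499.52125944704903, 'cx': 265.31339455217494, 'cy': 187.22404819573487, 'position': array([-0.25821376,  0.90907052,  1.06151108]), 'attitude': array([ 0.36164267, -1.14607329, -2.29009881])}
top {'fx': 346.5309507988729, 'fy': 346.5309507988729, 'cx': 258.6943765958356, 'cy': 189.74765742163245, 'position': array([ 0.22416003, -0.10263696,  1.26799558]), 'attitude': array([ 0.17049313, -0.17521184, -1.61421798])}
wrist {'fx': 335.80356187888793, 'fy': 335.80356187888793, 'cx': 250.47994897623576, 'cy': 194.15024742304357, 'tool_from_camera': array([[ 1.10494081e-03,  3.05490047e-01, -9.52194629e-01,
        -1.42467738e-01],
       [ 9.99999369e-01, -5.30198957e-04,  9.90311832e-04,
         1.93374670e-03],
       [-2.02322191e-04, -9.52195122e-01, -3.05490440e-01,
        -7.81704236e-02],
       [ 0.00000000e+00,  0.00000000e+00,  0.00000000e+00,
         1.00000000e+00]])}
```

View pics/a_side.png

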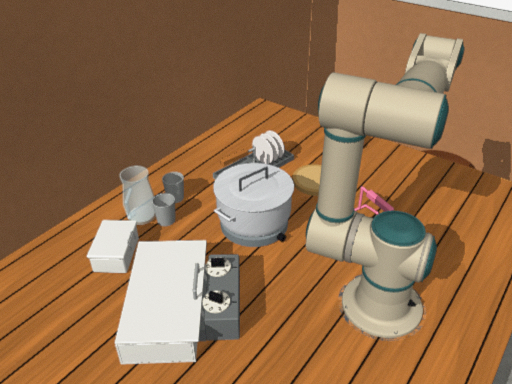

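View pics/a_top.png

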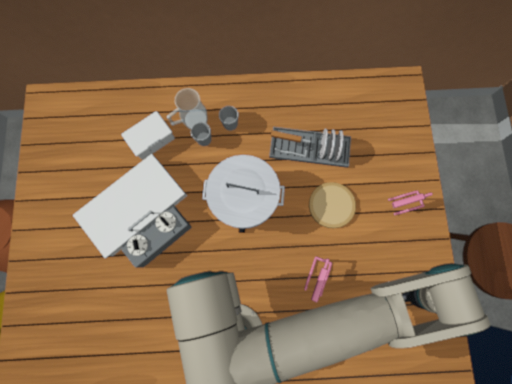

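View pics/a_wrist.png

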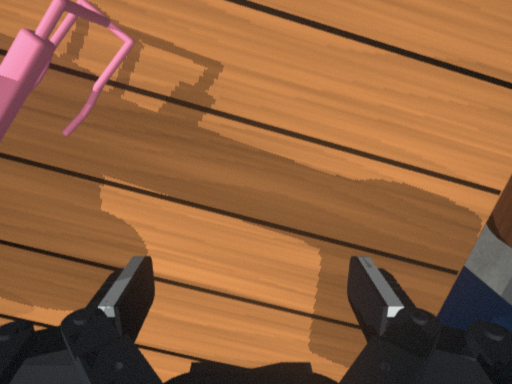

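```bash
cat > h.py <<'E'
import numpy as np, cv2
from scipy.spatial.transform import Rotation as R
from bench import sense, optics, env
def snap(name,fn=None):
    s=sense(); d=optics.snapshot(name)
    if name=="wrist":
        T=np.eye(4);T[:3,:3]=R.from_rotvec(s['tool_rot']).as_matrix();T[:3,3]=s['tool_pos']
        C=T@d['tool_from_camera']
    else:
        C=np.eye(4);C[:3,:3]=R.from_rotvec(d['attitude']).as_matrix();C[:3,3]=d['position']
    d['C']=C
    if fn:
        cv2.imwrite(f"pics/{fn}.png",d["frame"][:,:,::-1])
        np.savez(f"pics/{fn}.npz",C=C,k=[d[x] for x in('fx','fy','cx','cy')])
    return d
def cam(fn):
    z=np.load(f"pics/{fn}.npz");return z['C'],z['k']
def ray(fn,u,v):
    C,k=cam(fn);d=np.array([(u-k[2])/k[0],-(v-k[3])/k[1],-1.]);d=C[:3,:3]@d
    return C[:3,3],d/np.linalg.norm(d)
def plane(fn,u,v,z):
    o,d=ray(fn,u,v);return o+d*(z-o[2])/d[2]
def tri(*obs):
    A=np.zeros((3,3));b=np.zeros(3);rs=[ray(*o) for o in obs]
    for o,d in rs:
        P=np.eye(3)-np.outer(d,d);A+=P;b+=P@o
    x=np.linalg.solve(A,b)
    return x,[round(1000*np.linalg.norm((np.eye(3)-np.outer(d,d))@(x-o)),1) for o,d in rs]
def proj(fn,p):
    C,k=cam(fn);q=C[:3,:3].T@(np.array(p)-C[:3,3]);return k[2]+k[0]*q[0]/-q[2],k[3]-k[1]*q[1]/-q[2]
def crop(fn,u0,v0,u1,v1,s,out):
    im=cv2.imread(f"pics/{fn}.png")[v0:v1,u0:u1]
    im=cv2.resize(im,None,fx=s,fy=s,interpolation=cv2.INTER_CUBIC)
    st=10 if s>=6 else 20
    for u in range((u0+st-1)//st*st,u1,st):
        cv2.line(im,((u-u0)*s,0),((u-u0)*s,6),(0,0,255),1);cv2.putText(im,str(u),((u-u0)*s+2,14),0,.4,(0,0,255),1)
    for v in range((v0+st-1)//st*st,v1,st):
        cv2.line(im,(0,(v-v0)*s),(6,(v-v0)*s),(0,0,255),1);cv2.putText(im,str(v),(8,(v-v0)*s+4),0,.4,(0,0,255),1)
    cv2.imwrite(f"pics/{out}.png",im)
def T():
    s=sense();M=np.eye(4);M[:3,:3]=R.from_rotvec(s['tool_rot']).as_matrix();M[:3,3]=s['tool_pos'];return M
def down(yaw,tilt=0):
    """tool pointing down, jaw axis y at world angle yaw"""
    x=np.array([0,0,-1.]);y=np.array([np.cos(yaw),np.sin(yaw),0]);return np.column_stack([x,y,np.cross(x,y)])
def delta(p,Rm=None):
    M=T(); 
    dp=M[:3,:3].T@(np.array(p)-M[:3,3])*1000
    dr=np.zeros(3) if Rm is None else np.degrees((R.from_matrix(M[:3,:3]).inv()*R.from_matrix(Rm)).as_rotvec())
    return np.round(dp,1),np.round(dr,2)
def st():
    s=sense();M=T();print('t',round(s['time_s'],2),'p',np.round(s['tool_pos'],4),'x',np.round(M[:3,0],3),'yawY',round(np.degrees(np.arctan2(M[1,1],M[0,1])),2),'F',np.round(s['contact_force'],1),'M',np.round(s['moment'],2),'w',round(s['grip_width']*1000,1),'q',np.round(s['qpos'],2))
E
python3 - <<'E'
from h import *
snap('side','s0');snap('top','t0');st()
crop('t0',255,110,365,230,6,'c1')
crop('t0',70,150,200,270,6,'c2')
crop('s0',200,130,300,250,6,'c3')
crop('s0',110,220,250,370,5,'c4')
E
```

```text
t 0.25 p [ 0.1404 -0.5057  0.2309] x [-0.     0.001 -1.   ] yawY -74.49 F [ 0.4  0.3 -0.1] M [ 0.01  0.   -0.04] w 85.9 q [-1.37  0.05  1.4  -0.    1.69 -0.07]
```

View pics/c1.png

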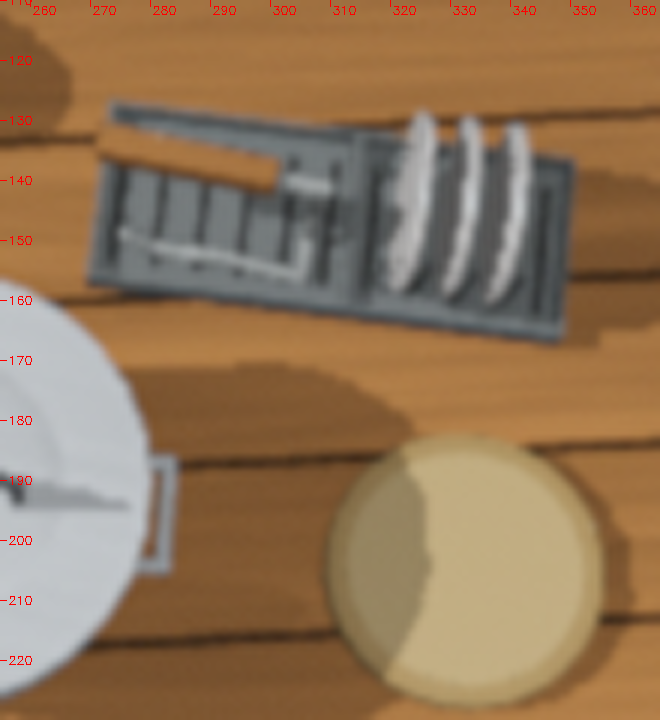

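View pics/c2.png

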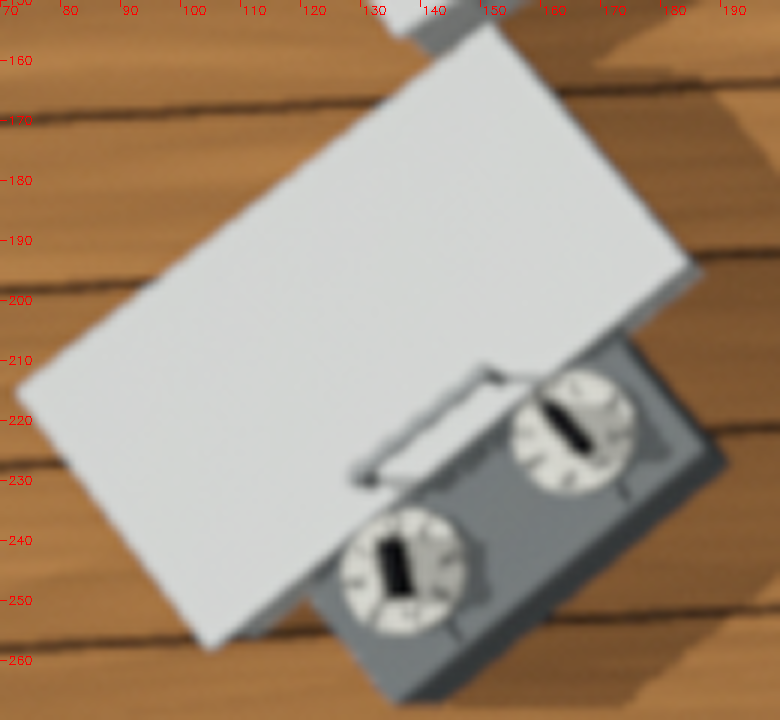

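View pics/c3.png

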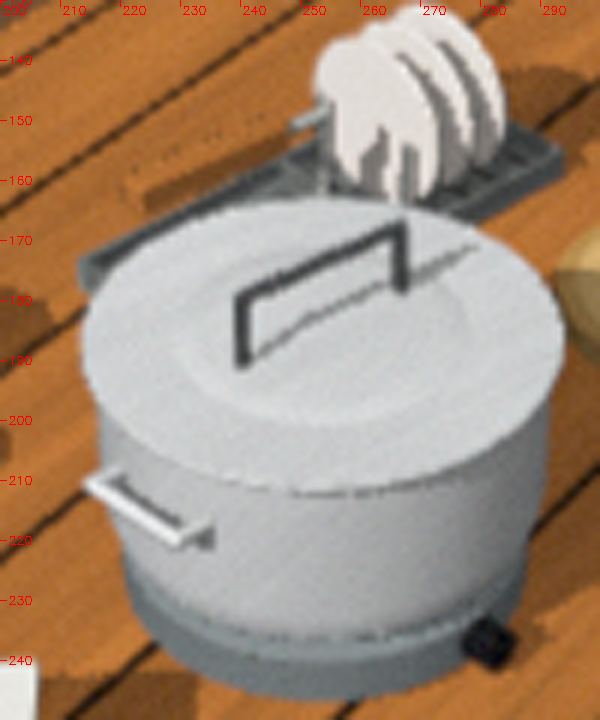

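View pics/c4.png

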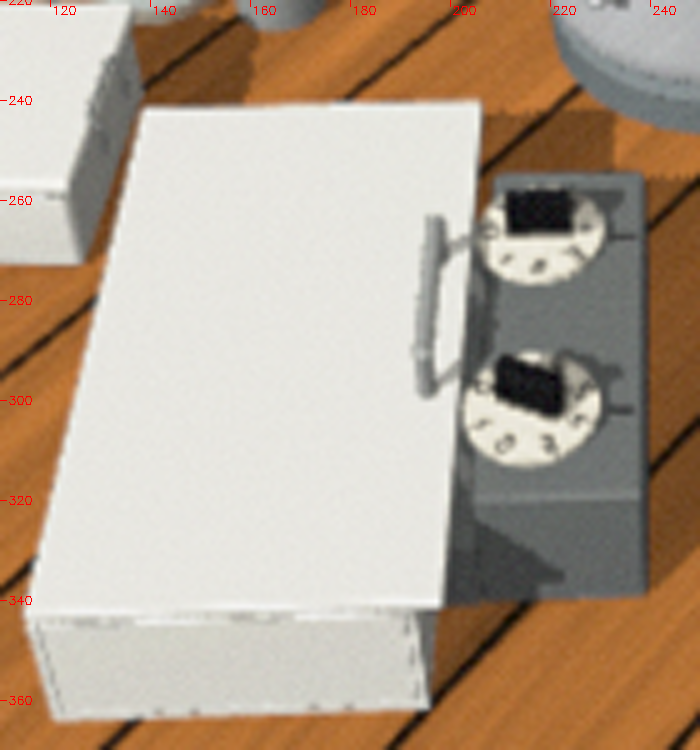

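```bash
python3 - <<'E'
from h import *
n=lambda a:np.round(a,4)
# box lid corners top z~0.083
P=[tri(('t0',149.5,154.5),('s0',138,241.5)),tri(('t0',71.5,215.5),('s0',115.5,342)),tri(('t0',104,258.5),('s0',197.5,341.5)),tri(('t0',184.5,195),('s0',205,240))]
for p in P: print('boxlid',n(p[0]),p[1])
print('dialL plane', n(plane('t0',136,247,.09)),'R',n(plane('t0',165,222.5,.09)))
print('dialL tri',tri(('t0',136,247),('s0',217,301)) ,'R',tri(('t0',165,222.5),('s0',217,267)))
print('dialL bar tri',tri(('t0',135,245),('s0',215,297)) ,'R',tri(('t0',163,221.5),('s0',216,262)))
print('handle ends',tri(('t0',131.5,230),('s0',194,297)),tri(('t0',150,211.5),('s0',196,264)))
# lid loop ends
print('loop',tri(('t0',226,184.5),('s0',240,179)),tri(('t0',258,191),('s0',266,167)))
# stand
print('stand',n(plane('t0',332.5,205,.02)))
print('stand radius',n(plane('t0',309.5,205,.01)),n(plane('t0',355.5,205,.01)))
# lifter grip
for z in (.097,.108):print('grip',n(plane('t0',271.5,134,z)),n(plane('t0',301,138.5,z)))
for c in [(273.5,128.5),(315,132),(312,161),(270.5,157)]: print('bay',n(plane('t0',*c,.022)))
for c in [(271.5,150),(304,156)]: print('prong',n(plane('t0',*c,.013)))
E
```

```text
boxlid [0.6354 0.2707 0.087 ] [np.float64(0.3), np.float64(0.3)]
boxlid [0.4279 0.5343 0.0869] [np.float64(0.7), np.float64(0.7)]
boxlid [0.2782 0.4196 0.0803] [np.float64(0.8), np.float64(0.8)]
boxlid [0.4859 0.1495 0.0813] [np.float64(4.3), np.float64(4.3)]
dialL plane [0.3097 0.309  0.09  ] R [0.3876 0.2123 0.09  ]
dialL tri (array([0.31071669, 0.30875165, 0.09294559]), [np.float64(1.4), np.float64(1.4)]) R (array([0.38979368, 0.21447045, 0.08534836]), [np.float64(1.8), np.float64(1.8)])
dialL bar tri (array([0.31666001, 0.30852599, 0.10353672]), [np.float64(1.3), np.float64(1.3)]) R (array([0.39073514, 0.21596625, 0.10492967]), [np.float64(1.7), np.float64(1.7)])
handle ends (array([0.36967559, 0.32825567, 0.08592454]), [np.float64(1.7), np.float64(1.7)]) (array([0.42491897, 0.25764704, 0.11192503]), [np.float64(0.6), np.float64(0.6)])
loop (array([ 0.48295747, -0.00934208,  0.20583602]), [np.float64(0.9), np.float64(0.9)]) (array([ 0.45889625, -0.10843384,  0.20234375]), [np.float64(2.3), np.float64(2.3)])
stand [ 0.4306 -0.3797  0.02  ]
stand radius [ 0.4365 -0.2974  0.01  ] [ 0.428  -0.4664  0.01  ]
grip [ 0.6866 -0.169   0.097 ] [ 0.6641 -0.2734  0.097 ]
grip [ 0.6822 -0.1683  0.108 ] [ 0.6599 -0.2718  0.108 ]
bay [ 0.7381 -0.1822  0.022 ]
bay [ 0.7158 -0.3398  0.022 ]
bay [ 0.601  -0.3186  0.022 ]
bay [ 0.6246 -0.1641  0.022 ]
prong [ 0.6551 -0.1699  0.013 ]
prong [ 0.625  -0.2916  0.013 ]
```

```bash
python3 - <<'E'
from h import *
for p in [(.32,-.40,.36),(.42,-.22,.36),(.44,.0,.36),(.42,.16,.34),(.375,.27,.25)]: print(delta(p))
E
```

```text
(array([-129. ,  -53.9, -201.3]), array([0., 0., 0.]))
(array([-128.9, -200.6, -345.8]), array([0., 0., 0.]))
(array([-128.8, -407.3, -423.9]), array([0., 0., 0.]))
(array([-108.7, -566.8, -447.5]), array([0., 0., 0.]))
(array([ -18.6, -684.7, -433.5]), array([0., 0., 0.]))
```

Call:
{"name": "arm_command", "arguments": {"targets": [{"dr":[0,0,0],"dp":[-40,-10,-20],"claw":85},{"dr":[0,0,0],"dp":[-75,-20,-55],"claw":85},{"dr":[0,0,0],"dp":[-105,-30,-90],"claw":85},{"dr":[0,0,0],"dp":[-125,-40,-130],"claw":85},{"dr":[0,0,0],"dp":[-129,-50,-178],"claw":85}]}}

```text
time_s: 0.75
tool_pos: [0.2995, -0.4097, 0.3633]
tool_rot: [2.078, 0.276, -2.074]
contact_force: [0.1, -0.5, 0.5]
grip_width: 0.0849
```

Call:
{"name": "arm_command", "arguments": {"targets": [{"dr":[0,0,0],"dp":[0,-30,-30],"claw":85},{"dr":[0,0,0],"dp":[0,-60,-65],"claw":85},{"dr":[0,0,0],"dp":[0,-90,-100],"claw":85},{"dr":[0,0,0],"dp":[0,-120,-135],"claw":85},{"dr":[0,0,0],"dp":[0,-155,-165],"claw":85}]}}

```text
time_s: 1.25
tool_pos: [0.4182, -0.2147, 0.3625]
tool_rot: [2.078, 0.277, -2.074]
contact_force: [1.4, -0.0, 0.7]
grip_width: 0.0852
```

Call:
{"name": "arm_command", "arguments": {"targets": [{"dr":[0,0,0],"dp":[0,-45,-15],"claw":85},{"dr":[0,0,0],"dp":[0,-90,-30],"claw":85},{"dr":[0,0,0],"dp":[0,-135,-45],"claw":85},{"dr":[0,0,0],"dp":[0,-180,-60],"claw":85},{"dr":[0,0,0],"dp":[0,-220,-70],"claw":85}]}}

```text
time_s: 1.75
tool_pos: [0.4269, 0.0182, 0.3616]
tool_rot: [2.077, 0.278, -2.073]
contact_force: [0.1, 0.0, -0.6]
grip_width: 0.0853
```

```bash
python3 - <<'E'
from h import *
st()
for p in [(.42,.16,.34),(.375,.27,.25)]: print(delta(p))
E
```

```text
t 1.75 p [0.4269 0.0182 0.3616] x [ 0.002 -0.004 -1.   ] yawY -74.54 F [ 0.1  0.  -0.6] M [-0.06  0.   -0.02] w 85.3 q [-0.04 -0.21  1.39 -0.    1.96  1.26]
(array([  21. , -138.6,  -31.2]), array([0., 0., 0.]))
(array([ 110.5, -257. ,  -17. ]), array([0., 0., 0.]))
```

Motion tracks well.

Call:
{"name": "arm_command", "arguments": {"targets": [{"dr":[0,0,0],"dp":[5,-49,-10],"claw":85},{"dr":[0,0,0],"dp":[15,-95,-22],"claw":85},{"dr":[0,0,0],"dp":[25,-140,-30],"claw":85},{"dr":[0,0,0],"dp":[45,-180,-25],"claw":85},{"dr":[0,0,0],"dp":[70,-220,-20],"claw":85}]}}

```text
time_s: 2.25
tool_pos: [0.3871, 0.2371, 0.2906]
tool_rot: [2.079, 0.279, -2.072]
contact_force: [0.4, -0.5, 0.3]
grip_width: 0.0852
```

Call:
{"name": "arm_command", "arguments": {"targets": [{"dr":[0,0,0],"dp":[35,-33,0],"claw":60},{"dr":[0,0,0],"dp":[35,-33,0],"claw":60}]}}

```text
time_s: 2.45
tool_pos: [0.3754, 0.2708, 0.25]
tool_rot: [2.066, 0.28, -2.077]
contact_force: [-0.5, 0.2, -0.7]
grip_width: 0.0601
```

```bash
python3 - <<'E'
from h import *
snap('wrist','w1');st()
im=cv2.imread('pics/w1.png');cv2.imwrite('pics/w1b.png',cv2.resize(im,None,fx=1.5,fy=1.5))
E
```

```text
t 2.5 p [0.3767 0.2696 0.2528] x [-0.001 -0.006 -1.   ] yawY -74.31 F [-0.6 -0.2  0. ] M [ 0.02 -0.01 -0.02] w 60.1 q [ 0.54 -0.13  1.53 -0.    1.74  1.84]
```

View pics/w1b.png

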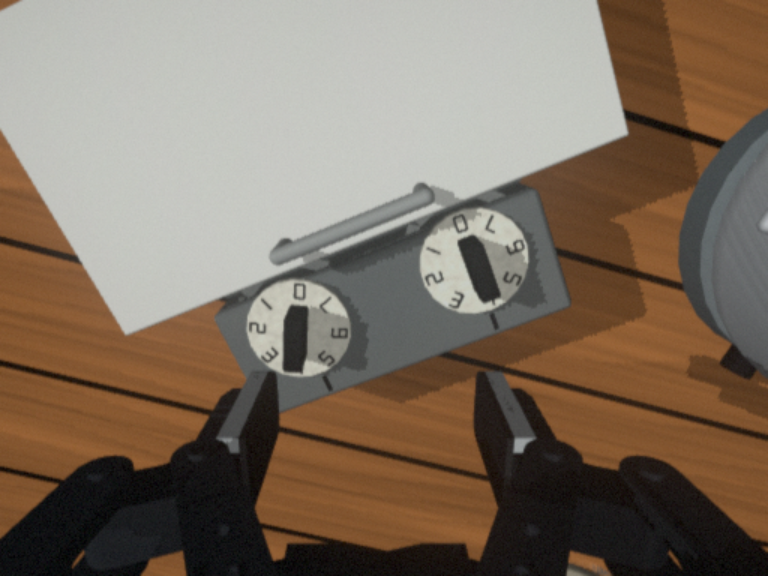

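```bash
python3 - <<'E'
from h import *
crop('w1',160,180,245,265,8,'c5');crop('w1',270,130,385,220,7,'c6')
E
```

```text
(no output)
```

View pics/c5.png

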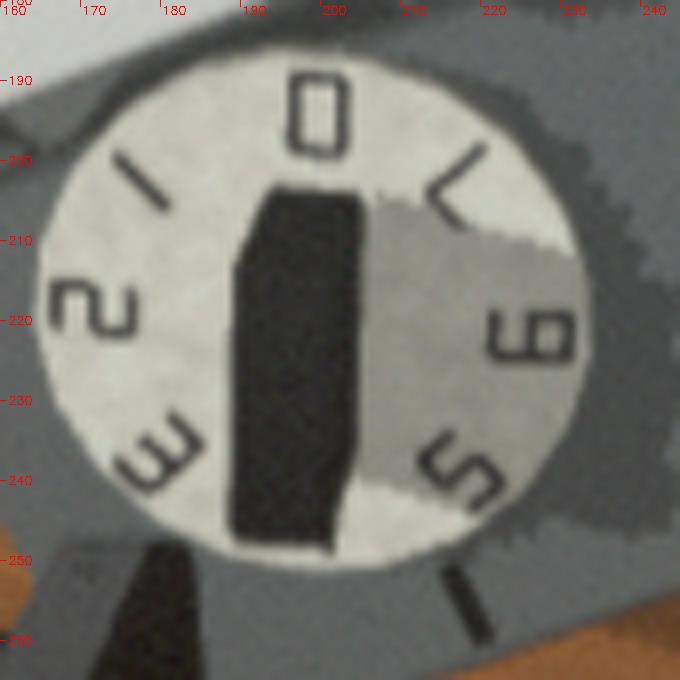

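View pics/c6.png

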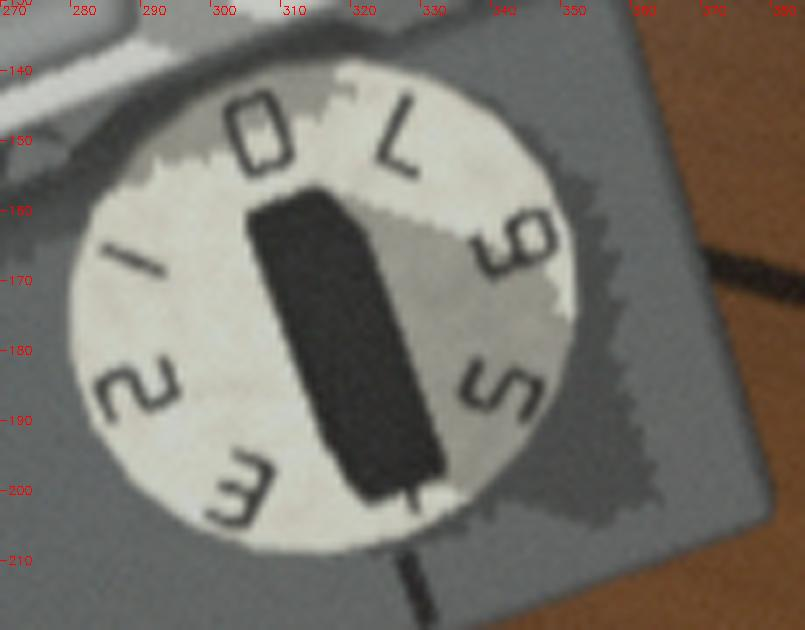

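```bash
python3 - <<'E'
from h import *
n=lambda a:np.round(a,4)
z=.0875
D={'L':[(199,218.3),(199.5,194),(171,219),(226,222),(218,255.5),(199,236),],'R':[(315.3,173.5),(306.5,149),(289,185),(345,165),(330,212)]}
for k,v in D.items():
    W=[plane('w1',*p,z)[:2] for p in v]; c=W[0]
    a=[np.degrees(np.arctan2(*(w-c)[::-1])) for w in W[1:5]]
    rad=[np.linalg.norm(w-c) for w in W[1:5]]
    # dial zero dir estimates (digits grow ccw seen from above => angle +45/digit)
    z0=[a[0],a[1]-90,a[2]+90-360]
    z0=[(x+180)%360-180 for x in z0]
    v0=np.mean(z0)
    print(k,n(c),'0dir',np.round(z0,1),'idx',round(a[3],1),'value digits',((a[3]-v0)%360)/45,n(rad))
cL=plane('w1',199,218.3,z);cR=plane('w1',315.3,173.5,z);print(np.linalg.norm(cL-cR),np.degrees(np.arctan2(*(cL-cR)[1::-1]))-90)
print('disc tri',tri(('w1',199,218.3),('t0',136.2,247)),tri(('w1',315.3,173.5),('t0',165,222.3)))
print('handle',tri(('w1',187,168),('t0',131.5,230.3)),tri(('w1',282,126.5),('t0',150.5,211.5)))
E
```

```text
L [0.3187 0.3044] 0dir [12.  17.2  7.2] idx -141.2 value digits 4.593449729955272 [0.025  0.0274 0.0266 0.0442]
R [0.3921 0.2099] 0dir [38.  40.6 32.4] idx -140.9 value digits 4.045825971909532 [0.025  0.0267 0.0283 0.042 ]
0.11972993375227158 37.85029413016703
disc tri (array([0.312487  , 0.3083031 , 0.07917463]), [np.float64(4.2), np.float64(4.2)]) (array([0.39040106, 0.21140944, 0.08870245]), [np.float64(2.3), np.float64(2.3)])
handle (array([0.36627172, 0.32563734, 0.09169673]), [np.float64(0.5), np.float64(0.5)]) (array([0.42593284, 0.25613399, 0.10834643]), [np.float64(1.2), np.float64(1.2)])
```

```bash
python3 - <<'E'
from h import *
for i in range(4): st()
snap('wrist','w2');st();snap('wrist','w3');st()
crop('w3',150,110,390,270,3,'c5')
E
```

```text
t 2.5 p [0.3767 0.2696 0.2528] x [-0.001 -0.006 -1.   ] yawY -74.31 F [-0.6 -0.2  0. ] M [ 0.02 -0.01 -0.02] w 60.1 q [ 0.54 -0.13  1.53 -0.    1.74  1.84]
t 2.5 p [0.3767 0.2696 0.2528] x [-0.001 -0.006 -1.   ] yawY -74.31 F [-0.6 -0.2  0. ] M [ 0.02 -0.01 -0.02] w 60.1 q [ 0.54 -0.13  1.53 -0.    1.74  1.84]
t 2.5 p [0.3767 0.2696 0.2528] x [-0.001 -0.006 -1.   ] yawY -74.31 F [-0.6 -0.2  0. ] M [ 0.02 -0.01 -0.02] w 60.1 q [ 0.54 -0.13  1.53 -0.    1.74  1.84]
t 2.5 p [0.3767 0.2696 0.2528] x [-0.001 -0.006 -1.   ] yawY -74.31 F [-0.6 -0.2  0. ] M [ 0.02 -0.01 -0.02] w 60.1 q [ 0.54 -0.13  1.53 -0.    1.74  1.84]
t 2.55 p [0.3779 0.269  0.2549] x [ 0.003 -0.004 -1.   ] yawY -74.42 F [-0.5 -0.3  0. ] M [ 0.04 -0.03 -0.01] w 60.0 q [ 0.54 -0.13  1.53 -0.    1.74  1.84]
t 2.6 p [0.3786 0.2686 0.2561] x [ 0.005 -0.003 -1.   ] yawY -74.5 F [-0.4 -0.4 -0.2] M [0.   0.04 0.02] w 60.2 q [ 0.54 -0.13  1.53 -0.    1.74  1.84]
```

View pics/c5.png

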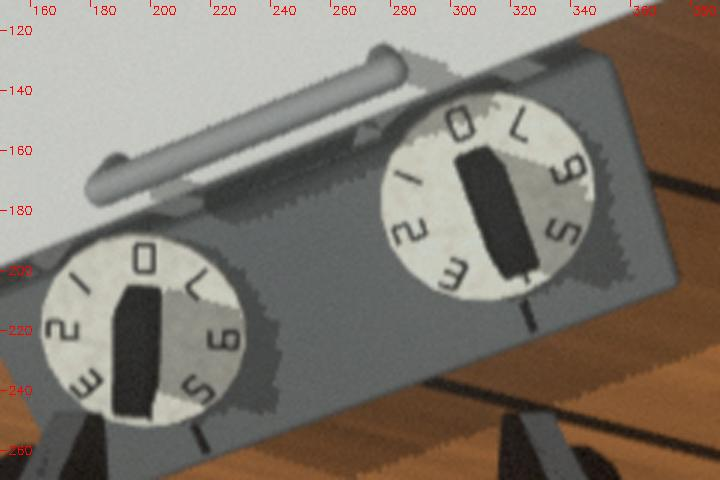

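```bash
python3 - <<'E'
from h import *
for i in range(4): snap('wrist','w4');
snap('wrist','w4');st()
crop('w4',150,110,390,270,3,'c5')
n=lambda a:np.round(a,4)
# refine disc centre by white segmentation
im=cv2.imread('pics/w4.png');hsv=cv2.cvtColor(im,cv2.COLOR_BGR2HSV)
E
```

```text
t 2.85 p [0.3791 0.2682 0.2565] x [ 0.006 -0.002 -1.   ] yawY -74.6 F [ 0.5  0.4 -0.7] M [-0.02 -0.01 -0.05] w 60.1 q [ 0.54 -0.13  1.53 -0.    1.74  1.84]
```

View pics/c5.png

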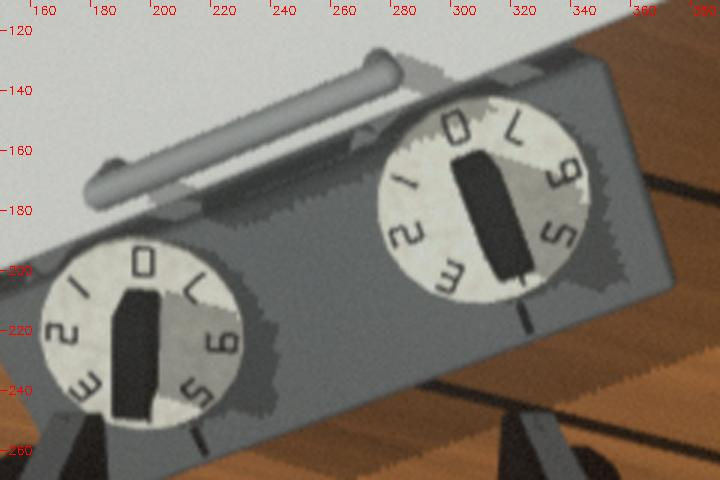

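```bash
python3 - <<'E'
from h import *
n=lambda a:np.round(a,4)
for z in (.085,.088,.091):
    L=plane('w4',197.2,221.2,z);Rr=plane('w4',311.3,176.3,z);tL=plane('t0',136.2,247,z);tR=plane('t0',165,222.3,z)
    print(z,n(L),n(Rr),np.linalg.norm(L-Rr),np.degrees(np.arctan2(*(L-Rr)[1::-1]))-90,n(tL),n(tR))
print(tri(('w4',197.2,221.2),('t0',136.2,247)),tri(('w4',311.3,176.3),('t0',165,222.3)))
c=lambda x,y:(x/3+150,y/3+110)
print('handle',tri(('w4',*c(95,193)),('t0',131.5,230.3)),tri(('w4',*c(388,72)),('t0',150.5,211.5)))
z=.0875
D={'L':[(141.5,333.5),(143,262),(62,332),(221,343),(200,441)],'R':[(484,199),(455,127),(405,234),(565,172),(525,317)]}
for k,v in D.items():
    W=[plane('w4',*c(*p),z)[:2] for p in v]; cc=W[0]
    a=[np.degrees(np.arctan2(*(w-cc)[::-1])) for w in W[1:5]]
    z0=[a[0],a[1]-90,a[2]+90-360];z0=[(x+180)%360-180 for x in z0];v0=np.mean(z0)
    print(k,'0dir',np.round(z0,1),'idx',round(a[3],1),'value',((a[3]-v0)%360)/45)
E
```

```text
0.085 [0.3171 0.3045 0.085 ] [0.3919 0.2085 0.085 ] 0.1217144525111509 37.9025053811755 [0.3101 0.3101 0.085 ] [0.389  0.2136 0.085 ]
0.088 [0.3184 0.3043 0.088 ] [0.3925 0.2092 0.088 ] 0.12055370506577431 37.9025053811755 [0.3098 0.3091 0.088 ] [0.3885 0.2128 0.088 ]
0.091 [0.3197 0.3042 0.091 ] [0.393 0.21  0.091] 0.11939295762039785 37.90250538117553 [0.3096 0.308  0.091 ] [0.3881 0.212  0.091 ]
(array([0.31233338, 0.30823744, 0.07963976]), [np.float64(4.1), np.float64(4.1)]) (array([0.39052905, 0.2109948 , 0.08947294]), [np.float64(2.6), np.float64(2.6)])
handle (array([0.36499859, 0.32607828, 0.09548349]), [np.float64(2.4), np.float64(2.4)]) (array([0.4246439 , 0.25413881, 0.1149414 ]), [np.float64(1.0), np.float64(1.0)])
L 0dir [11.6 14.2  8. ] idx -140.0 value 4.639109276938191
R 0dir [39.4 40.5 34.7] idx -143.2 value 3.9689349415972703
```

```bash
python3 - <<'E'
from h import *
print(tri(('w4',197.2,221.2),('t0',137.6,245)),tri(('w4',311.3,176.3),('t0',165.7,221.7)))
E
```

```text
(array([0.31677739, 0.30499466, 0.08507983]), [np.float64(0.6), np.float64(0.6)]) (array([0.39146262, 0.20983104, 0.08795161]), [np.float64(1.2), np.float64(1.2)])
```

```bash
python3 - <<'E'
from h import *
print(delta((.318,.3045,.14),down(np.radians(-78.6))))
print(delta((.318,.3045,.095),down(np.radians(-78.6))))
E
```

```text
(array([116.1, -51.6,  49.8]), array([ 4.  , -0.28, -0.19]))
(array([161.1, -51.7,  50. ]), array([ 4.  , -0.28, -0.19]))
```

Call:
{"name": "arm_command", "arguments": {"targets": [{"dr":[2,0,0],"dp":[20,-25,25],"claw":45},{"dr":[4,-0.3,-0.2],"dp":[55,-51.6,50],"claw":45},{"dr":[4,-0.3,-0.2],"dp":[95,-51.6,50],"claw":45},{"dr":[4,-0.3,-0.2],"dp":[116,-51.6,50],"claw":45},{"dr":[4,-0.3,-0.2],"dp":[116,-51.6,50],"claw":45}]}}

```text
time_s: 3.35
tool_pos: [0.3167, 0.3032, 0.1374]
tool_rot: [2.111, 0.208, -2.121]
contact_force: [0.6, -0.3, 1.0]
grip_width: 0.0447
```

```bash
python3 - <<'E'
from h import *
for i in range(3): snap('wrist','w5');
st();print(delta((.318,.3045,.095),down(np.radians(-78.6))))
crop('w5',150,180,350,384,3,'c5')
E
```

```text
t 3.5 p [0.3188 0.3048 0.142 ] x [ 0.002  0.002 -1.   ] yawY -78.65 F [ 0.8 -0.6  0.7] M [ 0.02  0.01 -0.03] w 45.3 q [ 0.68 -0.14  1.77  0.    1.51  2.05]
(array([47. ,  0.2,  1. ]), array([-0.05, -0.13,  0.09]))
```

View pics/c5.png

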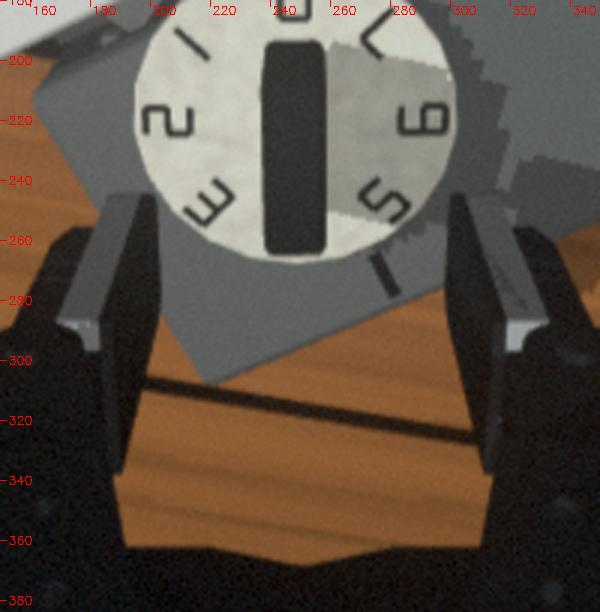

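Call:
{"name": "arm_command", "arguments": {"targets": [{"dr":[0,0,0],"dp":[25,0,1],"claw":45},{"dr":[0,0,0],"dp":[47,0,1],"claw":45},{"dr":[0,0,0],"dp":[47,0,1],"claw":45},{"dr":[0,0,0],"dp":[47,0,1],"claw":5},{"dr":[0,0,0],"dp":[47,0,1],"claw":5}]}}

```text
time_s: 4.0
tool_pos: [0.319, 0.3054, 0.0971]
tool_rot: [2.124, 0.214, -2.114]
contact_force: [-0.0, -0.5, 0.7]
grip_width: 0.0165
```

Call:
{"name": "arm_command", "arguments": {"targets": [{"dr":[0,0,0],"dp":[0,0,0],"claw":5},{"dr":[0,0,0],"dp":[0,0,0],"claw":5},{"dr":[0,0,0],"dp":[0,0,0],"claw":5}]}}

```text
time_s: 4.3
tool_pos: [0.3189, 0.306, 0.0975]
tool_rot: [2.125, 0.216, -2.114]
contact_force: [-0.8, 5.0, -5.2]
grip_width: 0.0101
```

```bash
python3 - <<'E'
from h import *
st()
E
```

```text
t 4.3 p [0.3189 0.306  0.0975] x [ 0.005  0.006 -1.   ] yawY -78.64 F [-0.8  5.  -5.2] M [0.59 0.06 0.03] w 10.1 q [ 0.68 -0.1   1.82  0.    1.41  2.05]
```

Call:
{"name": "arm_command", "arguments": {"targets": [{"dr":[-8,0,0],"dp":[0,0,0],"claw":5},{"dr":[-16,0,0],"dp":[0,0,0],"claw":5},{"dr":[-24,0,0],"dp":[0,0,0],"claw":5},{"dr":[-32,0,0],"dp":[0,0,0],"claw":5},{"dr":[-40,0,0],"dp":[0,0,0],"claw":5}]}}

```text
time_s: 4.8
tool_pos: [0.3185, 0.3067, 0.0975]
tool_rot: [1.69, 0.82, -1.677]
contact_force: [-0.3, 6.2, -7.1]
grip_width: 0.0105
```

```bash
python3 - <<'E'
from h import *
st();print(delta((.318,.3045,.096),down(np.radians(-7))))
E
```

```text
t 4.8 p [0.3185 0.3067 0.0975] x [ 0.004  0.007 -1.   ] yawY -38.3 F [-0.3  6.2 -7.1] M [ 0.97  0.14 -0.09] w 10.5 q [ 0.68 -0.1   1.82  0.    1.41  1.35]
(array([1.5, 1. , 2.1]), array([-31.3 ,  -0.49,  -0.04]))
```

Call:
{"name": "arm_command", "arguments": {"targets": [{"dr":[-8,0,0],"dp":[0,0,0.5],"claw":5},{"dr":[-16,0,0],"dp":[0,0,0.5],"claw":5},{"dr":[-24,0,0],"dp":[0,0,1],"claw":5},{"dr":[-31.5,0,0],"dp":[0,0,1],"claw":5},{"dr":[-32,0,0],"dp":[0,0,1],"claw":5}]}}

```text
time_s: 5.3
tool_pos: [0.3178, 0.3071, 0.0976]
tool_rot: [1.296, 1.162, -1.279]
contact_force: [1.9, 8.3, -9.9]
grip_width: 0.0104
```

Call:
{"name": "arm_command", "arguments": {"targets": [{"dr":[0,0,0],"dp":[0,0,0],"claw":40},{"dr":[0,0,0],"dp":[0,0,0],"claw":40},{"dr":[0,0,0],"dp":[0,0,0],"claw":40},{"dr":[0,0,0],"dp":[-30,0,0],"claw":40},{"dr":[0,0,0],"dp":[-75,0,0],"claw":40}]}}

```text
time_s: 5.8
tool_pos: [0.3164, 0.3052, 0.1714]
tool_rot: [1.292, 1.162, -1.284]
contact_force: [1.0, 0.0, 0.0]
grip_width: 0.04
```

```bash
python3 - <<'E'
from h import *
st()
print('R: ',delta((.392,.2095,.20),down(np.radians(38.2-90))),delta((.392,.2095,.20),down(np.radians(38.2+90))))
E
```

```text
t 5.8 p [0.3164 0.3052 0.1714] x [ 0.     0.006 -1.   ] yawY -6.08 F [1. 0. 0.] M [ 0.04 -0.06  0.02] w 40.0 q [ 0.68 -0.17  1.73  0.    1.57  0.79]
R:  (array([-29.2,  85.3,  86.9]), array([45.72, -0.34,  0.18])) (array([-29.2,  85.3,  86.9]), array([-134.28,   -0.22,   -0.42]))
```

Call:
{"name": "arm_command", "arguments": {"targets": [{"dr":[-8,0,0],"dp":[-10,17,17],"claw":40},{"dr":[-16,0,0],"dp":[-20,34,34],"claw":40},{"dr":[-24,0,0],"dp":[-29,51,51],"claw":40},{"dr":[-32,0,0],"dp":[-29,68,68],"claw":40},{"dr":[-40,0,0],"dp":[-29,85,87],"claw":40}]}}

```text
time_s: 6.3
tool_pos: [0.3926, 0.2087, 0.2008]
tool_rot: [0.765, 1.436, -0.753]
contact_force: [-0.3, -0.2, -1.0]
grip_width: 0.04
```

Call:
{"name": "arm_command", "arguments": {"targets": [{"dr":[-8,0,0],"dp":[0,0,0],"claw":40},{"dr":[-16,0,0],"dp":[0,0,0],"claw":40},{"dr":[-24,0,0],"dp":[0,0,0],"claw":40},{"dr":[-32,0,0],"dp":[0,0,0],"claw":40},{"dr":[-40,0,0],"dp":[0,0,0],"claw":40}]}}

```text
time_s: 6.8
tool_pos: [0.3927, 0.2085, 0.2013]
tool_rot: [0.217, 1.559, -0.206]
contact_force: [0.1, 0.4, 0.1]
grip_width: 0.0399
```

Call:
{"name": "arm_command", "arguments": {"targets": [{"dr":[-8,0,0],"dp":[0,0,0],"claw":40},{"dr":[-16,0,0],"dp":[0,0,0],"claw":40},{"dr":[-24,0,0],"dp":[0,0,0],"claw":40},{"dr":[-32,0,0],"dp":[0,0,0],"claw":40},{"dr":[-40,0,0],"dp":[0,0,0],"claw":40}]}}

```text
time_s: 7.3
tool_pos: [0.3929, 0.2083, 0.2019]
tool_rot: [-0.335, 1.539, 0.345]
contact_force: [0.7, -0.7, -0.0]
grip_width: 0.0404
```

```bash
python3 - <<'E'
from h import *
for i in range(4): snap('wrist','w6')
st()
print('R: ',delta((.392,.2095,.096),down(np.radians(38.2+90))))
E
```

```text
t 7.5 p [0.3929 0.2084 0.2017] x [ 0.003  0.007 -1.   ] yawY 114.31 F [-0.   0.   0.1] M [ 0.05 -0.01  0.05] w 40.0 q [ 0.4  -0.17  1.68  0.01  1.63 -1.59]
R:  (array([105.7,   0.8,  -0.9]), array([-13.89,   0.36,  -0.25]))
```

View pics/w6.png

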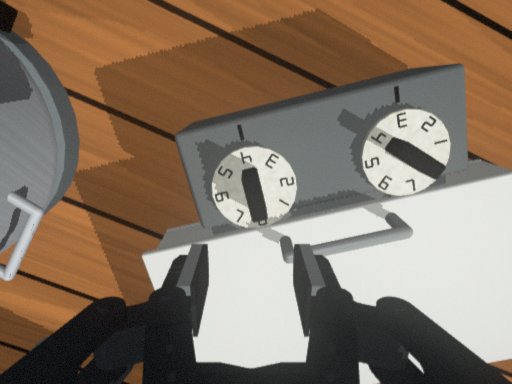

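Call:
{"name": "arm_command", "arguments": {"targets": [{"dr":[-8,0,0],"dp":[30,1,-1],"claw":40},{"dr":[-14,0.4,-0.3],"dp":[60,1,-1],"claw":40},{"dr":[-14,0.4,-0.3],"dp":[90,1,-1],"claw":40},{"dr":[-14,0.4,-0.3],"dp":[106,1,-1],"claw":40},{"dr":[-14,0.4,-0.3],"dp":[106,1,-1],"claw":40}]}}

```text
time_s: 8.0
tool_pos: [0.3904, 0.209, 0.0933]
tool_rot: [-0.523, 1.513, 0.52]
contact_force: [-0.5, -0.2, -0.4]
grip_width: 0.0399
```

Call:
{"name": "arm_command", "arguments": {"targets": [{"dr":[0,0,0],"dp":[0,0,0],"claw":5},{"dr":[0,0,0],"dp":[0,0,0],"claw":5},{"dr":[0,0,0],"dp":[0,0,0],"claw":5},{"dr":[0,0,0],"dp":[0,0,0],"claw":5}]}}

```text
time_s: 8.4
tool_pos: [0.3902, 0.2101, 0.0947]
tool_rot: [-0.52, 1.512, 0.522]
contact_force: [-5.5, 4.0, 2.0]
grip_width: 0.0106
```

```bash
python3 - <<'E'
from h import *
st()
E
```

```text
t 8.4 p [0.3902 0.2101 0.0947] x [-0.005 -0.001 -1.   ] yawY 128.13 F [-5.5  4.   2. ] M [ 0.61  0.77 -0.07] w 10.6 q [ 0.41 -0.09  1.81  0.    1.42 -1.83]
```

Call:
{"name": "arm_command", "arguments": {"targets": [{"dr":[8,0,0],"dp":[0,0,0],"claw":5},{"dr":[16,0,0],"dp":[0,0,0],"claw":5},{"dr":[24,0,0],"dp":[0,0,0],"claw":5},{"dr":[32,0,0],"dp":[0,0,0],"claw":5},{"dr":[40,0,0],"dp":[0,0,0],"claw":5}]}}

```text
time_s: 8.9
tool_pos: [0.3898, 0.211, 0.0948]
tool_rot: [0.031, 1.576, -0.029]
contact_force: [-0.7, 6.2, -5.8]
grip_width: 0.0104
```

Call:
{"name": "arm_command", "arguments": {"targets": [{"dr":[8,0,0],"dp":[0,0,0],"claw":5},{"dr":[16,0,0],"dp":[0,0,0],"claw":5},{"dr":[24,0,0],"dp":[0,0,0],"claw":5},{"dr":[32,0,0],"dp":[0,0,0],"claw":5},{"dr":[40,0,0],"dp":[0,0,0],"claw":5}]}}

```text
time_s: 9.4
tool_pos: [0.39, 0.2119, 0.0948]
tool_rot: [0.583, 1.497, -0.58]
contact_force: [3.9, 6.7, -9.9]
grip_width: 0.0106
```

```bash
python3 - <<'E'
from h import *
st();print(delta((.392,.2095,.095),down(np.radians(38))))
E
```

```text
t 9.4 p [0.39   0.2119 0.0948] x [-0.004  0.004 -1.   ] yawY 47.45 F [ 3.9  6.7 -9.9] M [ 1.   -0.67  0.06] w 10.6 q [ 0.41 -0.09  1.81  0.01  1.42 -0.42]
(array([-0.3, -0.4,  3.1]), array([ 9.45, -0.32,  0.04]))
```

Call:
{"name": "arm_command", "arguments": {"targets": [{"dr":[5,0,0],"dp":[0,0,0],"claw":5},{"dr":[10,0,0],"dp":[0,0,0],"claw":5},{"dr":[10,0,0],"dp":[0,0,0],"claw":30},{"dr":[10,0,0],"dp":[0,0,0],"claw":30},{"dr":[10,0,0],"dp":[0,0,0],"claw":30}]}}

```text
time_s: 9.9
tool_pos: [0.3905, 0.212, 0.0957]
tool_rot: [0.717, 1.455, -0.713]
contact_force: [-0.9, -0.2, -0.0]
grip_width: 0.03
```

Call:
{"name": "arm_command", "arguments": {"targets": [{"dr":[0,0,0],"dp":[-40,0,0],"claw":30},{"dr":[0,0,0],"dp":[-80,0,0],"claw":40},{"dr":[0,0,0],"dp":[-120,0,0],"claw":50},{"dr":[0,0,0],"dp":[-150,0,0],"claw":50},{"dr":[0,0,0],"dp":[-150,0,0],"claw":50}]}}

```text
time_s: 10.4
tool_pos: [0.3924, 0.212, 0.2512]
tool_rot: [0.722, 1.449, -0.706]
contact_force: [0.1, 0.7, 0.2]
grip_width: 0.0499
```

```bash
python3 - <<'E'
from h import *
for i in range(4): snap('wrist','w7')
st()
snap('side','s1')
crop('s1',180,235,260,335,8,'c5')
E
```

```text
t 10.6 p [0.3905 0.2112 0.2444] x [-0.005  0.003 -1.   ] yawY 37.56 F [ 0.1  0.2 -0.3] M [ 0.02 -0.06 -0.01] w 50.2 q [ 0.41 -0.18  1.6   0.01  1.73 -0.25]
```

View pics/w7.png

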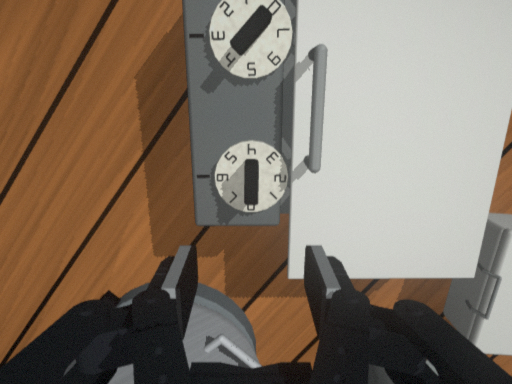

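View pics/c5.png

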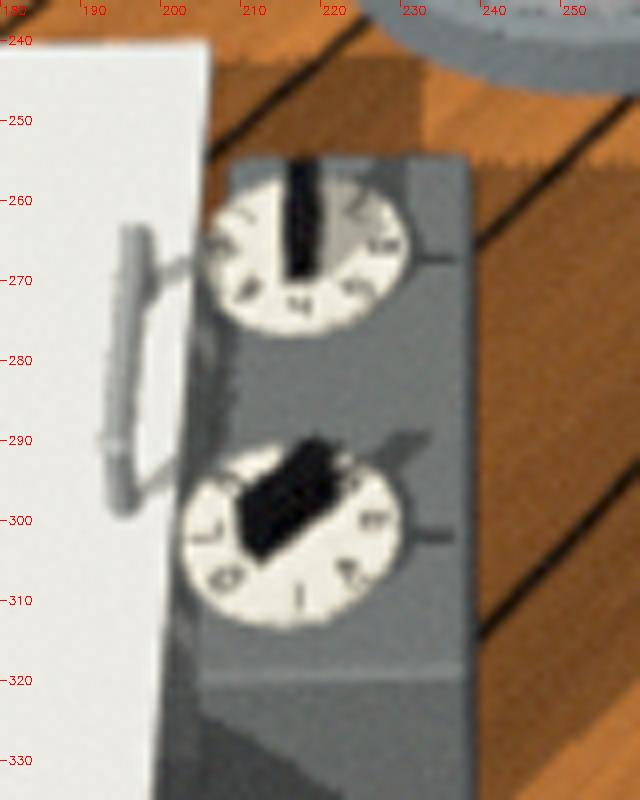

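```bash
python3 - <<'E'
from h import *
c=lambda x,y:(x/3+150,y/3+110)
n=lambda a:np.round(a,4)
print(tri(('w4',*c(95,193)),('w7',319.5,49)),tri(('w4',*c(388,72)),('w7',315,167)))
a,b=plane('w7',319.5,49,.112),plane('w7',315,167,.112);print(n(a),n(b),n((a+b)/2),np.linalg.norm(a-b),np.degrees(np.arctan2(*(a-b)[1::-1]))-90)
a,b=plane('w4',*c(95,193),.112),plane('w4',*c(388,72),.112);print(n(a),n(b),n((a+b)/2))
# box frame
L,Rr=[plane('w7',250,36.5,.0875),plane('w7',251,176.5,.0875)];print(n(L),n(Rr),np.linalg.norm(L-Rr),np.degrees(np.arctan2(*(L-Rr)[1::-1]))-90)
print(delta((.397,.290,.20),down(np.radians(38))),delta((.397,.290,.10),down(np.radians(38))))
E
```

```text
(array([0.36798955, 0.32611875, 0.10977334]), [np.float64(0.2), np.float64(0.2)]) (array([0.4251496 , 0.25370712, 0.11197558]), [np.float64(0.5), np.float64(0.5)])
[0.3678 0.3255 0.112 ] [0.4251 0.2542 0.112 ] [0.3964 0.2898 0.112 ] 0.09146813759781558 38.74221361338127
[0.3686 0.326  0.112 ] [0.4252 0.2532 0.112 ] [0.3969 0.2896 0.112 ]
[0.3188 0.3029 0.0875] [0.3914 0.2099 0.0875] 0.11795122300479671 37.999262720752355
(array([ 44.4,  53.4, -58.2]), array([-0.45, -0.33,  0.13])) (array([144.4,  53.6, -57.7]), array([-0.45, -0.33,  0.13]))
```

Call:
{"name": "arm_command", "arguments": {"targets": [{"dr":[-0.5,-0.3,0],"dp":[15,20,-20],"claw":50},{"dr":[-0.5,-0.3,0],"dp":[30,40,-40],"claw":50},{"dr":[-0.5,-0.3,0],"dp":[60,53.5,-58],"claw":50},{"dr":[-0.5,-0.3,0],"dp":[80,53.5,-58],"claw":50},{"dr":[-0.5,-0.3,0],"dp":[80,53.5,-58],"claw":50}]}}

```text
time_s: 11.15
tool_pos: [0.395, 0.2893, 0.1598]
tool_rot: [0.7, 1.459, -0.715]
contact_force: [0.2, 0.5, 0.2]
grip_width: 0.0502
```

```bash
python3 - <<'E'
from h import *
for i in range(3): snap('wrist','w8')
st()
print(delta((.3966,.2897,.095),down(np.radians(38.2))))
E
```

```text
t 11.3 p [0.3973 0.2899 0.1652] x [-0.001 -0.001 -1.   ] yawY 38.03 F [0.3 0.3 0.3] M [0.04 0.04 0.02] w 49.7 q [ 0.56 -0.01  1.6   0.    1.56 -0.11]
(array([70.2, -0.6, -0.3]), array([-0.17, -0.02,  0.08]))
```

View pics/w8.png

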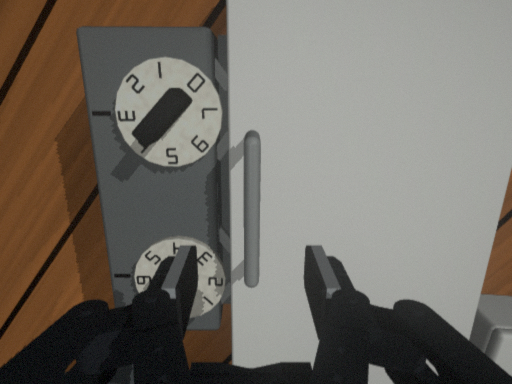

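Call:
{"name": "arm_command", "arguments": {"targets": [{"dr":[0,0,0],"dp":[35,-0.5,0],"claw":50},{"dr":[0,0,0],"dp":[70,-0.5,0],"claw":50},{"dr":[0,0,0],"dp":[70,-0.5,0],"claw":40},{"dr":[0,0,0],"dp":[70,-0.5,0],"claw":5},{"dr":[0,0,0],"dp":[70,-0.5,0],"claw":5}]}}

```text
time_s: 11.8
tool_pos: [0.3982, 0.2902, 0.0981]
tool_rot: [0.71, 1.451, -0.706]
contact_force: [0.3, 0.2, 0.0]
grip_width: 0.0118
```

Call:
{"name": "arm_command", "arguments": {"targets": [{"dr":[0,0,0],"dp":[0,0,0],"claw":5},{"dr":[0,0,0],"dp":[0,0,0],"claw":5},{"dr":[0,0,0],"dp":[0,0,0],"claw":5}]}}

```text
time_s: 12.1
tool_pos: [0.3977, 0.2897, 0.0995]
tool_rot: [0.709, 1.452, -0.707]
contact_force: [-6.4, -4.2, 0.6]
grip_width: 0.0077
```

```bash
python3 - <<'E'
from h import *
st()
bx=np.array([np.cos(np.radians(38.2)),np.sin(np.radians(38.2))])
p0=T()[:3,3]
M=T()
for th in np.arange(0.2,1.75,.1):
    dx=(-177*np.cos(th)+36*np.sin(th))+177; dz=177*np.sin(th)+36*np.cos(th)-36
    w=np.array([*(bx*dx),dz]); print(round(th,1),np.round(dx),np.round(dz),np.round(M[:3,:3].T@w,1), 'r',round(np.linalg.norm(p0[:2]+bx*dx/1000),3))
E
```

```text
t 12.1 p [0.3977 0.2897 0.0995] x [ 0.001  0.001 -1.   ] yawY 38.01 F [-6.4 -4.2  0.6] M [-0.63  0.93 -0.04] w 7.7 q [ 0.55  0.04  1.68  0.    1.42 -0.11]
0.2 11.0 34.0 [-34.4  10.7  -0. ] r 0.503
0.3 19.0 51.0 [-50.7  18.6  -0.1] r 0.511
0.4 28.0 66.0 [-66.   28.1  -0.1] r 0.52
0.5 39.0 80.0 [-80.4  39.   -0.1] r 0.531
0.6 51.0 94.0 [-93.6  51.4  -0.2] r 0.543
0.7 65.0 106.0 [-105.5   65.    -0.2] r 0.557
0.8 80.0 116.0 [-115.9   79.7   -0.2] r 0.572
0.9 95.0 125.0 [-124.9   95.3   -0.3] r 0.587
1.0 112.0 132.0 [-132.2  111.8   -0.3] r 0.604
1.1 129.0 138.0 [-137.9  129.    -0.4] r 0.621
1.2 146.0 142.0 [-141.8  146.6   -0.5] r 0.638
1.3 164.0 144.0 [-144.   164.5   -0.5] r 0.656
1.4 182.0 145.0 [-144.3  182.6   -0.6] r 0.674
1.5 200.0 143.0 [-142.8  200.6   -0.6] r 0.692
1.6 218.0 140.0 [-139.6  218.3   -0.7] r 0.71
1.7 236.0 135.0 [-134.6  235.7   -0.7] r 0.727
```

Call:
{"name": "arm_command", "arguments": {"targets": [{"dr":[0,0,0],"dp":[-17,4.5,0],"claw":5},{"dr":[0,0,0],"dp":[-34.4,10.7,0],"claw":5},{"dr":[0,0,0],"dp":[-50.7,18.6,0],"claw":5},{"dr":[0,0,0],"dp":[-66,28,0],"claw":5},{"dr":[0,0,0],"dp":[-80.4,39,0],"claw":5}]}}

```text
time_s: 12.6
tool_pos: [0.4288, 0.3139, 0.182]
tool_rot: [0.71, 1.451, -0.706]
contact_force: [2.9, 1.4, -5.9]
grip_width: 0.0075
```

```bash
python3 - <<'E'
from h import *
st()
snap('side','s2')
M=T();p0=np.array([.3977,.2897,.0995]);bx=np.array([np.cos(np.radians(38.2)),np.sin(np.radians(38.2))])
for th in np.arange(0.6,1.75,.1):
    dx=(-177*np.cos(th)+36*np.sin(th))+177; dz=177*np.sin(th)+36*np.cos(th)-36
    print(round(th,1),delta(p0+np.array([*(bx*dx),dz])/1000)[0])
E
```

```text
t 12.6 p [0.4288 0.3139 0.182 ] x [ 0.003  0.001 -1.   ] yawY 38.0 F [ 2.9  1.4 -5.9] M [ 0.12 -0.29 -0.01] w 7.5 q [ 0.56  0.09  1.46 -0.    1.59 -0.1 ]
0.6 [-8.5  9.6 -0.3]
0.7 [-20.3  23.3  -0.3]
0.8 [-30.7  38.1  -0.4]
0.9 [-39.5  53.8  -0.4]
1.0 [-46.8  70.4  -0.5]
1.1 [-52.3  87.6  -0.5]
1.2 [-56.1 105.2  -0.6]
1.3 [-58.1 123.2  -0.6]
1.4 [-58.3 141.2  -0.7]
1.5 [-56.7 159.2  -0.8]
1.6 [-53.4 176.9  -0.8]
1.7 [-48.2 194.2  -0.9]
```

View pics/s2.png

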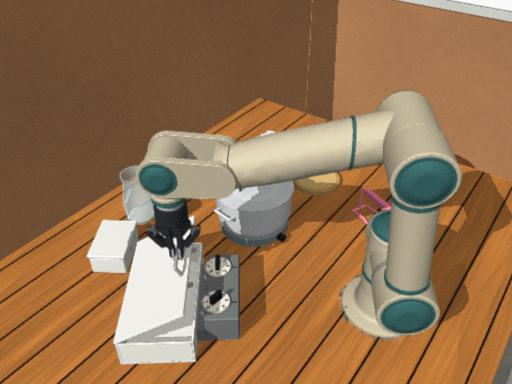

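Call:
{"name": "arm_command", "arguments": {"targets": [{"dr":[0,0,0],"dp":[-20.3,23.3,0],"claw":5},{"dr":[0,0,0],"dp":[-31,38,0],"claw":5},{"dr":[0,0,0],"dp":[-39.5,54,0],"claw":5},{"dr":[0,0,0],"dp":[-47,70.4,0],"claw":5},{"dr":[0,0,0],"dp":[-52.3,87.6,0],"claw":5}]}}

```text
time_s: 13.15
tool_pos: [0.4998, 0.369, 0.2413]
tool_rot: [0.715, 1.446, -0.7]
contact_force: [-5.5, -5.8, 14.8]
grip_width: 0.0079
```

```bash
python3 - <<'E'
from h import *
st()
snap('side','s2')
M=T();p0=np.array([.3977,.2897,.0995]);bx=np.array([np.cos(np.radians(38.2)),np.sin(np.radians(38.2))])
for th in np.arange(1.1,1.75,.1):
    dx=(-177*np.cos(th)+36*np.sin(th))+177; dz=177*np.sin(th)+36*np.cos(th)-36
    print(round(th,1),delta(p0+np.array([*(bx*dx),dz])/1000)[0])
E
```

```text
t 13.15 p [0.4998 0.369  0.2413] x [ 0.01   0.006 -1.   ] yawY 37.98 F [-5.5 -5.8 14.8] M [-0.98  1.06 -0.03] w 7.9 q [ 0.58  0.32  1.08 -0.    1.73 -0.09]
1.1 [ 4.5 -2.5 -0.9]
1.2 [ 0.8 15.1 -0.9]
1.3 [-1.1 33.1 -1. ]
1.4 [-1.2 51.2 -1. ]
1.5 [ 0.5 69.1 -1.1]
1.6 [ 4.  86.8 -1.2]
1.7 [  9.2 104.1  -1.3]
```

View pics/s2.png

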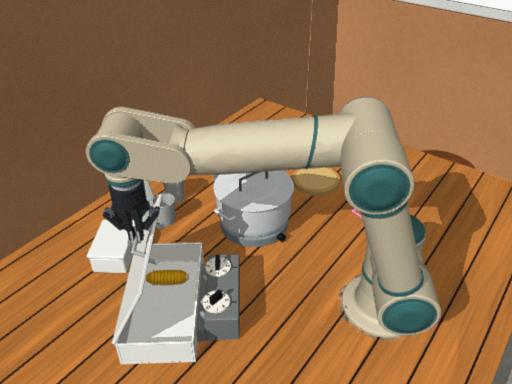

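Call:
{"name": "arm_command", "arguments": {"targets": [{"dr":[0,0,0],"dp":[-4,13,0],"claw":5},{"dr":[0,0,0],"dp":[-6,31,0],"claw":5},{"dr":[0,0,0],"dp":[-6,50,0],"claw":5},{"dr":[0,0,0],"dp":[-5,68,0],"claw":5},{"dr":[0,0,0],"dp":[-1,86,0],"claw":5}]}}

```text
time_s: 13.7
tool_pos: [0.5694, 0.423, 0.2454]
tool_rot: [0.717, 1.444, -0.699]
contact_force: [-1.9, -1.4, -1.9]
grip_width: 0.0076
```

```bash
python3 - <<'E'
from h import *
st()
snap('side','s2')
M=T();p0=np.array([.3977,.2897,.0995]);bx=np.array([np.cos(np.radians(38.2)),np.sin(np.radians(38.2))])
for th in np.arange(1.4,1.75,.1):
    dx=(-177*np.cos(th)+36*np.sin(th))+177; dz=177*np.sin(th)+36*np.cos(th)-36
    print(round(th,1),delta(p0+np.array([*(bx*dx),dz])/1000)[0])
E
```

```text
t 13.7 p [0.5694 0.423  0.2454] x [ 0.012  0.007 -1.   ] yawY 37.96 F [-1.9 -1.4 -1.9] M [-0.67  0.62  0.02] w 7.6 q [ 0.59  0.59  0.71 -0.    1.82 -0.08]
1.4 [ -0.2 -37.   -1.2]
1.5 [  1.5 -19.   -1.3]
1.6 [ 5.  -1.3 -1.4]
1.7 [10.3 15.9 -1.5]
```

View pics/s2.png

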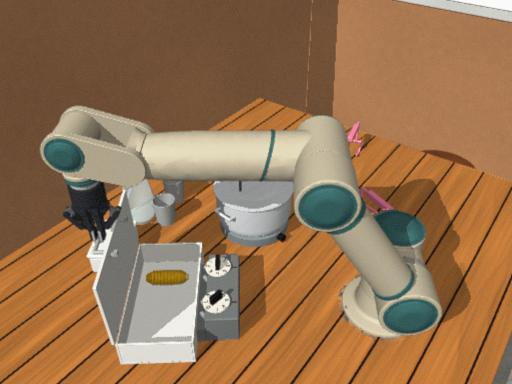

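Call:
{"name": "arm_command", "arguments": {"targets": [{"dr":[0,0,0],"dp":[3,10,0],"claw":5},{"dr":[0,0,0],"dp":[6,15,0],"claw":5},{"dr":[0,0,0],"dp":[6,16,0],"claw":5},{"dr":[0,0,0],"dp":[6,16,0],"claw":18},{"dr":[0,0,0],"dp":[6,16,0],"claw":18}]}}

```text
time_s: 14.25
tool_pos: [0.5838, 0.4343, 0.2398]
tool_rot: [0.72, 1.443, -0.695]
contact_force: [0.6, -0.0, -0.1]
grip_width: 0.0179
```

Call:
{"name": "arm_command", "arguments": {"targets": [{"dr":[0,0,0],"dp":[0,0,0],"claw":18},{"dr":[0,0,0],"dp":[-15,2,0],"claw":18},{"dr":[0,0,0],"dp":[-45,4,0],"claw":18},{"dr":[0,0,0],"dp":[-80,4,0],"claw":18},{"dr":[0,0,0],"dp":[-80,4,0],"claw":18}]}}

```text
time_s: 14.75
tool_pos: [0.5861, 0.4362, 0.3276]
tool_rot: [0.728, 1.437, -0.686]
contact_force: [-0.1, 0.5, 1.0]
grip_width: 0.018
```

```bash
python3 - <<'E'
from h import *
snap('side','s2');snap('side','s2');snap('top','t2');st()
E
```

```text
t 14.9 p [0.5857 0.4359 0.3195] x [ 0.015  0.01  -1.   ] yawY 37.98 F [-0.4 -0.1 -0.1] M [-0.02 -0.02 -0.02] w 17.9 q [ 0.59  0.72  0.38 -0.    2.02 -0.07]
```

View pics/s2.png

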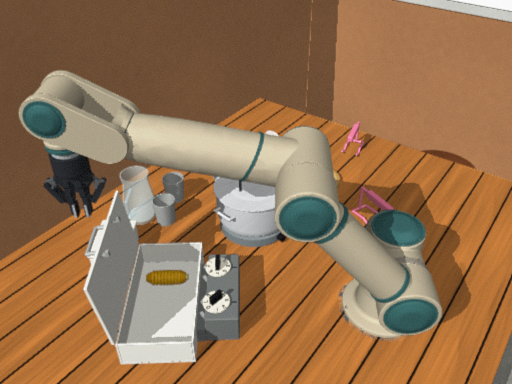

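View pics/t2.png

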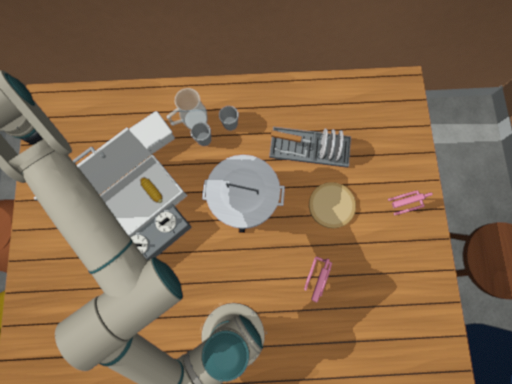

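```bash
python3 - <<'E'
from h import *
for p,y in [((.62,.26,.36),30),((.64,.05,.36),10),((.655,-.20,.28),-12.2)]: print(delta(p,down(np.radians(y))))
E
```

```text
(array([-41.7, -80.5, 159.8]), array([ 7.97,  0.02, -1.03]))
(array([ -43.4, -193.9,  337.7]), array([27.97, -0.16, -1.03]))
(array([  34.4, -337.3,  543.9]), array([50.17, -0.36, -1.  ]))
```

Call:
{"name": "arm_command", "arguments": {"targets": [{"dr":[2,0,0],"dp":[-20,-20,35],"claw":50},{"dr":[4,0,0],"dp":[-35,-40,75],"claw":50},{"dr":[6,0,-0.5],"dp":[-42,-60,117],"claw":50},{"dr":[8,0,-1],"dp":[-42,-80,160],"claw":50},{"dr":[12,0,-1],"dp":[-43,-105,200],"claw":50}]}}

```text
time_s: 15.4
tool_pos: [0.6255, 0.2114, 0.3586]
tool_rot: [0.869, 1.392, -0.872]
contact_force: [0.3, 0.9, 0.2]
grip_width: 0.0502
```

```bash
python3 - <<'E'
from h import *
st()
for p,y in [((.64,.05,.36),10),((.655,-.20,.28),-12.2)]: print(delta(p,down(np.radians(y))))
E
```

```text
t 15.4 p [0.6255 0.2114 0.3586] x [-0.003 -0.    -1.   ] yawY 25.87 F [0.3 0.9 0.2] M [-0.02  0.01 -0.02] w 50.2 q [ 0.27  0.49  0.62  0.    2.03 -0.18]
(array([ -1.4, -57.4, 151.5]), array([15.87, -0.03,  0.17]))
(array([  78.7, -152.7,  383.1]), array([3.807e+01, 1.000e-02, 1.700e-01]))
```

Call:
{"name": "arm_command", "arguments": {"targets": [{"dr":[5,0,0],"dp":[0,-18,45],"claw":50},{"dr":[10,0,0],"dp":[0,-36,90],"claw":50},{"dr":[15,0,0],"dp":[0,-55,135],"claw":50},{"dr":[20,0,0],"dp":[0,-75,180],"claw":50},{"dr":[25,0,0],"dp":[10,-92,225],"claw":50}]}}

```text
time_s: 15.9
tool_pos: [0.6404, -0.0333, 0.3485]
tool_rot: [1.199, 1.216, -1.203]
contact_force: [-0.2, 0.5, 0.4]
grip_width: 0.0503
```

```bash
python3 - <<'E'
from h import *
st()
for p,y in [((.65,-.20,.28),-12.2)]: print(delta(p,down(np.radians(y))))
E
```

```text
t 15.9 p [ 0.6404 -0.0333  0.3485] x [-0.003 -0.001 -1.   ] yawY 0.66 F [-0.2  0.5  0.4] M [ 0.01 -0.03 -0.05] w 50.3 q [-0.11  0.42  0.74 -0.    1.98 -0.12]
(array([ 68.6,   7.9, 166.8]), array([12.86,  0.05,  0.14]))
```

Call:
{"name": "arm_command", "arguments": {"targets": [{"dr":[4,0,0],"dp":[10,2,45],"claw":50},{"dr":[8,0,0],"dp":[25,4,90],"claw":50},{"dr":[13,0,0],"dp":[45,6,130],"claw":50},{"dr":[13,0,0],"dp":[68,8,167],"claw":50},{"dr":[13,0,0],"dp":[68,8,167],"claw":50}]}}

```text
time_s: 16.4
tool_pos: [0.648, -0.2046, 0.273]
tool_rot: [1.365, 1.107, -1.38]
contact_force: [1.2, -0.2, -1.2]
grip_width: 0.0498
```

```bash
python3 - <<'E'
from h import *
for i in range(5): snap('wrist','w9')
st()
E
```

```text
t 16.65 p [ 0.6504 -0.1989  0.2816] x [-0.001 -0.001 -1.   ] yawY -12.25 F [-0.2  1.2 -0.3] M [ 0.01  0.02 -0.02] w 49.8 q [-0.35  0.52  0.75 -0.    1.88 -0.14]
```

View pics/w9.png

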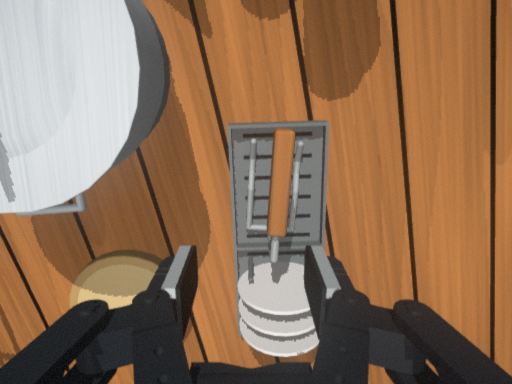

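```bash
python3 - <<'E'
from h import *
n=lambda a:np.round(a,4)
crop('w9',220,110,345,270,5,'c5')
print(tri(('w9',285,130),('t0',271.5,133)),tri(('w9',277,235),('t0',301.3,139)))
for z in (.097,.108,.113):
  a,b=plane('w9',285,130,z),plane('w9',277,235,z);print(n(a),n(b),n((a+b)/2),np.linalg.norm(a-b),np.degrees(np.arctan2(*(a-b)[1::-1])))
E
```

```text
(array([ 0.69068409, -0.1698117 ,  0.09668932]), [np.float64(0.6), np.float64(0.6)]) (array([ 0.6618355 , -0.27474096,  0.10000895]), [np.float64(1.1), np.float64(1.1)])
[ 0.6908 -0.1704  0.097 ] [ 0.6625 -0.2772  0.097 ] [ 0.6766 -0.2238  0.097 ] 0.11047137612637585 75.12804671862968
[ 0.69   -0.1688  0.108 ] [ 0.6626 -0.272   0.108 ] [ 0.6763 -0.2204  0.108 ] 0.10674815775579585 75.12804671862966
[ 0.6897 -0.1681  0.113 ] [ 0.6627 -0.2697  0.113 ] [ 0.6762 -0.2189  0.113 ] 0.10505578576916856 75.12804671862963
```

View pics/c5.png

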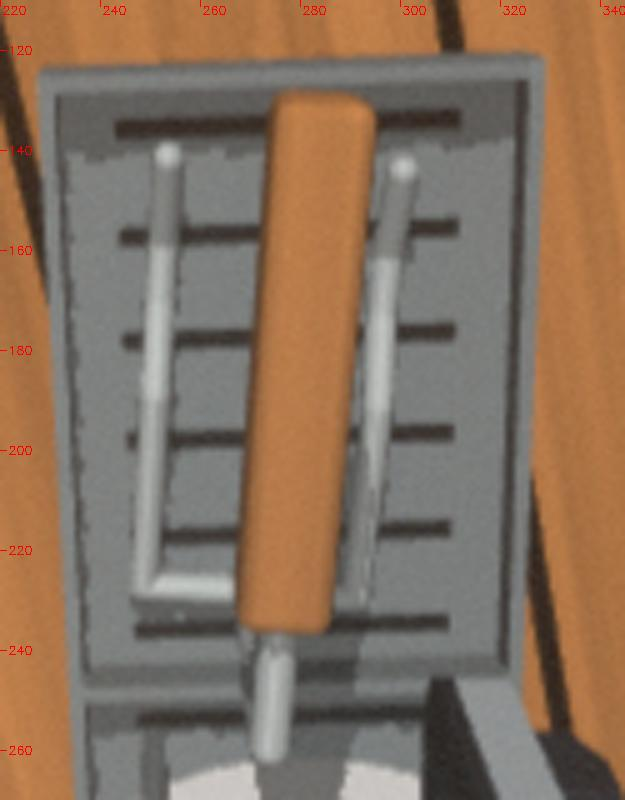

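```bash
python3 - <<'E'
from h import *
print(delta((.6768,-.2215,.16),down(np.radians(-15))),delta((.6768,-.2215,.081),down(np.radians(-15))))
E
```

```text
(array([121.6,  30.7,  16.3]), array([2.75, 0.06, 0.05])) (array([200.6,  30.8,  16.3]), array([2.75, 0.06, 0.05]))
```

Call:
{"name": "arm_command", "arguments": {"targets": [{"dr":[2.7,0,0],"dp":[40,15,8],"claw":50},{"dr":[2.7,0,0],"dp":[80,31,16],"claw":50},{"dr":[2.7,0,0],"dp":[121,31,16],"claw":50},{"dr":[2.7,0,0],"dp":[121,31,16],"claw":50},{"dr":[2.7,0,0],"dp":[121,31,16],"claw":50}]}}

```text
time_s: 17.15
tool_pos: [0.6774, -0.2202, 0.162]
tool_rot: [1.397, 1.075, -1.399]
contact_force: [0.7, 0.2, 0.5]
grip_width: 0.0499
```

```bash
python3 - <<'E'
from h import *
for i in range(3): snap('wrist','w10')
st()
print(delta((.6768,-.2215,.081),down(np.radians(-15))))
E
```

```text
t 17.3 p [ 0.6785 -0.2211  0.1655] x [ 0.005 -0.003 -1.   ] yawY -14.91 F [-0.4 -0.1  0.9] M [-0.01  0.03  0.05] w 50.0 q [-0.37  0.62  0.83 -0.    1.68 -0.11]
(array([84.5, -2.1,  0.6]), array([ 0.09,  0.1 , -0.34]))
```

View pics/w10.png

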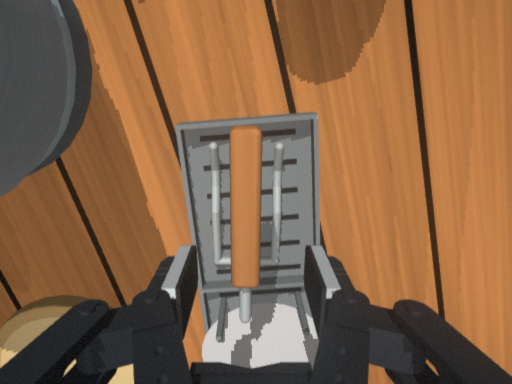

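Call:
{"name": "arm_command", "arguments": {"targets": [{"dr":[0,0,0],"dp":[40,-1,0.5],"claw":50},{"dr":[0,0,0],"dp":[70,-1.5,0.5],"claw":50},{"dr":[0,0,0],"dp":[84,-1.5,0.5],"claw":50},{"dr":[0,0,0],"dp":[84,-1.5,0.5],"claw":50},{"dr":[0,0,0],"dp":[84,-1.5,0.5],"claw":10}]}}

```text
time_s: 17.8
tool_pos: [0.6784, -0.2218, 0.0841]
tool_rot: [1.4, 1.066, -1.393]
contact_force: [0.5, 0.7, 0.5]
grip_width: 0.0369
```

Call:
{"name": "arm_command", "arguments": {"targets": [{"dr":[0,0,0],"dp":[0,0,0],"claw":10},{"dr":[0,0,0],"dp":[0,0,0],"claw":10},{"dr":[0,0,0],"dp":[0,0,0],"claw":10},{"dr":[0,0,0],"dp":[0,0,0],"claw":10}]}}

```text
time_s: 18.2
tool_pos: [0.6794, -0.2219, 0.0863]
tool_rot: [1.401, 1.063, -1.39]
contact_force: [0.4, 0.7, 6.5]
grip_width: 0.0191
```

```bash
python3 - <<'E'
from h import *
st();snap('wrist','w11');st()
E
```

```text
t 18.2 p [ 0.6794 -0.2219  0.0863] x [ 0.012 -0.006 -1.   ] yawY -14.88 F [0.4 0.7 6.5] M [ 0.11 -0.02  0.06] w 19.1 q [-0.37  0.66  0.93 -0.    1.53 -0.11]
t 18.25 p [ 0.6794 -0.2219  0.0863] x [ 0.012 -0.006 -1.   ] yawY -14.88 F [0.4 1.9 5.7] M [ 0.08 -0.16  0.05] w 18.6 q [-0.37  0.66  0.93 -0.    1.53 -0.11]
```

View pics/w11.png

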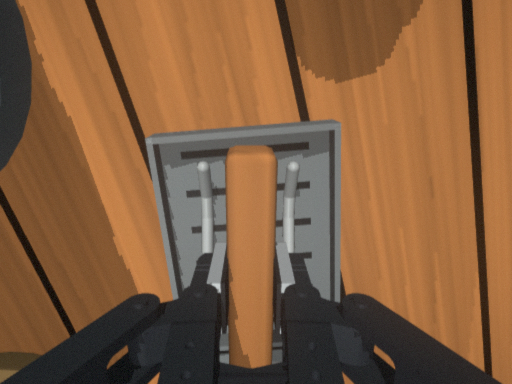

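```bash
python3 - <<'E'
from h import *
M=T();np.save('Mrack.npy',M)
a=plane('w11',251,152,.108);b=plane('w11',251,147,.1)
print(a,b,M.T)
x=np.array([np.cos(np.radians(75.1)),np.sin(np.radians(75.1))])
print('fwd end rel TCP along lifter x', (a[:2]-M[:2,3])@x,(b[:2]-M[:2,3])@x)
# prong tips
for p in [(203.5,165),(293,166)]:
    q=plane('w11',*p,.028);print('tip',q,(q[:2]-M[:2,3])@x)
print('up',delta(M[:3,3]+[0,0,.15]))
E
```

```text
[ 0.69393456 -0.16983925  0.108     ] [ 0.69415417 -0.16945457  0.1       ] [[ 0.01185059 -0.0055871  -0.99991417  0.        ]
 [ 0.96637241 -0.25682339  0.01288808  0.        ]
 [-0.25687335 -0.9664422   0.00235571  0.        ]
 [ 0.67937726 -0.22194571  0.08630046  1.        ]]
fwd end rel TCP along lifter x 0.0540975927907265 0.05452580667308267
tip [ 0.66113647 -0.18501442  0.028     ] 0.03099920558288006
tip [ 0.71376845 -0.1998054   0.028     ] 0.030238974042306445
up (array([-150. ,    1.9,    0.4]), array([0., 0., 0.]))
```

Call:
{"name": "arm_command", "arguments": {"targets": [{"dr":[0,0,0],"dp":[-20,0,0],"claw":10},{"dr":[0,0,0],"dp":[-50,0.5,0],"claw":10},{"dr":[0,0,0],"dp":[-90,1,0],"claw":10},{"dr":[0,0,0],"dp":[-130,2,0],"claw":10},{"dr":[0,0,0],"dp":[-170,2,0],"claw":10}]}}

```text
time_s: 18.75
tool_pos: [0.6788, -0.2214, 0.2568]
tool_rot: [1.4, 1.064, -1.391]
contact_force: [0.2, -0.5, -3.7]
grip_width: 0.019
```

```bash
cat >> h.py <<'E'
def lift(p,ang,ref='Mrack.npy',ref_ang=75.1):
    """delta to put TCP at p with lifter x-axis at world angle ang(deg), level as in rack"""
    M0=np.load(ref);Rz=R.from_euler('z',ang-ref_ang,degrees=True).as_matrix()
    return delta(p,Rz@M0[:3,:3])
E
python3 - <<'E'
from h import *
st()
for p,a in [((.60,-.20,.36),60),((.40,-.045,.36),-13.6)]: print(lift(p,a))
E
```

```text
t 18.75 p [ 0.6788 -0.2214  0.2568] x [ 0.01  -0.005 -1.   ] yawY -14.89 F [ 0.2 -0.5 -3.7] M [ 0.01 -0.02 -0.  ] w 19.0 q [-0.37  0.62  0.66 -0.    1.86 -0.11]
(array([-104. ,  -80.6,   -0.2]), array([15.09, -0.19,  0.08]))
(array([-106.8, -313.7,  -98.6]), array([88.68, -1.06, -0.11]))
```

Call:
{"name": "arm_command", "arguments": {"targets": [{"dr":[8,0,0],"dp":[-40,-15,0],"claw":10},{"dr":[16,0,0],"dp":[-80,-30,-5],"claw":10},{"dr":[24,0,0],"dp":[-107,-65,-15],"claw":10},{"dr":[32,0,0],"dp":[-107,-110,-28],"claw":10},{"dr":[40,0,0],"dp":[-107,-155,-43],"claw":10}]}}

```text
time_s: 19.25
tool_pos: [0.5376, -0.139, 0.3619]
tool_rot: [1.881, 0.578, -1.864]
contact_force: [0.2, 0.4, -2.4]
grip_width: 0.0193
```

```bash
python3 - <<'E'
from h import *
st();print(lift((.39,-.045,.36),-13.6))
E
```

```text
t 19.25 p [ 0.5376 -0.139   0.3619] x [ 0.011 -0.005 -1.   ] yawY -55.27 F [ 0.2  0.4 -2.4] M [0.05 0.01 0.03] w 19.3 q [-0.32  0.14  1.04 -0.    1.94  0.65]
(array([-1.000e-01, -1.614e+02,  6.770e+01]), array([48.31, -0.99,  0.23]))
```

Call:
{"name": "arm_command", "arguments": {"targets": [{"dr":[8,0,0],"dp":[0,-32,13],"claw":10},{"dr":[16,-0.3,0],"dp":[0,-64,26],"claw":10},{"dr":[24,-0.5,0],"dp":[0,-97,40],"claw":10},{"dr":[32,-0.7,0],"dp":[0,-130,54],"claw":10},{"dr":[40,-0.9,0.2],"dp":[0,-161,68],"claw":10}]}}

```text
time_s: 19.75
tool_pos: [0.3884, -0.0448, 0.3594]
tool_rot: [-2.173, 0.12, 2.181]
contact_force: [0.0, 0.6, -2.4]
grip_width: 0.0187
```

Call:
{"name": "arm_command", "arguments": {"targets": [{"dr":[8.3,0,0],"dp":[0,0,0],"claw":10},{"dr":[8.3,0,0],"dp":[0,0,0],"claw":10},{"dr":[8.3,0,0],"dp":[0,0,0],"claw":10}]}}

```text
time_s: 20.05
tool_pos: [0.3885, -0.045, 0.3591]
tool_rot: [-2.097, 0.266, 2.104]
contact_force: [-0.1, -0.1, -3.4]
grip_width: 0.019
```

```bash
python3 - <<'E'
from h import *
for i in range(3): snap('wrist','w12')
snap('side','s3');snap('top','t3')
st();print(lift((.39,-.045,.36),-13.6))
crop('s3',195,130,305,250,6,'c5')
crop('t3',195,145,290,240,7,'c6')
E
```

```text
t 20.3 p [ 0.3887 -0.0451  0.359 ] x [-0.005 -0.012 -1.   ] yawY -103.86 F [-0.7 -0.4 -3.6] M [-0.01 -0.07  0.03] w 18.2 q [-0.2  -0.31  1.48 -0.01  1.98  1.61]
(array([-1. , -0.4, -1.2]), array([-0.27, -0.01, -0.01]))
```

View pics/w12.png

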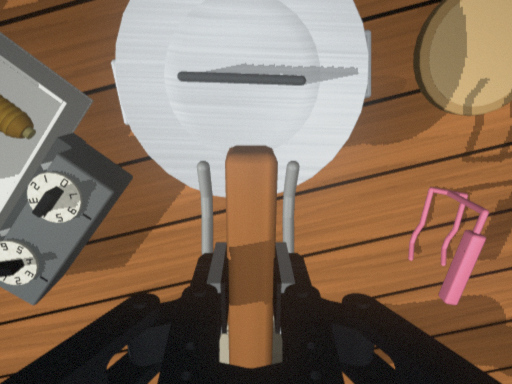

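View pics/c5.png

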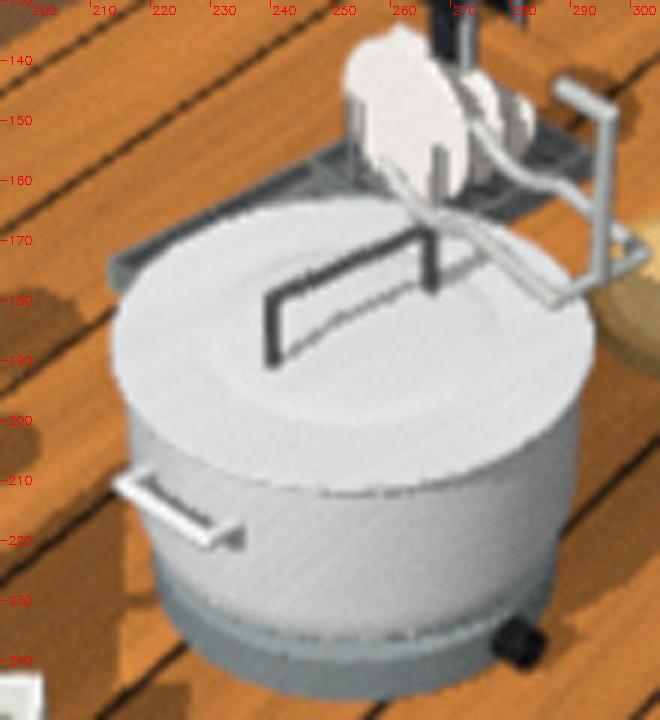

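View pics/c6.png

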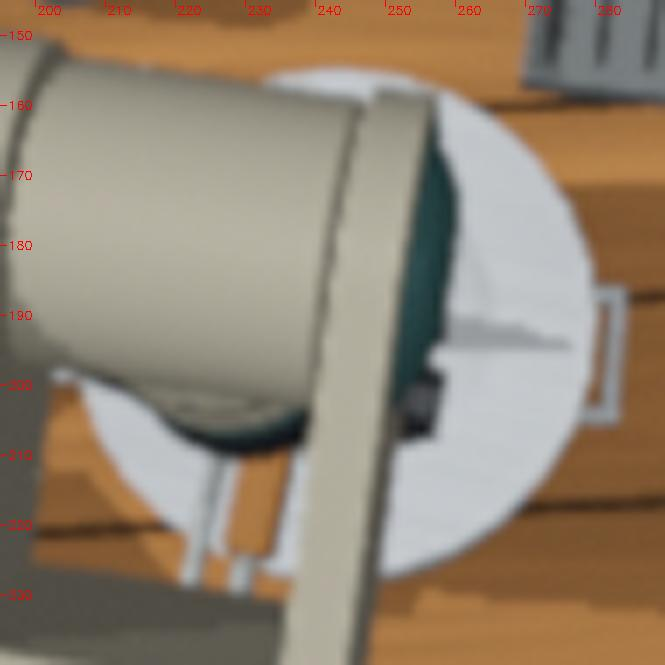

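```bash
python3 - <<'E'
from h import *
n=lambda a:np.round(a,4)
# s0 c3 coords/6+200,/6+130 : loop left top corner (240,297) right (402,227)
l=('s0',200+241/6,130+297/6); r=('s0',200+402/6,130+227/6)
w1=('w12',179.5,76);w2=('w12',304.5,80)
print(tri(l,w1),tri(r,w2))
for z in (.199,.203,.207):
  a,b=plane(*w1,z),plane(*w2,z);print(z,n(a),n(b),n((a+b)/2),np.linalg.norm(a-b),np.degrees(np.arctan2(*(a-b)[1::-1]))-90)
# lid outline centre from wrist: sample left/right extremes at plate level z .16
# top view circle centre
print('lid centre top', n(plane('t0',243.5,191.5,.16)))
E
```

```text
(array([ 0.48603849, -0.0116378 ,  0.20177889]), [np.float64(0.6), np.float64(0.6)]) (array([ 0.45927518, -0.11267107,  0.19761376]), [np.float64(1.3), np.float64(1.3)])
0.199 [ 0.4867 -0.0108  0.199 ] [ 0.4583 -0.1133  0.199 ] [ 0.4725 -0.0621  0.199 ] 0.10631096779395306 -15.477679799644775
0.203 [ 0.4864 -0.0115  0.203 ] [ 0.4584 -0.1126  0.203 ] [ 0.4724 -0.0621  0.203 ] 0.10490380550844289 -15.47767979964479
0.207 [ 0.4861 -0.0122  0.207 ] [ 0.4585 -0.112   0.207 ] [ 0.4723 -0.0621  0.207 ] 0.10349664322293273 -15.47767979964479
lid centre top [ 0.4668 -0.0623  0.16  ]
```

```bash
python3 - <<'E'
from h import *
print(lift((.4127,-.0454,.33),-15.5),lift((.4127,-.0454,.247),-15.5))
E
```

```text
(array([ 28.9,  -5.8, -23.4]), array([ 1.63, -0.03, -0.01])) (array([111.9,  -6.9, -23.6]), array([ 1.63, -0.03, -0.01]))
```

Call:
{"name": "arm_command", "arguments": {"targets": [{"dr":[1.6,0,0],"dp":[20,-5.8,-23.5],"claw":10},{"dr":[1.6,0,0],"dp":[50,-6,-23.5],"claw":10},{"dr":[1.6,0,0],"dp":[80,-6.5,-23.5],"claw":10},{"dr":[1.6,0,0],"dp":[107,-7,-23.5],"claw":10},{"dr":[1.6,0,0],"dp":[109,-7,-23.5],"claw":10}]}}

```text
time_s: 20.8
tool_pos: [0.4113, -0.045, 0.246]
tool_rot: [-2.071, 0.295, 2.094]
contact_force: [-0.3, -0.8, -3.8]
grip_width: 0.0187
```

```bash
python3 - <<'E'
from h import *
for i in range(3): snap('wrist','w13')
snap('side','s3')
st();print(lift((.4127,-.0454,.247),-15.5))
crop('s3',195,130,305,250,6,'c5')
E
```

```text
t 21.0 p [ 0.4133 -0.0454  0.2518] x [-0.003 -0.013 -1.   ] yawY -105.45 F [-0.  -0.2 -3.6] M [-0.01 -0.07 -0.02] w 18.5 q [-0.19 -0.27  1.66 -0.01  1.75  1.65]
(array([4.8, 0.1, 0.6]), array([ 0.04, -0.19, -0.  ]))
```

View pics/w13.png

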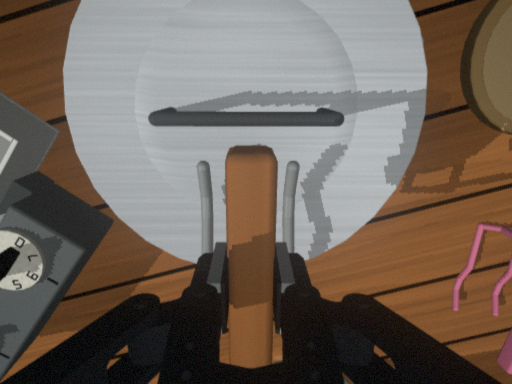

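View pics/c5.png

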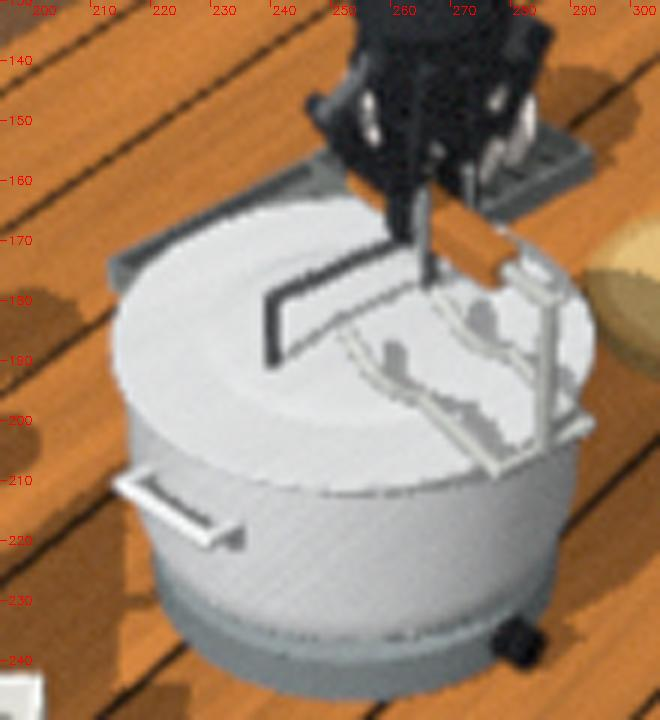

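```bash
python3 - <<'E'
from h import *
n=lambda a:np.round(a,4)
print(tri(('w12',179.5,76),('w13',150,118)),tri(('w12',304.5,80),('w13',343.5,118)))
for z in (.199,.203):
  a,b=plane('w13',150,118,z),plane('w13',343.5,118,z);print(z,n(a),n(b),n((a+b)/2),np.linalg.norm(a-b),np.degrees(np.arctan2(*(a-b)[1::-1]))-90)
m=np.array([.4715,-.0625]);
for back in (.03,0,):
  d=np.array([np.cos(np.radians(-15.5)),np.sin(np.radians(-15.5))]);p=m-back*d
  print(back,lift((*p,.247),-15.5))
E
```

```text
(array([ 0.48659132, -0.01180396,  0.20601106]), [np.float64(0.5), np.float64(0.5)]) (array([ 0.45872616, -0.11245148,  0.20635177]), [np.float64(0.4), np.float64(0.4)])
0.199 [ 0.4869 -0.0095  0.199 ] [ 0.4577 -0.1146  0.199 ] [ 0.4723 -0.0621  0.199 ] 0.10914393570053853 -15.484933208608481
0.203 [ 0.4869 -0.0106  0.203 ] [ 0.4584 -0.1136  0.203 ] [ 0.4727 -0.0621  0.203 ] 0.10688706084096578 -15.484933208608481
0.03 (array([  4.8,   0.9, -30.7]), array([ 0.04, -0.19, -0.  ]))
0 (array([  4.9,   0.9, -60.7]), array([ 0.04, -0.19, -0.  ]))
```

Call:
{"name": "arm_command", "arguments": {"targets": [{"dr":[0,0,0],"dp":[4,0,-8],"claw":10},{"dr":[0,0,0],"dp":[4,0,-25],"claw":10},{"dr":[0,0,0],"dp":[4,0,-45],"claw":10},{"dr":[0,0,0],"dp":[4,0,-61],"claw":10},{"dr":[0,0,0],"dp":[4,0,-61],"claw":10}]}}

```text
time_s: 21.5
tool_pos: [0.4737, -0.0623, 0.2481]
tool_rot: [-2.083, 0.296, 2.083]
contact_force: [-0.2, -0.6, -3.6]
grip_width: 0.0188
```

```bash
python3 - <<'E'
from h import *
for i in range(3): snap('wrist','w14')
snap('side','s3')
st();print(lift((.4727,-.0621,.248),-15.5))
crop('s3',195,130,305,250,6,'c5')
E
```

```text
t 21.7 p [ 0.4719 -0.0616  0.2482] x [-0.002 -0.013 -1.   ] yawY -105.44 F [-0.6  0.5 -4.1] M [ 0.02 -0.07 -0.  ] w 19.1 q [-0.2  -0.09  1.51 -0.01  1.72  1.64]
(array([ 0.2,  0.3, -0.9]), array([ 0.04, -0.22,  0.  ]))
```

View pics/w14.png

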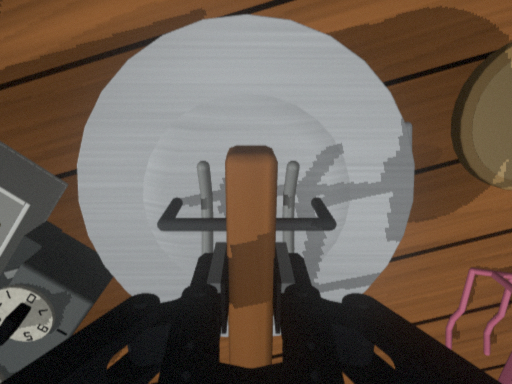

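View pics/c5.png

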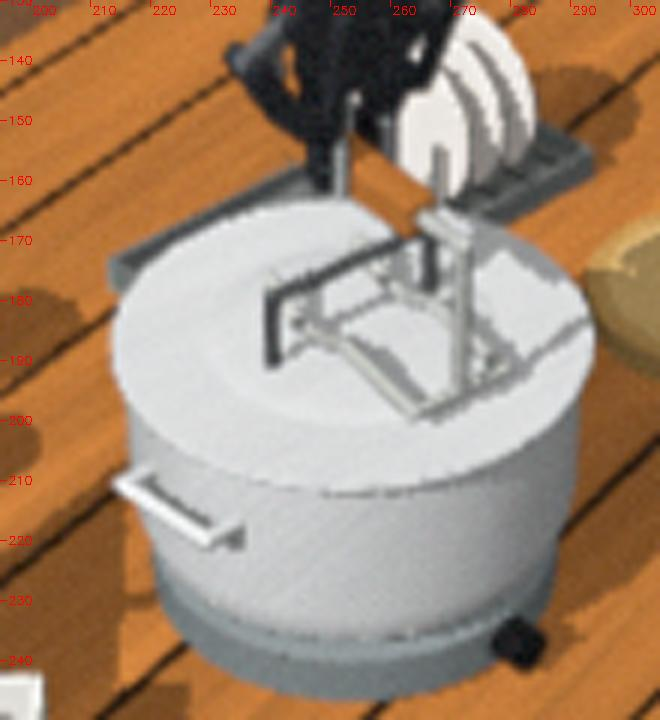

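Call:
{"name": "arm_command", "arguments": {"targets": [{"dr":[0,0,0],"dp":[-8,0,-1],"claw":10},{"dr":[0,0,0],"dp":[-15,0,-1],"claw":10},{"dr":[0,0,0],"dp":[-20,0,-1],"claw":10},{"dr":[0,0,0],"dp":[-24,0,-1],"claw":10},{"dr":[0,0,0],"dp":[-28,0,-1],"claw":10}]}}

```text
time_s: 22.2
tool_pos: [0.4727, -0.0615, 0.2759]
tool_rot: [-2.081, 0.296, 2.085]
contact_force: [-0.2, -0.3, -8.2]
grip_width: 0.0187
```

Call:
{"name": "arm_command", "arguments": {"targets": [{"dr":[0,0,0],"dp":[-3,0,0],"claw":10},{"dr":[0,0,0],"dp":[-6,0,0],"claw":10},{"dr":[0,0,0],"dp":[-9,0,0],"claw":10},{"dr":[0,0,0],"dp":[-12,0,0],"claw":10},{"dr":[0,0,0],"dp":[-12,0,0],"claw":10}]}}

```text
time_s: 22.7
tool_pos: [0.4729, -0.0613, 0.2884]
tool_rot: [-2.082, 0.296, 2.084]
contact_force: [0.9, -0.7, -6.7]
grip_width: 0.0187
```

```bash
python3 - <<'E'
from h import *
for i in range(3): snap('wrist','w15')
snap('side','s3')
st();
crop('s3',195,130,305,250,6,'c5')
E
```

```text
t 22.9 p [ 0.4727 -0.0613  0.2877] x [-0.004 -0.012 -1.   ] yawY -105.44 F [ 0.1 -1.1 -7.3] M [ 0.02 -0.11  0.02] w 18.9 q [-0.2  -0.09  1.43 -0.01  1.8   1.64]
```

View pics/w15.png

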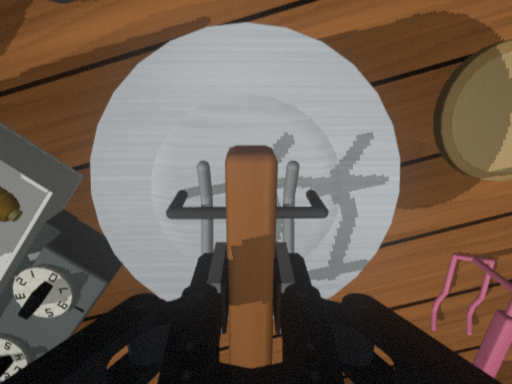

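View pics/c5.png

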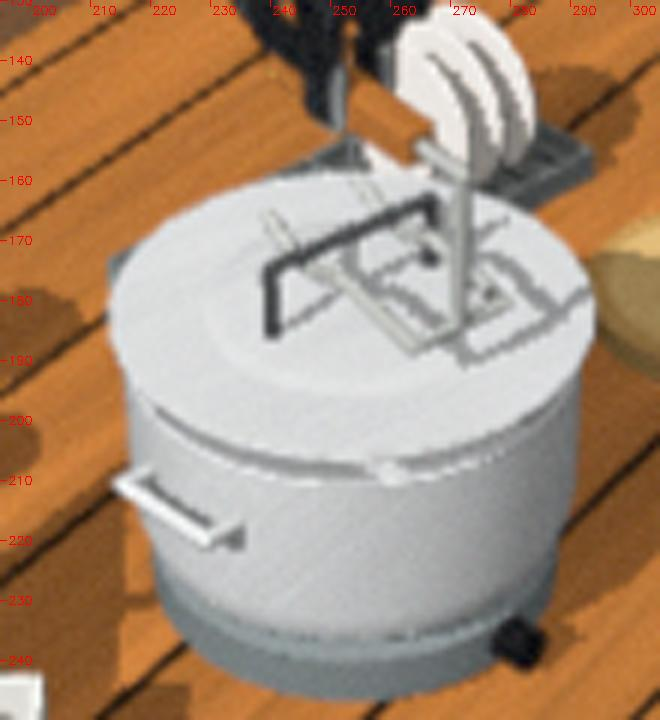

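Call:
{"name": "arm_command", "arguments": {"targets": [{"dr":[0,0,0],"dp":[-5,0,0],"claw":10},{"dr":[0,0,0],"dp":[-15,0,0],"claw":10},{"dr":[0,0,0],"dp":[-27,0,0],"claw":10},{"dr":[0,0,0],"dp":[-37,0,0],"claw":10},{"dr":[0,0,0],"dp":[-42,0,0],"claw":10}]}}

```text
time_s: 23.4
tool_pos: [0.4732, -0.0608, 0.3318]
tool_rot: [-2.084, 0.296, 2.082]
contact_force: [0.4, 0.7, -8.3]
grip_width: 0.0191
```

```bash
python3 - <<'E'
from h import *
snap('wrist');st()
print(lift((.4306,-.3797,.33),-15.5))
E
```

```text
t 23.45 p [ 0.4732 -0.0608  0.332 ] x [-0.    -0.013 -1.   ] yawY -105.44 F [-0.7 -0.5 -6.3] M [-0.03 -0.08  0.03] w 18.8 q [-0.2  -0.08  1.34 -0.01  1.89  1.64]
(array([  6.2, 318.7, -43.8]), array([ 0.04, -0.31,  0.01]))
```

Call:
{"name": "arm_command", "arguments": {"targets": [{"dr":[0,0,0],"dp":[0,6,-1],"claw":10},{"dr":[0,0,0],"dp":[0,19,-2.5],"claw":10},{"dr":[0,0,0],"dp":[1,38,-5],"claw":10},{"dr":[0,0,0],"dp":[1,60,-8],"claw":10},{"dr":[0,0,0],"dp":[1,82,-11],"claw":10}]}}

```text
time_s: 23.95
tool_pos: [0.4614, -0.1445, 0.3314]
tool_rot: [-2.083, 0.296, 2.083]
contact_force: [0.6, 0.2, -7.0]
grip_width: 0.0186
```

Call:
{"name": "arm_command", "arguments": {"targets": [{"dr":[0,0,0],"dp":[0,22,-3],"claw":10},{"dr":[0,0,0],"dp":[0,44,-6],"claw":10},{"dr":[0,0,0],"dp":[1,66,-9],"claw":10},{"dr":[0,0,0],"dp":[1,88,-12],"claw":10},{"dr":[0,0,0],"dp":[2,110,-15],"claw":10}]}}

```text
time_s: 24.45
tool_pos: [0.4457, -0.2564, 0.3304]
tool_rot: [-2.081, 0.297, 2.083]
contact_force: [0.1, -0.6, -7.7]
grip_width: 0.0189
```

```bash
python3 - <<'E'
from h import *
st()
print(lift((.4306,-.3797,.33),-15.5))
E
```

```text
t 24.45 p [ 0.4457 -0.2564  0.3304] x [-0.003 -0.013 -1.   ] yawY -105.51 F [ 0.1 -0.6 -7.7] M [ 0.04 -0.16 -0.03] w 18.9 q [-0.59  0.02  1.24 -0.01  1.88  1.25]
(array([  2. , 122.8, -18.5]), array([-0.03, -0.19, -0.01]))
```

Call:
{"name": "arm_command", "arguments": {"targets": [{"dr":[0,0,0],"dp":[0,22,-3],"claw":10},{"dr":[0,0,0],"dp":[0,44,-6],"claw":10},{"dr":[0,0,0],"dp":[1,66,-10],"claw":10},{"dr":[0,0,0],"dp":[1,84,-13],"claw":10},{"dr":[0,0,0],"dp":[2,100,-15],"claw":10}]}}

```text
time_s: 24.95
tool_pos: [0.4327, -0.3584, 0.3292]
tool_rot: [-2.08, 0.298, 2.083]
contact_force: [0.0, 0.7, -7.5]
grip_width: 0.0189
```

Call:
{"name": "arm_command", "arguments": {"targets": [{"dr":[0,0,0],"dp":[0,11,-1],"claw":10},{"dr":[0,0,0],"dp":[0,18,-2],"claw":10},{"dr":[0,0,0],"dp":[0,22,-3],"claw":10},{"dr":[0,0,0],"dp":[0,22,-3],"claw":10}]}}

```text
time_s: 25.35
tool_pos: [0.4298, -0.3804, 0.3294]
tool_rot: [-2.08, 0.297, 2.083]
contact_force: [0.5, 0.7, -7.2]
grip_width: 0.0189
```

```bash
python3 - <<'E'
from h import *
for i in range(2): snap('wrist','w16')
snap('side','s4');snap('top','t4')
st()
print(lift((.4306,-.3797,.33),-15.5))
crop('s4',220,60,390,220,4,'c5')
E
```

```text
t 25.55 p [ 0.4299 -0.3798  0.3297] x [-0.003 -0.012 -1.   ] yawY -105.51 F [-0.7  0.1 -7.7] M [ 0.01 -0.1   0.01] w 18.8 q [-0.78  0.19  1.06 -0.01  1.89  1.06]
(array([-0.3, -0.3, -0.6]), array([-0.03, -0.16,  0.01]))
```

View pics/w16.png

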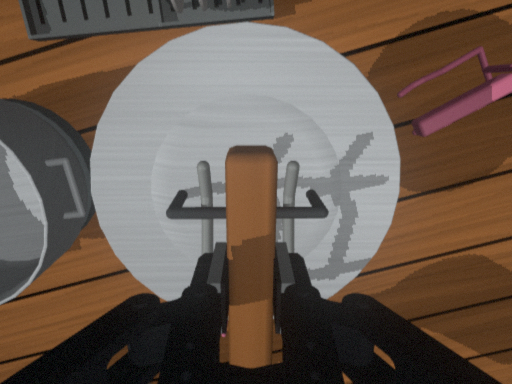

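View pics/c5.png

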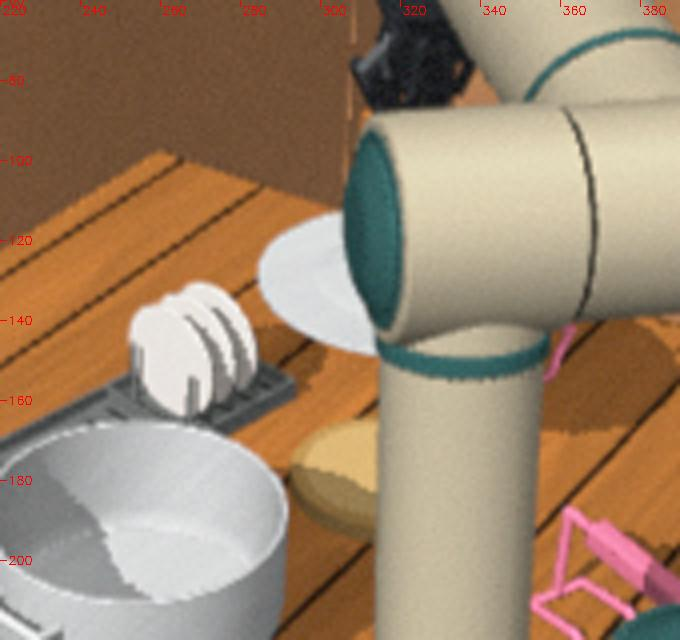

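View pics/t4.png

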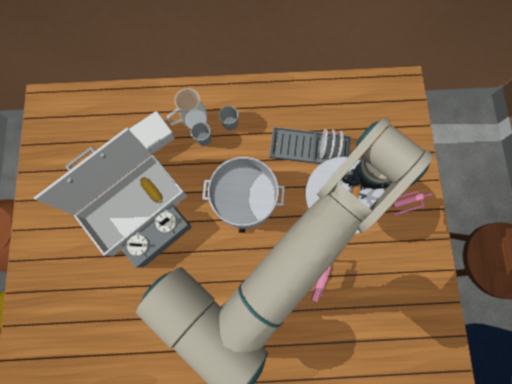

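Call:
{"name": "arm_command", "arguments": {"targets": [{"dr":[0,0,0],"dp":[6,1,0],"claw":10},{"dr":[0,0,0],"dp":[22,1,0],"claw":10},{"dr":[0,0,0],"dp":[46,1,0],"claw":10},{"dr":[0,0,0],"dp":[72,1.5,0],"claw":10},{"dr":[0,0,0],"dp":[98,2,0],"claw":10}]}}

```text
time_s: 26.05
tool_pos: [0.4291, -0.3826, 0.2304]
tool_rot: [-2.081, 0.296, 2.084]
contact_force: [1.3, 1.4, -8.2]
grip_width: 0.0189
```

Call:
{"name": "arm_command", "arguments": {"targets": [{"dr":[0,0,0],"dp":[24,0,0],"claw":10},{"dr":[0,0,0],"dp":[42,0,0],"claw":10},{"dr":[0,0,0],"dp":[55,0,0],"claw":10},{"dr":[0,0,0],"dp":[63,0,0],"claw":10},{"dr":[0,0,0],"dp":[67,0,0],"claw":10}]}}

```text
time_s: 26.55
tool_pos: [0.4289, -0.3834, 0.163]
tool_rot: [-2.081, 0.296, 2.084]
contact_force: [-0.5, 0.5, -6.5]
grip_width: 0.0189
```

```bash
python3 - <<'E'
from h import *
for i in range(2): snap('wrist','w17')
st()
print(lift((.4306,-.3797,.15),-15.5))
E
```

```text
t 26.65 p [ 0.429  -0.3835  0.1635] x [-0.003 -0.012 -1.   ] yawY -105.48 F [-0.1  0.6 -6.7] M [-0.07 -0.06  0.01] w 18.6 q [-0.79  0.22  1.35 -0.01  1.56  1.05]
(array([13.5, -4.2, -0.6]), array([ 0.  , -0.17,  0.01]))
```

View pics/w17.png

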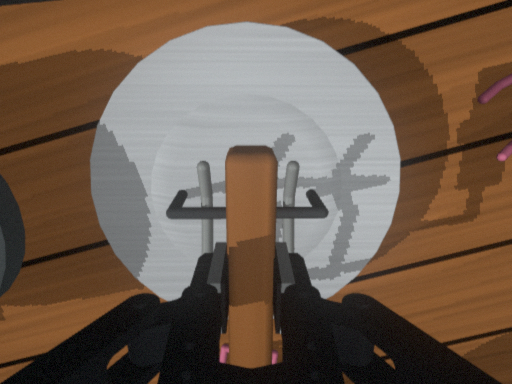

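Call:
{"name": "arm_command", "arguments": {"targets": [{"dr":[0,0,0],"dp":[4,-2,0],"claw":10},{"dr":[0,0,0],"dp":[9,-4,0],"claw":10},{"dr":[0,0,0],"dp":[14,-4,0],"claw":10},{"dr":[0,0,0],"dp":[18,-4,0],"claw":10},{"dr":[0,0,0],"dp":[22,-4,0],"claw":10}]}}

```text
time_s: 27.15
tool_pos: [0.4301, -0.3801, 0.1416]
tool_rot: [-2.082, 0.297, 2.083]
contact_force: [0.1, -0.5, -2.8]
grip_width: 0.0186
```

```bash
python3 - <<'E'
from h import *
snap('wrist');st();snap('wrist','w18');st()
E
```

```text
t 27.2 p [ 0.43   -0.38    0.1411] x [-0.003 -0.013 -1.   ] yawY -105.48 F [ 0.7  0.3 -4.9] M [-0.01 -0.04 -0.03] w 19.0 q [-0.78  0.23  1.39 -0.01  1.52  1.06]
t 27.25 p [ 0.43   -0.38    0.1414] x [-0.003 -0.013 -1.   ] yawY -105.49 F [-0.3 -0.3 -3.2] M [-0.02 -0.13  0.09] w 18.6 q [-0.78  0.23  1.39 -0.01  1.52  1.06]
```

Call:
{"name": "arm_command", "arguments": {"targets": [{"dr":[0,0,0],"dp":[7,0,0],"claw":10},{"dr":[0,0,0],"dp":[14,0,0],"claw":10},{"dr":[0,0,0],"dp":[19,0,0],"claw":10},{"dr":[0,0,0],"dp":[19,0,0],"claw":10},{"dr":[0,0,0],"dp":[19,0,0],"claw":10}]}}

```text
time_s: 27.75
tool_pos: [0.4299, -0.3803, 0.1223]
tool_rot: [-2.081, 0.297, 2.084]
contact_force: [0.4, -0.5, -3.8]
grip_width: 0.0189
```

```bash
python3 - <<'E'
from h import *
snap('wrist');st();snap('wrist','w18');st()
E
```

```text
t 27.8 p [ 0.43   -0.3804  0.1227] x [-0.002 -0.013 -1.   ] yawY -105.49 F [-0.7 -0.5 -2.8] M [ 0.   -0.1   0.02] w 18.7 q [-0.78  0.24  1.41 -0.01  1.48  1.06]
t 27.85 p [ 0.4301 -0.3804  0.1228] x [-0.002 -0.013 -1.   ] yawY -105.48 F [-1.1 -1.3 -3. ] M [-0.03 -0.1  -0.02] w 18.8 q [-0.78  0.24  1.41 -0.01  1.48  1.06]
```

View pics/w18.png

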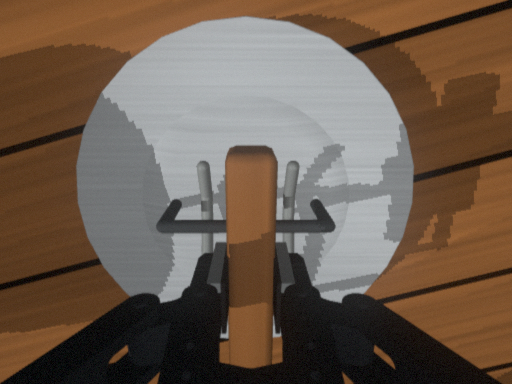

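```bash
python3 - <<'E'
from h import *
for p in [(311,258),(327,262),(319,300),(306,289)]: print(plane('t0',*p,.02),plane('t0',*p,.1))
E
```

```text
[ 0.24515084 -0.2855889   0.02      ] [ 0.24380527 -0.27386117  0.1       ]
[ 0.2285224  -0.34073679  0.02      ] [ 0.22824276 -0.32547393  0.1       ]
[ 0.10220717 -0.30132874  0.02      ] [ 0.11002469 -0.28859204  0.1       ]
[ 0.14083595 -0.25953553  0.02      ] [ 0.14617725 -0.24947789  0.1       ]
```

Call:
{"name": "arm_command", "arguments": {"targets": [{"dr":[0,0,0],"dp":[0,0,12],"claw":10},{"dr":[0,0,0],"dp":[0,0,30],"claw":10},{"dr":[0,0,0],"dp":[0,0,48],"claw":10},{"dr":[0,0,0],"dp":[0,0,60],"claw":10},{"dr":[0,0,0],"dp":[0,0,60],"claw":10}]}}

```text
time_s: 28.35
tool_pos: [0.3715, -0.3644, 0.1233]
tool_rot: [-2.082, 0.299, 2.083]
contact_force: [0.8, -0.5, -2.5]
grip_width: 0.0187
```

```bash
python3 - <<'E'
from h import *
snap('wrist');snap('wrist','w19');st()
E
```

```text
t 28.45 p [ 0.3726 -0.3647  0.1233] x [-0.001 -0.014 -1.   ] yawY -105.5 F [ 0.7  0.2 -3. ] M [-0.   -0.06 -0.03] w 18.5 q [-0.84  0.1   1.57 -0.01  1.46  1.  ]
```

View pics/w19.png

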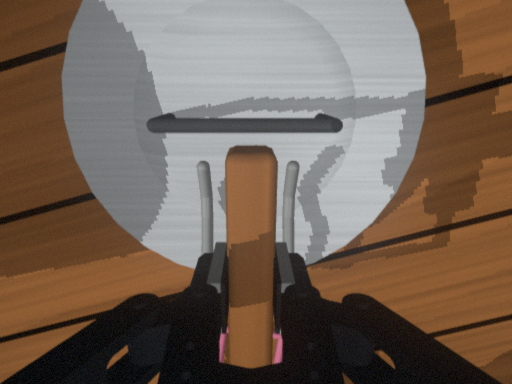

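Call:
{"name": "arm_command", "arguments": {"targets": [{"dr":[0,0,0],"dp":[-25,0,5],"claw":10},{"dr":[0,0,0],"dp":[-60,-10,5],"claw":10},{"dr":[0,0,0],"dp":[-80,-50,5],"claw":10},{"dr":[0,0,0],"dp":[-80,-95,10],"claw":10},{"dr":[0,0,0],"dp":[-80,-140,15],"claw":10}]}}

```text
time_s: 28.95
tool_pos: [0.3967, -0.2235, 0.2025]
tool_rot: [-2.086, 0.3, 2.079]
contact_force: [1.1, 0.6, -3.5]
grip_width: 0.0189
```

```bash
python3 - <<'E'
from h import *
snap('wrist');snap('wrist','w20');st();print(lift((.36,-.20,.15),-15.5),lift((.36,-.20,.0783),-15.5))
E
```

```text
t 29.05 p [ 0.3972 -0.2206  0.2019] x [ 0.001 -0.013 -1.   ] yawY -105.18 F [-0.3 -0.8 -3.2] M [-0.07 -0.06 -0.03] w 18.8 q [-0.58 -0.15  1.65 -0.01  1.63  1.25]
(array([ 51.6, -10.8,  41.5]), array([ 0.3 , -0.36,  0.03])) (array([123.3, -11.7,  41.8]), array([ 0.3 , -0.36,  0.03]))
```

View pics/w20.png

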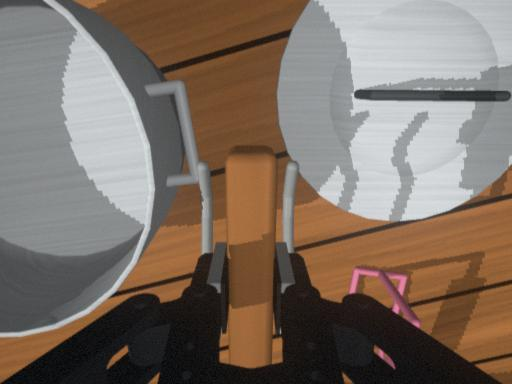

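Call:
{"name": "arm_command", "arguments": {"targets": [{"dr":[0.3,-0.4,0],"dp":[0,0,25],"claw":10},{"dr":[0.3,-0.4,0],"dp":[20,0,48],"claw":10},{"dr":[0.3,-0.4,0],"dp":[60,0,48],"claw":10},{"dr":[0.3,-0.4,0],"dp":[95,0,48],"claw":10},{"dr":[0.3,-0.4,0],"dp":[110,0,48],"claw":10}]}}

```text
time_s: 29.55
tool_pos: [0.3499, -0.2088, 0.0887]
tool_rot: [-2.073, 0.293, 2.09]
contact_force: [0.1, -0.3, -3.7]
grip_width: 0.0189
```

```bash
python3 - <<'E'
from h import *
snap('wrist');snap('wrist','w20');st();print(lift((.351,-.21,.0783),-15.5))
E
```

```text
t 29.65 p [ 0.3501 -0.2089  0.0896] x [-0.01  -0.008 -1.   ] yawY -105.47 F [-0.1 -0.1 -3.1] M [-0.03 -0.08 -0.04] w 18.5 q [-0.62 -0.19  1.92 -0.01  1.42  1.22]
(array([11.3,  0.7, -1.3]), array([0.01, 0.28, 0.12]))
```

Call:
{"name": "arm_command", "arguments": {"targets": [{"dr":[0,0.2,0],"dp":[6,0,-1],"claw":10},{"dr":[0,0.2,0],"dp":[10,0,-1],"claw":10},{"dr":[0,0.2,0],"dp":[12,0,-1],"claw":10},{"dr":[0,0.2,0],"dp":[12,0,-1],"claw":10}]}}

```text
time_s: 30.05
tool_pos: [0.3515, -0.2096, 0.0786]
tool_rot: [-2.078, 0.294, 2.086]
contact_force: [0.8, 0.3, -0.3]
grip_width: 0.0187
```

```bash
python3 - <<'E'
from h import *
snap('wrist');st();
E
```

```text
t 30.1 p [ 0.3515 -0.2096  0.0786] x [-0.005 -0.01  -1.   ] yawY -105.47 F [0.8 0.8 0.1] M [-0.01  0.02  0.03] w 19.1 q [-0.62 -0.17  1.93 -0.01  1.39  1.22]
```

```bash
python3 - <<'E'
from h import *
np.save('Mpark.npy',T())
E
```

Call:
{"name": "arm_command", "arguments": {"targets": [{"dr":[0,0,0],"dp":[0,0,0],"claw":45},{"dr":[0,0,0],"dp":[0,0,0],"claw":45},{"dr":[0,0,0],"dp":[0,0,0],"claw":45},{"dr":[0,0,0],"dp":[-30,0,0],"claw":45},{"dr":[0,0,0],"dp":[-75,0,0],"claw":45}]}}

```text
time_s: 30.6
tool_pos: [0.3504, -0.2079, 0.1521]
tool_rot: [-2.071, 0.291, 2.09]
contact_force: [0.3, -1.2, 0.2]
grip_width: 0.045
```

Call:
{"name": "arm_command", "arguments": {"targets": [{"dr":[0,0,0],"dp":[-45,0,0],"claw":60},{"dr":[0,0,0],"dp":[-90,0,0],"claw":60},{"dr":[0,0,0],"dp":[-135,-15,0],"claw":60},{"dr":[0,0,0],"dp":[-180,-40,0],"claw":60},{"dr":[0,0,0],"dp":[-190,-85,-10],"claw":60}]}}

```text
time_s: 31.1
tool_pos: [0.3849, -0.1279, 0.3468]
tool_rot: [-2.079, 0.299, 2.08]
contact_force: [1.4, -0.2, 0.6]
grip_width: 0.0599
```

```bash
python3 - <<'E'
from h import *
snap('wrist','w21');snap('side','s5');snap('top','t5');st()
crop('t5',65,110,205,270,5,'c5')
crop('s5',80,190,260,370,4,'c6')
E
```

```text
t 31.25 p [ 0.3855 -0.1256  0.3423] x [-0.008 -0.008 -1.   ] yawY -105.22 F [-0.4  0.3 -0.2] M [ 0.04 -0.01  0.03] w 60.2 q [-0.4  -0.28  1.48 -0.01  1.94  1.43]
```

View pics/w21.png

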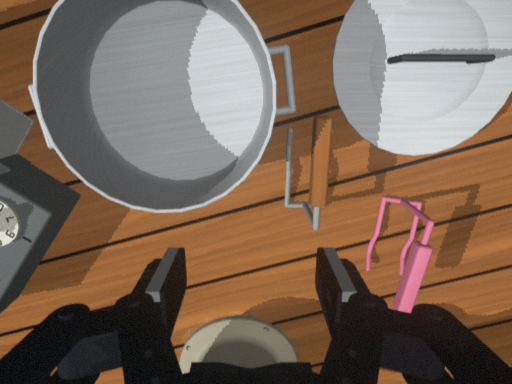

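View pics/c5.png

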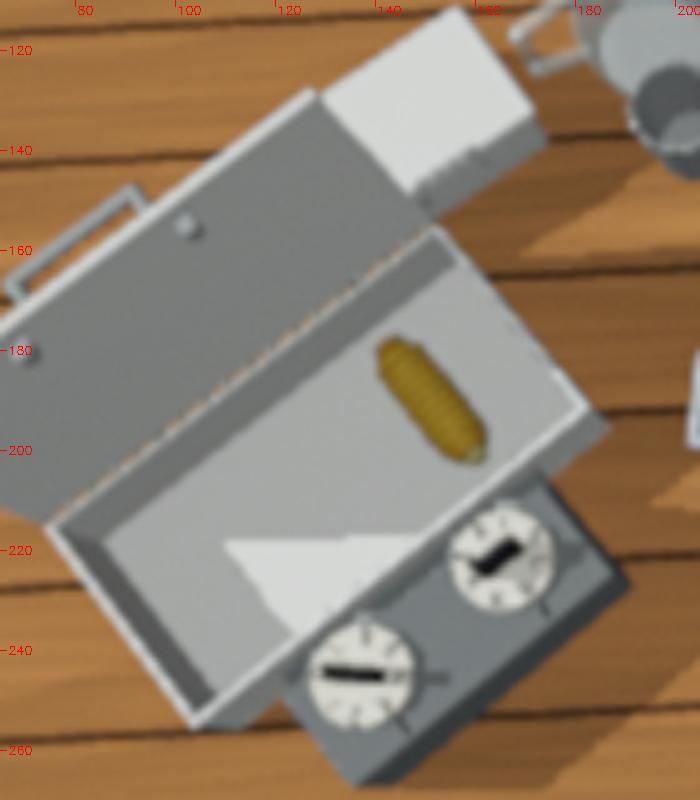

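View pics/c6.png

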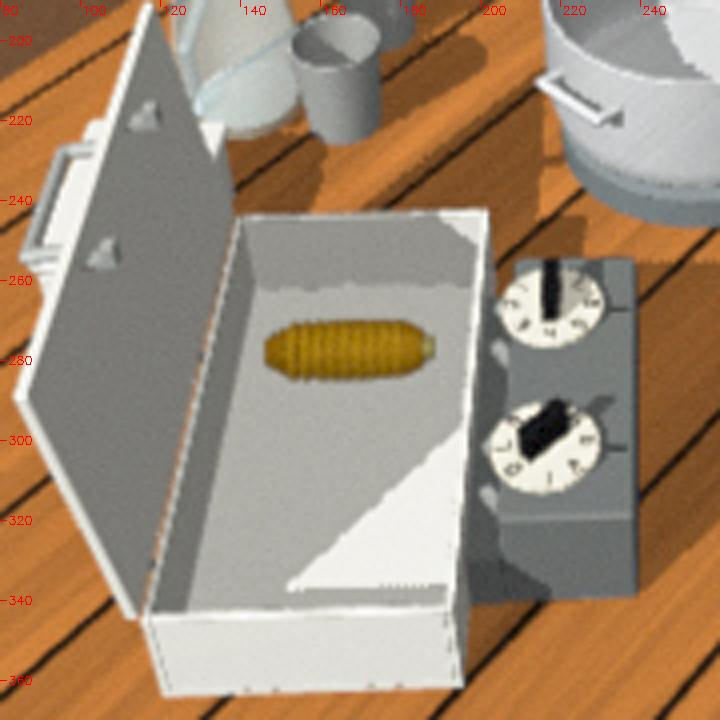

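```bash
python3 - <<'E'
from h import *
n=lambda a:np.round(a,4)
print(tri(('t5',151.2,190),('s5',167,277.5)),tri(('t5',142.2,178.6),('s5',146.2,277.5)),tri(('t5',160,201.6),('s5',188.7,276.7)))
a,b=plane('t5',142.2,178.6,.025),plane('t5',160,201.6,.025);print(a,b,(a+b)/2,np.degrees(np.arctan2(*(a-b)[1::-1])))
for p in [(.42,.0,.34),(.46,.13,.30),(.50,.25,.23)]: print(delta(p,down(np.radians(-52))))
E
```

```text
(array([0.52026298, 0.28245957, 0.02227841]), [np.float64(0.4), np.float64(0.4)]) (array([0.56576579, 0.31669384, 0.0231859 ]), [np.float64(1.1), np.float64(1.1)]) (array([0.47274275, 0.24757117, 0.02575078]), [np.float64(1.4), np.float64(1.4)])
[0.56429785 0.31545325 0.025     ] [0.4741773  0.24855758 0.025     ] [0.51923757 0.28200541 0.025     ] 36.586162112885084
(array([   1. , -130.3,   -0.3]), array([-53.22,   0.56,  -0.36]))
(array([  39.7, -266.6,   -5. ]), array([-53.22,   0.56,  -0.36]))
(array([ 108.4, -393.6,  -12.5]), array([-53.22,   0.56,  -0.36]))
```

Call:
{"name": "arm_command", "arguments": {"targets": [{"dr":[-8,0,0],"dp":[0,-45,-2],"claw":60},{"dr":[-16,0,0],"dp":[0,-90,-2],"claw":60},{"dr":[-24,0,0],"dp":[0,-135,-3],"claw":60},{"dr":[-32,0,0],"dp":[0,-180,-4],"claw":60},{"dr":[-40,0,0],"dp":[5,-225,-5],"claw":60}]}}

```text
time_s: 31.75
tool_pos: [0.4497, 0.0909, 0.3349]
tool_rot: [1.968, 0.432, -1.987]
contact_force: [1.6, -0.9, -0.0]
grip_width: 0.0602
```

```bash
python3 - <<'E'
from h import *
st();print(delta((.50,.265,.28)))
E
```

```text
t 31.75 p [0.4497 0.0909 0.3349] x [-0.008 -0.008 -1.   ] yawY -64.98 F [ 1.6 -0.9 -0. ] M [-0.1  -0.03  0.01] w 60.2 q [ 0.12 -0.13  1.37 -0.01  1.91  1.25]
(array([  53. , -136.7, -119.8]), array([0., 0., 0.]))
```

Call:
{"name": "arm_command", "arguments": {"targets": [{"dr":[-8,0,0],"dp":[5,-34,-30],"claw":60},{"dr":[-16,0,0],"dp":[15,-68,-60],"claw":60},{"dr":[-24,0,0],"dp":[30,-102,-90],"claw":60},{"dr":[-32,0,0],"dp":[45,-137,-120],"claw":60},{"dr":[-40,0,0],"dp":[53,-137,-120],"claw":60}]}}

```text
time_s: 32.25
tool_pos: [0.5, 0.268, 0.2749]
tool_rot: [1.5, 0.975, -1.532]
contact_force: [-0.2, -0.6, -1.4]
grip_width: 0.0601
```

Call:
{"name": "arm_command", "arguments": {"targets": [{"dr":[-8,0,0],"dp":[0,0,0],"claw":60},{"dr":[-16,0,0],"dp":[0,0,0],"claw":60},{"dr":[-24,0,0],"dp":[0,0,0],"claw":60},{"dr":[-32,0,0],"dp":[0,0,0],"claw":60},{"dr":[-40,0,0],"dp":[0,0,0],"claw":60}]}}

```text
time_s: 32.75
tool_pos: [0.5003, 0.2666, 0.2738]
tool_rot: [0.989, 1.333, -1.021]
contact_force: [0.5, -0.1, -0.4]
grip_width: 0.0598
```

Call:
{"name": "arm_command", "arguments": {"targets": [{"dr":[-8,0,0],"dp":[0,0,0],"claw":60},{"dr":[-16,0,0],"dp":[0,0,0],"claw":60},{"dr":[-24,0,0],"dp":[0,0,0],"claw":60},{"dr":[-32,0,0],"dp":[0,0,0],"claw":60},{"dr":[-40,0,0],"dp":[0,0,0],"claw":60}]}}

```text
time_s: 33.25
tool_pos: [0.5007, 0.2652, 0.2727]
tool_rot: [0.451, 1.534, -0.479]
contact_force: [0.3, 0.6, 0.5]
grip_width: 0.06
```

Call:
{"name": "arm_command", "arguments": {"targets": [{"dr":[-8,0,0],"dp":[0,0,0],"claw":60},{"dr":[-16,0,0],"dp":[0,0,0],"claw":60},{"dr":[-24,0,0],"dp":[0,0,0],"claw":60},{"dr":[-32,0,0],"dp":[0,0,0],"claw":60},{"dr":[-40,0,0],"dp":[0,0,0],"claw":60}]}}

```text
time_s: 33.75
tool_pos: [0.501, 0.2637, 0.2716]
tool_rot: [-0.096, 1.589, 0.076]
contact_force: [-0.1, 0.2, 0.1]
grip_width: 0.0598
```

Call:
{"name": "arm_command", "arguments": {"targets": [{"dr":[-8,0,0],"dp":[0,0,0],"claw":60},{"dr":[-16,0,0],"dp":[0,0,0],"claw":60},{"dr":[-24,0,0],"dp":[0,0,0],"claw":60},{"dr":[-28,0,0],"dp":[0,0,0],"claw":60},{"dr":[-28,0,0],"dp":[0,0,0],"claw":60}]}}

```text
time_s: 34.25
tool_pos: [0.5013, 0.2625, 0.2706]
tool_rot: [-0.476, 1.544, 0.463]
contact_force: [-0.3, 0.5, 0.4]
grip_width: 0.0597
```

```bash
python3 - <<'E'
from h import *
snap('wrist');snap('wrist','w22');st()
E
```

```text
t 34.35 p [0.5012 0.2629 0.271 ] x [-0.02  -0.014 -1.   ] yawY 124.09 F [-0.1  0.2 -0.5] M [ 0.01  0.02 -0.  ] w 60.3 q [ 0.42  0.18  1.18 -0.    1.8  -1.75]
```

View pics/w22.png

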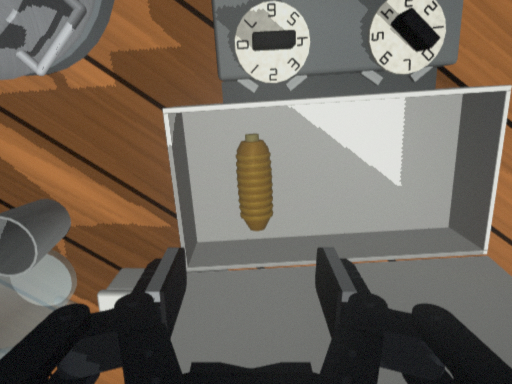

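```bash
python3 - <<'E'
from h import *
for z in (.025,.03):
  a,b=plane('w22',258,229,z),plane('w22',252,139,z);print(a,b,(a+b)/2,np.linalg.norm(a-b),np.degrees(np.arctan2(*(a-b)[1::-1])))
print(tri(('w22',255,185),('s5',167,277.5),('t5',151.2,190)))
c=(.5195,.2820)
for z in (.12,.016): print(delta((*c,z),down(np.radians(127))))
E
```

```text
[0.56697542 0.31672176 0.025     ] [0.47867762 0.24768613 0.025     ] [0.52282652 0.28220395 0.025     ] 0.11208219858778531 38.02006885867596
[0.56534344 0.31546826 0.03      ] [0.47817711 0.24731728 0.03      ] [0.52176027 0.28139277 0.03      ] 0.11064594069499308 38.02006885867596
(array([0.52137126, 0.28223015, 0.02162437]), [np.float64(1.4), np.float64(0.2), np.float64(1.3)])
(array([150.3,   5.6,  29.7]), array([-2.91, -1.43, -0.01]))
(array([254.2,   5.7,  32.3]), array([-2.91, -1.43, -0.01]))
```

Call:
{"name": "arm_command", "arguments": {"targets": [{"dr":[-1.5,-0.7,0],"dp":[30,3,15],"claw":62},{"dr":[-3.4,-1.4,0],"dp":[70,5,29.5],"claw":62},{"dr":[-3.4,-1.4,0],"dp":[110,5,29.5],"claw":62},{"dr":[-3.4,-1.4,0],"dp":[150,5,29.5],"claw":62},{"dr":[-3.4,-1.4,0],"dp":[150,5,29.5],"claw":62}]}}

```text
time_s: 34.85
tool_pos: [0.5166, 0.2795, 0.1133]
tool_rot: [-0.513, 1.523, 0.511]
contact_force: [0.4, -0.2, -1.2]
grip_width: 0.0619
```

```bash
python3 - <<'E'
from h import *
snap('wrist');snap('wrist');snap('wrist','w23');st();print(delta((.5205,.282,.014),down(np.radians(127.5))))
E
```

```text
t 35.0 p [0.5208 0.2816 0.1227] x [ 0.002  0.001 -1.   ] yawY 127.43 F [0.1 0.4 1.6] M [-0.02  0.01  0.02] w 62.1 q [ 0.43  0.3   1.35  0.    1.5  -1.79]
(array([108.7,   0.5,  -0.2]), array([-0.07,  0.13,  0.02]))
```

View pics/w23.png

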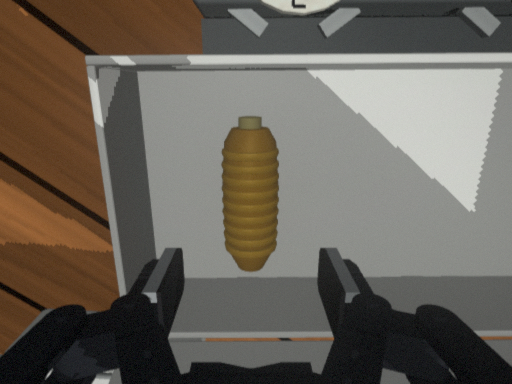

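Aligned (cob mid column ≈250). Descend and grip.

Call:
{"name": "arm_command", "arguments": {"targets": [{"dr":[0,0,0],"dp":[40,0,0],"claw":62},{"dr":[0,0,0],"dp":[75,0,0],"claw":62},{"dr":[0,0,0],"dp":[98,0,0],"claw":62},{"dr":[0,0,0],"dp":[104,0,0],"claw":62},{"dr":[0,0,0],"dp":[104,0,0],"claw":30}]}}

```text
time_s: 35.5
tool_pos: [0.5221, 0.2821, 0.0206]
tool_rot: [-0.51, 1.505, 0.511]
contact_force: [0.1, 0.2, 1.1]
grip_width: 0.0488
```

Call:
{"name": "arm_command", "arguments": {"targets": [{"dr":[0,0,0],"dp":[0,0,0],"claw":25},{"dr":[0,0,0],"dp":[0,0,0],"claw":25},{"dr":[0,0,0],"dp":[0,0,0],"claw":25},{"dr":[0,0,0],"dp":[0,0,0],"claw":25}]}}

```text
time_s: 35.9
tool_pos: [0.5231, 0.2827, 0.0226]
tool_rot: [-0.51, 1.502, 0.511]
contact_force: [-0.5, -0.0, 6.5]
grip_width: 0.0385
```

Call:
{"name": "arm_command", "arguments": {"targets": [{"dr":[0,0,0],"dp":[-20,0,0],"claw":25},{"dr":[0,0,0],"dp":[-60,0,0],"claw":25},{"dr":[0,0,0],"dp":[-105,0,0],"claw":25},{"dr":[0,0,0],"dp":[-150,0,0],"claw":25},{"dr":[0,0,0],"dp":[-195,0,0],"claw":25}]}}

```text
time_s: 36.4
tool_pos: [0.5213, 0.2818, 0.2195]
tool_rot: [-0.51, 1.502, 0.511]
contact_force: [0.5, 0.1, -0.3]
grip_width: 0.0387
```

```bash
python3 - <<'E'
from h import *
snap('wrist');snap('wrist','w24');snap('side','s6');snap('top','t6');st()
crop('t6',195,145,290,240,6,'c5')
E
```

```text
t 36.6 p [0.522  0.2821 0.2187] x [ 0.01   0.004 -1.   ] yawY 127.42 F [ 0.2  0.5 -1.7] M [-0.    0.06  0.01] w 38.1 q [ 0.43  0.24  1.22  0.    1.67 -1.79]
```

View pics/s6.png

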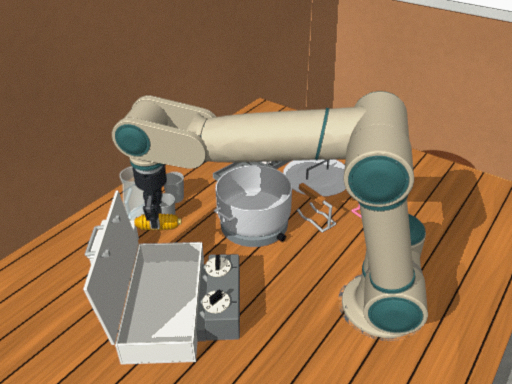

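View pics/c5.png

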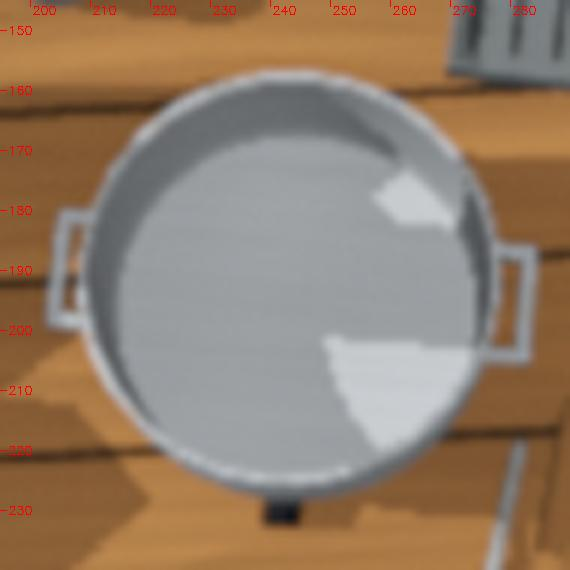

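```bash
python3 - <<'E'
from h import *
print('top',plane('t6',243.2,191.7,.155))
crop('w21',20,0,310,225,2,'c5')
for i in range(1): 
  print(delta((.50,.12,.30),down(np.radians(127.5))),delta((.467,-.062,.30),down(np.radians(127.5))))
E
```

```text
top [ 0.46730088 -0.06106995  0.155     ]
(array([ -82.2, -115.6, -115.1]), array([-0.08,  0.59,  0.13])) (array([ -83.4, -240.1, -251.9]), array([-0.08,  0.59,  0.13]))
```

View pics/c5.png

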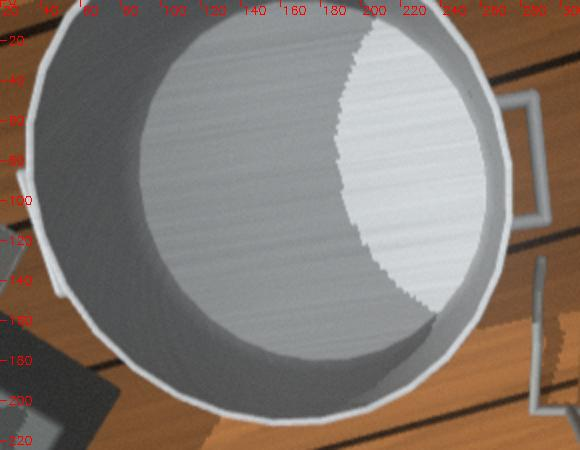

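```bash
python3 - <<'E'
from h import *
from scipy.optimize import least_squares
pts=[(27,150),(40,60),(60,275),(110,352),(180,402),(280,421),(380,402),(455,340),(495,265),(510,190),(500,110),(470,45)]
W=np.array([plane('w21',x/2+20,y/2,.155)[:2] for x,y in pts])
f=lambda q:np.hypot(*(W-q[:2]).T)-q[2]
r=least_squares(f,[.47,-.06,.115]);print(r.x,np.round(r.fun*1000,1))
E
```

```text
[ 0.47424704 -0.06183108  0.11459198] [-1.4 -0.1 -2.   1.8  2.8 -0.4 -0.1 -1.8 -1.8  0.2  1.4  1.3]
```

Call:
{"name": "arm_command", "arguments": {"targets": [{"dr":[0,0,0],"dp":[-30,-20,-20],"claw":25},{"dr":[0,0,0],"dp":[-60,-45,-45],"claw":25},{"dr":[0,0,0],"dp":[-82,-75,-75],"claw":25},{"dr":[0,0,0],"dp":[-83,-105,-108],"claw":25},{"dr":[0,0,0],"dp":[-83,-138,-143],"claw":25}]}}

```text
time_s: 37.1
tool_pos: [0.4907, 0.0839, 0.299]
tool_rot: [-0.51, 1.501, 0.513]
contact_force: [1.1, -1.0, -0.9]
grip_width: 0.0385
```

```bash
python3 - <<'E'
from h import *
st();print(delta((.472,-.062,.30),down(np.radians(127.5))))
E
```

```text
t 37.1 p [0.4907 0.0839 0.299 ] x [ 0.007  0.004 -1.   ] yawY 127.47 F [ 1.1 -1.  -0.9] M [ 0.   -0.05  0.03] w 38.5 q [ 0.09 -0.04  1.36  0.    1.81 -2.13]
(array([  -1.7, -104.5, -103.6]), array([-0.03,  0.48,  0.06]))
```

Call:
{"name": "arm_command", "arguments": {"targets": [{"dr":[0,0.5,0],"dp":[0,-33,-33],"claw":25},{"dr":[0,0.5,0],"dp":[0,-65,-65],"claw":25},{"dr":[0,0.5,0],"dp":[0,-92,-92],"claw":25},{"dr":[0,0.5,0],"dp":[0,-105,-104],"claw":25},{"dr":[0,0.5,0],"dp":[0,-105,-104],"claw":25}]}}

```text
time_s: 37.6
tool_pos: [0.4712, -0.0646, 0.296]
tool_rot: [-0.509, 1.514, 0.51]
contact_force: [0.2, 0.9, -0.8]
grip_width: 0.0383
```

```bash
python3 - <<'E'
from h import *
snap('wrist');snap('wrist','w25');st();print(delta((.471,-.062,.08),down(np.radians(127.5))))
E
```

```text
t 37.7 p [ 0.4717 -0.0624  0.2967] x [-0.002 -0.    -1.   ] yawY 127.44 F [-0.1  0.7 -1. ] M [ 0.   -0.01  0.02] w 38.2 q [-0.21 -0.09  1.41 -0.    1.82 -2.43]
(array([2.167e+02, 4.000e-01, 1.000e-01]), array([-0.06, -0.11, -0.08]))
```

View pics/w25.png

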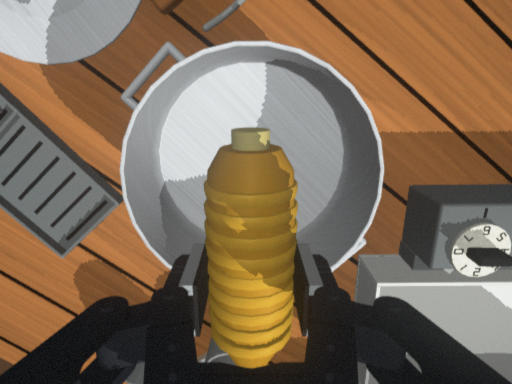

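Call:
{"name": "arm_command", "arguments": {"targets": [{"dr":[0,0,0],"dp":[35,0,0],"claw":25},{"dr":[0,0,0],"dp":[75,0,0],"claw":25},{"dr":[0,0,0],"dp":[115,0,0],"claw":25},{"dr":[0,0,0],"dp":[155,0,0],"claw":25},{"dr":[0,0,0],"dp":[185,0,0],"claw":25}]}}

```text
time_s: 38.2
tool_pos: [0.47, -0.0606, 0.1082]
tool_rot: [-0.511, 1.515, 0.516]
contact_force: [0.2, -0.3, -1.3]
grip_width: 0.0386
```

```bash
python3 - <<'E'
from h import *
st();print(delta((.471,-.062,.078),down(np.radians(127.5))))
E
```

```text
t 38.2 p [ 0.47   -0.0606  0.1082] x [-0.006  0.001 -1.   ] yawY 127.55 F [ 0.2 -0.3 -1.3] M [-0.02 -0.03 -0.01] w 38.6 q [-0.21 -0.01  1.71 -0.    1.44 -2.43]
(array([30.2, -1.8,  0.1]), array([ 0.05, -0.24, -0.26]))
```

Call:
{"name": "arm_command", "arguments": {"targets": [{"dr":[0,0,0],"dp":[18,-1.5,0],"claw":25},{"dr":[0,0,0],"dp":[26,-1.5,0],"claw":25},{"dr":[0,0,0],"dp":[28,-1.5,0],"claw":25},{"dr":[0,0,0],"dp":[28,-1.5,0],"claw":62},{"dr":[0,0,0],"dp":[28,-1.5,0],"claw":62}]}}

```text
time_s: 38.7
tool_pos: [0.4717, -0.0618, 0.0817]
tool_rot: [-0.512, 1.512, 0.515]
contact_force: [0.1, -1.3, -0.9]
grip_width: 0.0618
```

Call:
{"name": "arm_command", "arguments": {"targets": [{"dr":[0,0,0],"dp":[0,0,0],"claw":62},{"dr":[0,0,0],"dp":[-30,0,0],"claw":62},{"dr":[0,0,0],"dp":[-75,0,0],"claw":62},{"dr":[0,0,0],"dp":[-120,0,0],"claw":62},{"dr":[0,0,0],"dp":[-165,0,0],"claw":62}]}}

```text
time_s: 39.2
tool_pos: [0.4722, -0.0618, 0.2496]
tool_rot: [-0.513, 1.511, 0.514]
contact_force: [1.3, -0.5, -0.2]
grip_width: 0.062
```

Call:
{"name": "arm_command", "arguments": {"targets": [{"dr":[-8,0,0],"dp":[-30,0,0],"claw":50},{"dr":[-8,0,0],"dp":[-50,0,0],"claw":50},{"dr":[-8,0,0],"dp":[-50,0,0],"claw":50}]}}

```text
time_s: 39.5
tool_pos: [0.4732, -0.0621, 0.304]
tool_rot: [-0.624, 1.475, 0.618]
contact_force: [0.4, 0.1, 1.4]
grip_width: 0.0502
```

```bash
python3 - <<'E'
from h import *
snap('wrist');snap('wrist','w26');st();M=np.load('Mpark.npy');print(M[:3,3]);print(delta((M[0,3],M[1,3],.30),M[:3,:3]))
snap('side','s7');crop('s7',80,130,345,330,3,'c5')
E
```

```text
t 39.6 p [ 0.4723 -0.0619  0.2996] x [-0.001  0.    -1.   ] yawY 135.54 F [-0.6  0.2 -0.2] M [0.01 0.04 0.01] w 50.3 q [-0.21 -0.09  1.41 -0.    1.83 -2.57]
[ 0.35150379 -0.20964707  0.07858302]
(array([  -0.3,  -17.3, -190.1]), array([-118.99,    0.62,    0.47]))
```

View pics/w26.png

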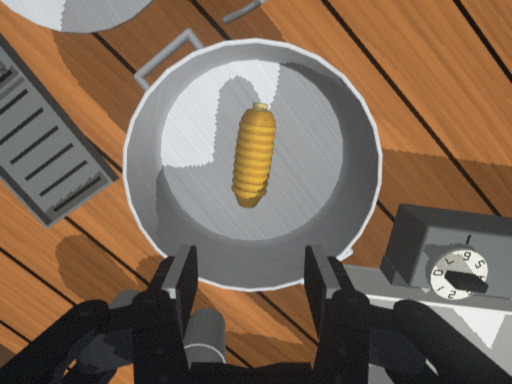

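View pics/c5.png

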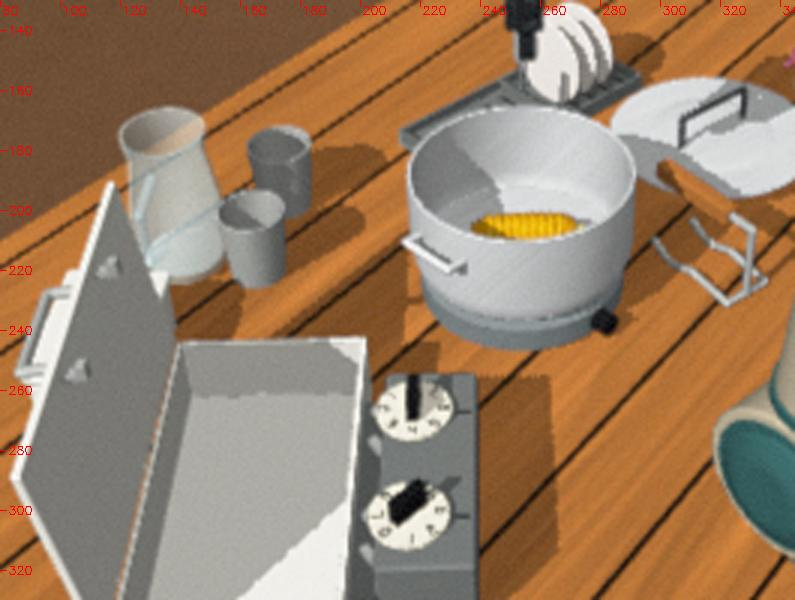

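```bash
python3 - <<'E'
from h import *
from scipy.optimize import least_squares
crop('w26',110,30,395,300,2,'c5')
E
```

Call:
{"name": "arm_command", "arguments": {"targets": [{"dr":[8,0,0],"dp":[0,-4,-38],"claw":50},{"dr":[16,0,0],"dp":[0,-8,-76],"claw":50},{"dr":[24,0,0],"dp":[0,-12,-114],"claw":50},{"dr":[32,0,0],"dp":[0,-15,-152],"claw":50},{"dr":[40,0,0],"dp":[0,-17,-190],"claw":50}]}}

```text
time_s: 40.15
tool_pos: [0.3496, -0.21, 0.2973]
tool_rot: [-0.07, 1.574, 0.073]
contact_force: [0.0, -0.7, -0.3]
grip_width: 0.0501
```

Call:
{"name": "arm_command", "arguments": {"targets": [{"dr":[8,0,0],"dp":[0,0,0],"claw":50},{"dr":[16,0,0],"dp":[0,0,0],"claw":50},{"dr":[24,0,0],"dp":[0,0,0],"claw":50},{"dr":[32,0,0],"dp":[0,0,0],"claw":50},{"dr":[40,0,0],"dp":[0,0,0],"claw":50}]}}

```text
time_s: 40.65
tool_pos: [0.3492, -0.2099, 0.2957]
tool_rot: [0.482, 1.525, -0.48]
contact_force: [-0.5, 0.2, -0.8]
grip_width: 0.0502
```

Call:
{"name": "arm_command", "arguments": {"targets": [{"dr":[8,0,0],"dp":[0,0,0],"claw":50},{"dr":[16,0,0],"dp":[0,0,0],"claw":50},{"dr":[24,0,0],"dp":[0,0,0],"claw":50},{"dr":[32,0,0],"dp":[0,0,0],"claw":50},{"dr":[40,0,0],"dp":[0,0,0],"claw":50}]}}

```text
time_s: 41.15
tool_pos: [0.3489, -0.2096, 0.294]
tool_rot: [1.021, 1.329, -1.024]
contact_force: [0.4, 0.6, 0.5]
grip_width: 0.05
```

Call:
{"name": "arm_command", "arguments": {"targets": [{"dr":[8,0,0],"dp":[0,0,0],"claw":50},{"dr":[16,0,0],"dp":[0,0,0],"claw":50},{"dr":[24,0,0],"dp":[0,0,0],"claw":50},{"dr":[32,0,0],"dp":[0,0,0],"claw":50},{"dr":[40,0,0],"dp":[0,0,0],"claw":50}]}}

```text
time_s: 41.65
tool_pos: [0.3485, -0.2094, 0.2923]
tool_rot: [1.53, 0.974, -1.542]
contact_force: [0.6, -0.2, 0.6]
grip_width: 0.05
```

Call:
{"name": "arm_command", "arguments": {"targets": [{"dr":[8,0,0],"dp":[0,0,0],"claw":50},{"dr":[16,0,0],"dp":[0,0,0],"claw":50},{"dr":[24,0,0],"dp":[0,0,0],"claw":50},{"dr":[32,0,0],"dp":[0,0,0],"claw":50},{"dr":[40,0,0],"dp":[0,0,0],"claw":50}]}}

```text
time_s: 42.15
tool_pos: [0.3482, -0.2091, 0.2907]
tool_rot: [1.985, 0.433, -2.009]
contact_force: [-0.2, -0.3, -1.4]
grip_width: 0.0502
```

Call:
{"name": "arm_command", "arguments": {"targets": [{"dr":[8,0,0],"dp":[0,0,0],"claw":50},{"dr":[16,0,0],"dp":[0,0,0],"claw":50},{"dr":[24,0,0],"dp":[0,0,0],"claw":50},{"dr":[32,0,0],"dp":[0,0,0],"claw":50},{"dr":[36,0,0],"dp":[0,0,0],"claw":50}]}}

```text
time_s: 42.65
tool_pos: [0.3478, -0.2088, 0.2891]
tool_rot: [-2.085, 0.221, 2.121]
contact_force: [-0.3, -0.2, 0.6]
grip_width: 0.0504
```

```bash
python3 - <<'E'
from h import *
snap('wrist');snap('wrist','w27');st();M=np.load('Mpark.npy');print(delta((M[0,3],M[1,3],.16),M[:3,:3]))
E
```

```text
t 42.75 p [ 0.3479 -0.2089  0.2893] x [-0.016  0.01  -1.   ] yawY -102.22 F [-0.3 -0.5 -0.5] M [ 0.03 -0.02  0.02] w 49.8 q [-0.63 -0.28  1.59 -0.    1.85  1.15]
(array([129.2,   0.8,  -6. ]), array([3.26, 0.88, 0.99]))
```

View pics/w27.png

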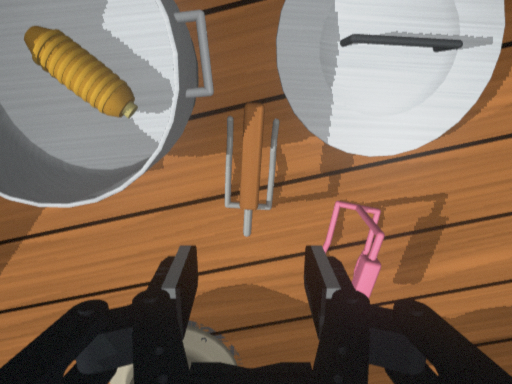

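View pics/c5.png

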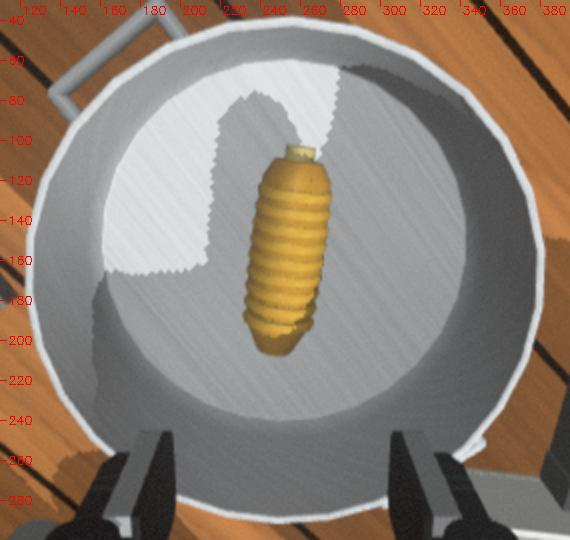

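```bash
python3 - <<'E'
from h import *
from scipy.optimize import least_squares
pts=[(27,260),(544,265),(285,22),(285,521),(46,170),(520,160),(520,370),(60,380),(100,445),(470,447)]
W=np.array([plane('w26',x/2+110,y/2+30,.155)[:2] for x,y in pts])
f=lambda q:np.hypot(*(W-q[:2]).T)-q[2]
r=least_squares(f,[.47,-.06,.115]);print(r.x,np.round(r.fun*1000,1))
E
```

```text
[ 0.47239386 -0.06148149  0.11413784] [ 0.7 -0.  -1.   0.4  1.4  0.6 -1.  -2.4  0.6  0.7]
```

Call:
{"name": "arm_command", "arguments": {"targets": [{"dr":[3.3,0.9,1],"dp":[30,0.8,-6],"claw":50},{"dr":[3.3,0.9,1],"dp":[70,0.8,-6],"claw":50},{"dr":[3.3,0.9,1],"dp":[110,0.8,-6],"claw":50},{"dr":[3.3,0.9,1],"dp":[129,0.8,-6],"claw":50},{"dr":[3.3,0.9,1],"dp":[129,0.8,-6],"claw":50}]}}

```text
time_s: 43.25
tool_pos: [0.3497, -0.2084, 0.1563]
tool_rot: [-2.071, 0.29, 2.092]
contact_force: [-0.0, 0.1, 0.8]
grip_width: 0.05
```

```bash
python3 - <<'E'
from h import *
snap('wrist');snap('wrist','w28');st();M=np.load('Mpark.npy');print(delta(M[:3,3],M[:3,:3]))
E
```

```text
t 43.35 p [ 0.3515 -0.2096  0.1605] x [-0.005 -0.011 -1.   ] yawY -105.45 F [-0.   0.1  1.1] M [ 0.   -0.01 -0.01] w 50.1 q [-0.62 -0.25  1.83 -0.01  1.57  1.22]
(array([81.9, -0.9, -0.2]), array([ 0.03, -0.  , -0.  ]))
```

View pics/w28.png

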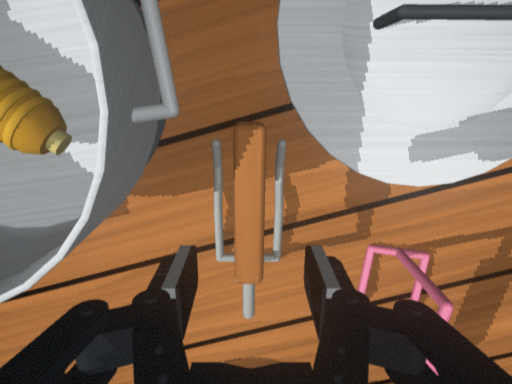

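Call:
{"name": "arm_command", "arguments": {"targets": [{"dr":[0,0,0],"dp":[35,-0.5,0],"claw":50},{"dr":[0,0,0],"dp":[65,-0.9,0],"claw":50},{"dr":[0,0,0],"dp":[81,-0.9,0],"claw":50},{"dr":[0,0,0],"dp":[82,-0.9,0],"claw":50},{"dr":[0,0,0],"dp":[82,-0.9,0],"claw":10}]}}

```text
time_s: 43.85
tool_pos: [0.3521, -0.2102, 0.0801]
tool_rot: [-2.081, 0.295, 2.084]
contact_force: [0.5, -0.0, 0.6]
grip_width: 0.0365
```

Call:
{"name": "arm_command", "arguments": {"targets": [{"dr":[0,0,0],"dp":[0,0,0],"claw":10},{"dr":[0,0,0],"dp":[0,0,0],"claw":10},{"dr":[0,0,0],"dp":[0,0,0],"claw":10},{"dr":[0,0,0],"dp":[0,0,0],"claw":10}]}}

```text
time_s: 44.25
tool_pos: [0.3533, -0.2109, 0.082]
tool_rot: [-2.086, 0.297, 2.081]
contact_force: [0.9, 1.4, 6.7]
grip_width: 0.0185
```

```bash
python3 - <<'E'
from h import *
snap('wrist');st();M=np.load('Mpark.npy');print(delta(M[:3,3],M[:3,:3]));np.save('Mpark2.npy',T())
snap('wrist','w29')
E
```

```text
t 44.3 p [ 0.3533 -0.2109  0.082 ] x [ 0.    -0.014 -1.   ] yawY -105.42 F [2.1 1.  6.1] M [ 0.01 -0.07 -0.01] w 18.4 q [-0.62 -0.18  1.92 -0.01  1.39  1.22]
(array([ 3.4, -0.7,  2.1]), array([ 0.05, -0.34, -0.11]))
```

View pics/w29.png

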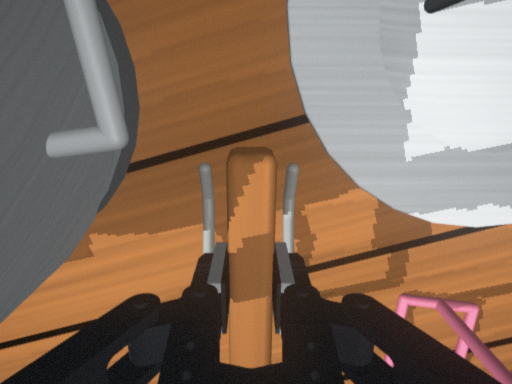

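Call:
{"name": "arm_command", "arguments": {"targets": [{"dr":[0,0,0],"dp":[-20,0,0],"claw":10},{"dr":[0,0,0],"dp":[-60,0,0],"claw":10},{"dr":[0,0,0],"dp":[-100,10,5],"claw":10},{"dr":[0,0,0],"dp":[-118,45,12],"claw":10},{"dr":[0,0,0],"dp":[-118,80,15],"claw":10}]}}

```text
time_s: 44.85
tool_pos: [0.3179, -0.2837, 0.2046]
tool_rot: [-2.094, 0.299, 2.079]
contact_force: [0.8, -1.2, -3.8]
grip_width: 0.0183
```

```bash
python3 - <<'E'
from h import *
snap('wrist');st();print(lift((.3703,-.3644,.19),-15.5,'Mpark2.npy',-15.5))
E
```

```text
t 44.9 p [ 0.3157 -0.2874  0.2027] x [ 0.001 -0.02  -1.   ] yawY -105.54 F [-3.4 -3.6 -4.2] M [-0.44  0.16  0.08] w 18.6 q [-0.82 -0.23  1.73 -0.01  1.64  1.02]
(array([ 14.2,  59.3, -73.2]), array([-0.12, -0.12, -0.3 ]))
```

```bash
python3 - <<'E'
from h import *
snap('wrist','w30');st();snap('top','t7');st();snap('side','s8')
crop('t7',255,170,385,310,5,'c5')
E
```

```text
t 44.95 p [ 0.3162 -0.285   0.2014] x [-0.    -0.016 -1.   ] yawY -105.64 F [-0.1  0.9 -3.8] M [ 0.02 -0.09 -0.01] w 18.6 q [-0.81 -0.23  1.73 -0.01  1.64  1.03]
t 45.0 p [ 0.3167 -0.2834  0.2008] x [-0.    -0.014 -1.   ] yawY -105.59 F [ 0.4  1.1 -4.1] M [ 0.02 -0.04 -0.03] w 18.6 q [-0.81 -0.23  1.73 -0.01  1.64  1.03]
```

View pics/w30.png

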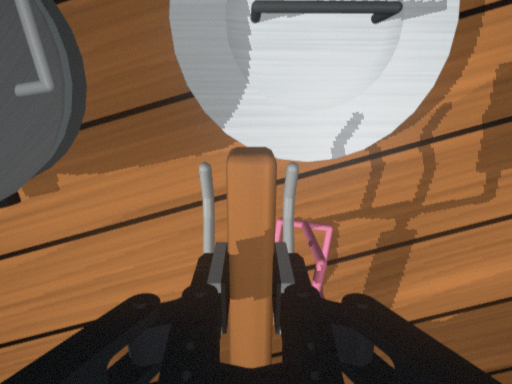

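View pics/c5.png

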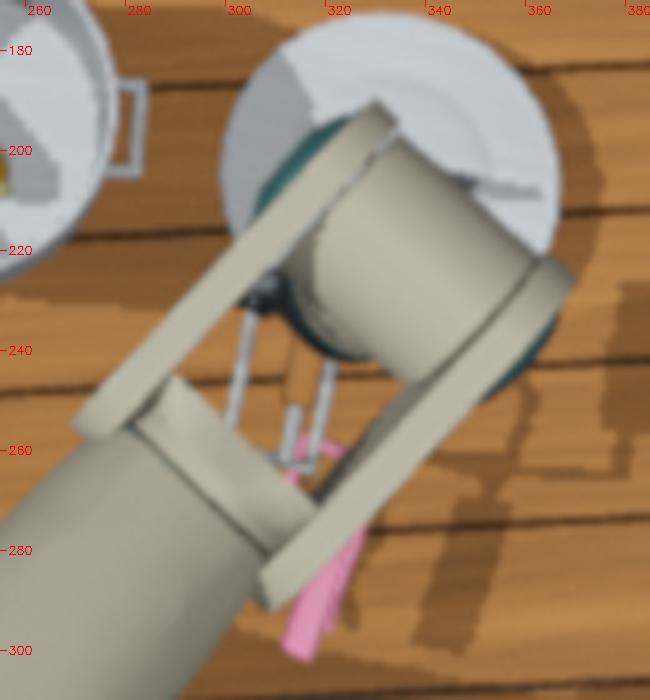

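View pics/s8.png

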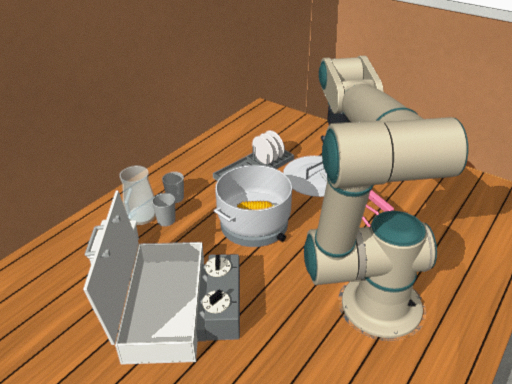

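```bash
python3 - <<'E'
from h import *
st();print(lift((.3703,-.3644,.19),-15.5,'Mpark2.npy',-15.5))
E
```

```text
t 45.05 p [ 0.317  -0.2825  0.2005] x [-0.001 -0.013 -1.   ] yawY -105.51 F [-0.4  1.1 -3.6] M [ 0.01 -0.13  0.  ] w 18.5 q [-0.81 -0.23  1.73 -0.01  1.64  1.03]
(array([ 11.5,  64.6, -73.2]), array([-0.09,  0.07,  0.06]))
```

Call:
{"name": "arm_command", "arguments": {"targets": [{"dr":[0,0,0],"dp":[2,15,-15],"claw":10},{"dr":[0,0,0],"dp":[5,35,-37],"claw":10},{"dr":[0,0,0],"dp":[8,52,-60],"claw":10},{"dr":[0,0,0],"dp":[11,61,-72],"claw":10},{"dr":[0,0,0],"dp":[11,63,-73],"claw":10}]}}

```text
time_s: 45.55
tool_pos: [0.3712, -0.3624, 0.1888]
tool_rot: [-2.081, 0.293, 2.083]
contact_force: [-0.4, 0.2, -3.8]
grip_width: 0.0187
```

```bash
python3 - <<'E'
from h import *
snap('wrist');snap('wrist');snap('wrist','w31');st();print(lift((.3703,-.3644,.1265),-15.5,'Mpark2.npy',-15.5))
E
```

```text
t 45.7 p [ 0.3705 -0.3619  0.1902] x [-0.001 -0.012 -1.   ] yawY -105.47 F [ 0.2 -0.3 -3.1] M [ 0.04 -0.06  0.05] w 18.7 q [-0.84  0.04  1.49 -0.01  1.6   1.  ]
(array([63.7,  1.8, -0.4]), array([-0.05,  0.12,  0.1 ]))
```

View pics/w31.png

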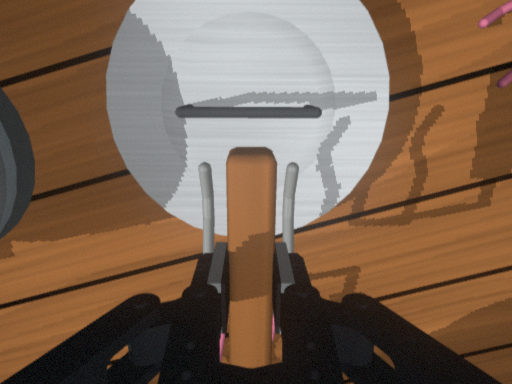

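```bash
python3 - <<'E'
from h import *
a,b=plane('w31',177,112,.078),plane('w31',322,112,.078);print(a,b,(a+b)/2,np.linalg.norm(a-b),np.degrees(np.arctan2(*(a-b)[1::-1]))-90)
E
```

```text
[ 0.44327874 -0.32873392  0.078     ] [ 0.41472023 -0.43179177  0.078     ] [ 0.42899948 -0.38026284  0.078     ] 0.10694161377155773 -15.488661113522312
```

Call:
{"name": "arm_command", "arguments": {"targets": [{"dr":[0,0,0],"dp":[12,0,0],"claw":10},{"dr":[0,0,0],"dp":[30,0,0],"claw":10},{"dr":[0,0,0],"dp":[48,0,0],"claw":10},{"dr":[0,0,0],"dp":[60,0,0],"claw":10},{"dr":[0,0,0],"dp":[62,0,0],"claw":10}]}}

```text
time_s: 46.2
tool_pos: [0.3695, -0.3615, 0.1261]
tool_rot: [-2.079, 0.292, 2.084]
contact_force: [0.3, 0.6, -3.8]
grip_width: 0.0187
```

```bash
python3 - <<'E'
from h import *
snap('wrist');snap('wrist');snap('wrist','w32');st();print(lift((.432,-.381,.1265),-15.5,'Mpark2.npy',-15.5))
E
```

```text
t 46.35 p [ 0.3705 -0.3627  0.1289] x [-0.001 -0.013 -1.   ] yawY -105.46 F [-0.1  0.6 -3.3] M [ 0.03 -0.09  0.04] w 18.7 q [-0.84  0.08  1.57 -0.01  1.48  1.  ]
(array([  2.6,   1.2, -64.1]), array([-0.04,  0.07,  0.07]))
```

View pics/w32.png

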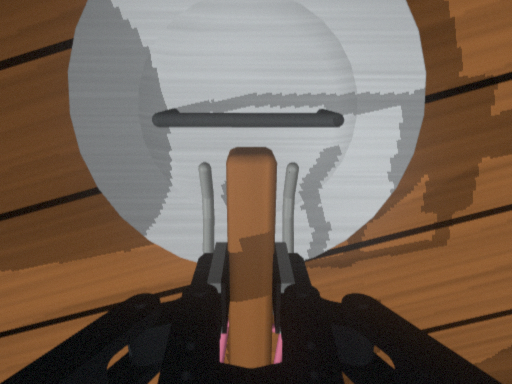

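Call:
{"name": "arm_command", "arguments": {"targets": [{"dr":[0,0,0],"dp":[2,0,-8],"claw":10},{"dr":[0,0,0],"dp":[2,0,-25],"claw":10},{"dr":[0,0,0],"dp":[2,0,-45],"claw":10},{"dr":[0,0,0],"dp":[2,0,-63],"claw":10},{"dr":[0,0,0],"dp":[2,0,-63],"claw":10}]}}

```text
time_s: 46.85
tool_pos: [0.4334, -0.38, 0.1276]
tool_rot: [-2.087, 0.296, 2.08]
contact_force: [0.4, -0.2, -4.3]
grip_width: 0.0186
```

```bash
python3 - <<'E'
from h import *
snap('wrist');snap('wrist');snap('wrist','w33');st();print(lift((.431,-.3808,.1265),-15.5,'Mpark2.npy',-15.5))
E
```

```text
t 47.0 p [ 0.4312 -0.3795  0.1271] x [-0.001 -0.013 -1.   ] yawY -105.46 F [-0.6  0.1 -3.9] M [-0.01 -0.1   0.02] w 18.6 q [-0.78  0.24  1.4  -0.01  1.49  1.06]
(array([ 0.7,  1.3, -0.2]), array([-0.04,  0.07,  0.06]))
```

View pics/w33.png

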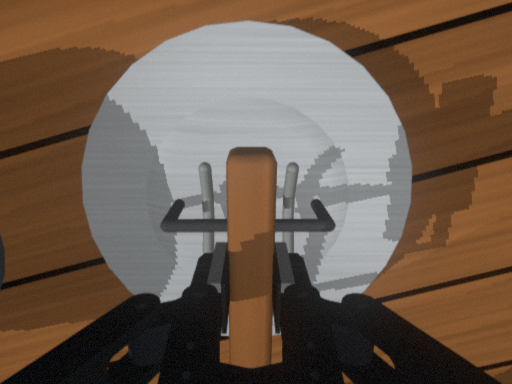

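Good engagement; lift gently.

Call:
{"name": "arm_command", "arguments": {"targets": [{"dr":[0,0,0],"dp":[-8,0,0],"claw":10},{"dr":[0,0,0],"dp":[-15,0,0],"claw":10},{"dr":[0,0,0],"dp":[-20,0,0],"claw":10},{"dr":[0,0,0],"dp":[-24,0,0],"claw":10},{"dr":[0,0,0],"dp":[-28,0,0],"claw":10}]}}

```text
time_s: 47.5
tool_pos: [0.4309, -0.3789, 0.1549]
tool_rot: [-2.082, 0.295, 2.082]
contact_force: [-1.2, 0.4, -7.9]
grip_width: 0.0186
```

Call:
{"name": "arm_command", "arguments": {"targets": [{"dr":[0,0,0],"dp":[-4,0,0],"claw":10},{"dr":[0,0,0],"dp":[-10,0,0],"claw":10},{"dr":[0,0,0],"dp":[-16,0,0],"claw":10},{"dr":[0,0,0],"dp":[-20,0,0],"claw":10},{"dr":[0,0,0],"dp":[-20,0,0],"claw":10}]}}

```text
time_s: 48.0
tool_pos: [0.4312, -0.3789, 0.1759]
tool_rot: [-2.084, 0.296, 2.081]
contact_force: [-0.3, 0.3, -6.8]
grip_width: 0.0187
```

```bash
python3 - <<'E'
from h import *
snap('wrist');snap('wrist');snap('wrist','w34');st()
E
```

```text
t 48.15 p [ 0.4308 -0.3786  0.1746] x [-0.002 -0.011 -1.   ] yawY -105.46 F [-0.1  0.5 -7.3] M [-0.03 -0.06  0.01] w 19.0 q [-0.78  0.21  1.34 -0.01  1.58  1.06]
```

View pics/w34.png

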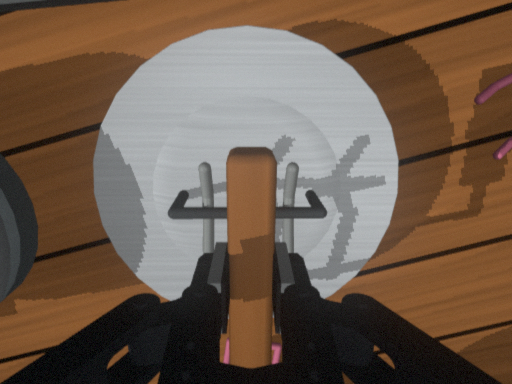

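```bash
python3 - <<'E'
from h import *
p15=np.array([.4727,-.0613,.2877]);p34=np.array([.4308,-.3786,.1746])
for fn,p,h,l,r,v in (('w15',p15,.0663,167,327,212),('w34',p34,.070,170,325,212)):
    z=p[2]-h
    m=(plane(fn,l,v,z)+plane(fn,r,v,z))/2; print(fn,m-p)
print(lift((.473,-.062,.33),-15.5,'Mpark2.npy',-15.5))
E
```

```text
w15 [-0.00045039 -0.00012299 -0.0663    ]
w34 [-1.73492275e-03 -4.78196578e-05 -7.00000000e-02]
(array([-159.1, -314.6,   43.6]), array([-0.04,  0.16,  0.11]))
```

Call:
{"name": "arm_command", "arguments": {"targets": [{"dr":[0,0,0],"dp":[-6,0,0],"claw":10},{"dr":[0,0,0],"dp":[-22,0,0],"claw":10},{"dr":[0,0,0],"dp":[-46,0,0],"claw":10},{"dr":[0,0,0],"dp":[-74,-1,0],"claw":10},{"dr":[0,0,0],"dp":[-100,-2,0],"claw":10}]}}

```text
time_s: 48.65
tool_pos: [0.4314, -0.3754, 0.276]
tool_rot: [-2.082, 0.295, 2.082]
contact_force: [0.2, -0.4, -7.4]
grip_width: 0.0188
```

Call:
{"name": "arm_command", "arguments": {"targets": [{"dr":[0,0,0],"dp":[-24,0,0],"claw":10},{"dr":[0,0,0],"dp":[-42,0,0],"claw":10},{"dr":[0,0,0],"dp":[-54,0,0],"claw":10},{"dr":[0,0,0],"dp":[-60,0,0],"claw":10},{"dr":[0,0,0],"dp":[-60,0,0],"claw":10}]}}

```text
time_s: 49.15
tool_pos: [0.4316, -0.3748, 0.3363]
tool_rot: [-2.082, 0.295, 2.082]
contact_force: [0.3, -0.5, -8.0]
grip_width: 0.0188
```

```bash
python3 - <<'E'
from h import *
snap('wrist');st();print(lift((.474,-.0614,.335),-15.5,'Mpark2.npy',-15.5))
E
```

```text
t 49.2 p [ 0.4315 -0.3747  0.3353] x [-0.003 -0.011 -1.   ] yawY -105.47 F [ 0.1  0.  -7.2] M [-0.08 -0.09  0.03] w 18.7 q [-0.77  0.19  1.05 -0.01  1.9   1.06]
(array([  -3.2, -313.3,   42.6]), array([-0.05,  0.2 ,  0.13]))
```

Call:
{"name": "arm_command", "arguments": {"targets": [{"dr":[0,0,0],"dp":[0,-6,1],"claw":10},{"dr":[0,0,0],"dp":[0,-19,2.5],"claw":10},{"dr":[0,0,0],"dp":[-1,-38,5],"claw":10},{"dr":[0,0,0],"dp":[-1,-60,8],"claw":10},{"dr":[0,0,0],"dp":[-1,-82,11],"claw":10}]}}

```text
time_s: 49.7
tool_pos: [0.443, -0.2904, 0.3355]
tool_rot: [-2.081, 0.293, 2.083]
contact_force: [-1.3, -0.2, -6.2]
grip_width: 0.0185
```

Call:
{"name": "arm_command", "arguments": {"targets": [{"dr":[0,0,0],"dp":[0,-22,3],"claw":10},{"dr":[0,0,0],"dp":[0,-44,6],"claw":10},{"dr":[0,0,0],"dp":[-1,-66,9],"claw":10},{"dr":[0,0,0],"dp":[-1,-88,12],"claw":10},{"dr":[0,0,0],"dp":[-1,-110,15],"claw":10}]}}

```text
time_s: 50.2
tool_pos: [0.4576, -0.1778, 0.3354]
tool_rot: [-2.082, 0.292, 2.083]
contact_force: [0.2, -0.1, -8.1]
grip_width: 0.0188
```

```bash
python3 - <<'E'
from h import *
st();print(lift((.474,-.0614,.335),-15.5,'Mpark2.npy',-15.5))
E
```

```text
t 50.2 p [ 0.4576 -0.1778  0.3354] x [-0.002 -0.01  -1.   ] yawY -105.35 F [ 0.2 -0.1 -8.1] M [-0.05 -0.06 -0.02] w 18.8 q [-0.44 -0.04  1.29 -0.01  1.89  1.4 ]
(array([  -0.8, -116.6,   15. ]), array([0.07, 0.16, 0.17]))
```

Call:
{"name": "arm_command", "arguments": {"targets": [{"dr":[0,0,0],"dp":[0,-22,3],"claw":10},{"dr":[0,0,0],"dp":[0,-44,6],"claw":10},{"dr":[0,0,0],"dp":[0,-66,9],"claw":10},{"dr":[0,0,0],"dp":[-1,-84,11],"claw":10},{"dr":[0,0,0],"dp":[-1,-98,13],"claw":10}]}}

```text
time_s: 50.7
tool_pos: [0.4706, -0.0775, 0.3357]
tool_rot: [-2.084, 0.289, 2.083]
contact_force: [0.2, 0.1, -7.7]
grip_width: 0.0183
```

Call:
{"name": "arm_command", "arguments": {"targets": [{"dr":[0,0,0],"dp":[0,-10,1],"claw":10},{"dr":[0,0,0],"dp":[0,-16,2],"claw":10},{"dr":[0,0,0],"dp":[0,-18,2],"claw":10},{"dr":[0,0,0],"dp":[0,-18,2],"claw":10}]}}

```text
time_s: 51.1
tool_pos: [0.4734, -0.0598, 0.3355]
tool_rot: [-2.084, 0.29, 2.083]
contact_force: [0.8, -0.2, -7.5]
grip_width: 0.0186
```

```bash
python3 - <<'E'
from h import *
snap('wrist');snap('wrist');snap('wrist','w35');st();print(lift((.474,-.0614,.295),-15.5,'Mpark2.npy',-15.5))
snap('side','s9');crop('s9',160,100,320,250,5,'c5')
E
```

```text
t 51.25 p [ 0.4733 -0.0602  0.3355] x [-0.001 -0.01  -1.   ] yawY -105.3 F [ 0.1 -0.  -7.4] M [-0.06 -0.09  0.01] w 18.4 q [-0.2  -0.08  1.33 -0.01  1.89  1.64]
(array([40.5,  0.6, -0.9]), array([0.12, 0.12, 0.19]))
```

View pics/w35.png

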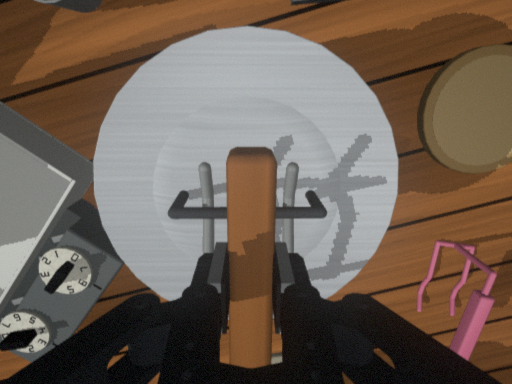

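View pics/c5.png

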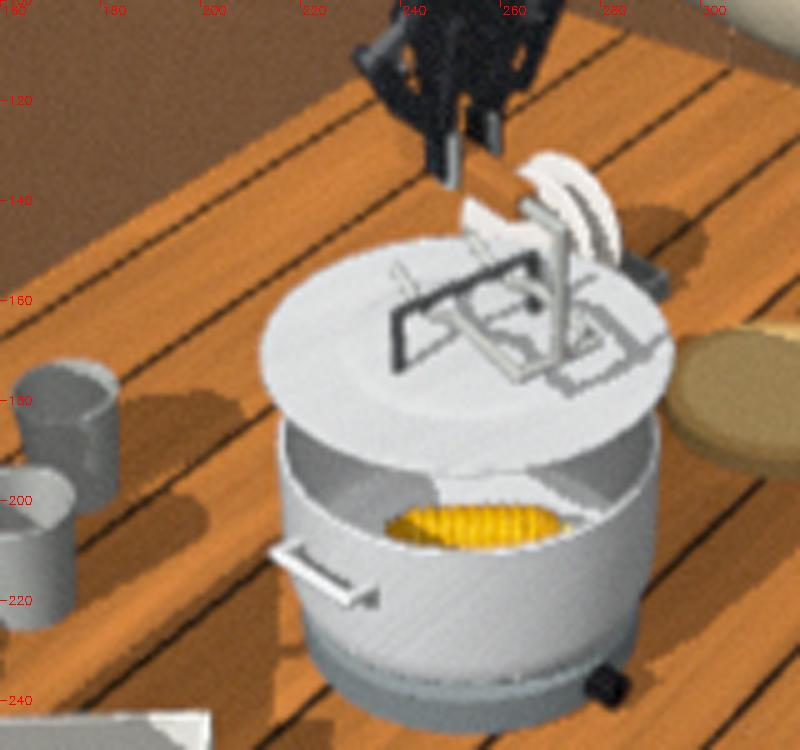

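Cob in pot, lid level above. Lower.

Call:
{"name": "arm_command", "arguments": {"targets": [{"dr":[0,0,0],"dp":[6,0.3,-0.5],"claw":10},{"dr":[0,0,0],"dp":[16,0.6,-0.9],"claw":10},{"dr":[0,0,0],"dp":[28,0.8,-0.9],"claw":10},{"dr":[0,0,0],"dp":[38,0.8,-0.9],"claw":10},{"dr":[0,0,0],"dp":[44,0.8,-0.9],"claw":10}]}}

```text
time_s: 51.8
tool_pos: [0.4735, -0.0616, 0.2896]
tool_rot: [-2.081, 0.29, 2.085]
contact_force: [-0.6, -0.1, -8.1]
grip_width: 0.0189
```

```bash
python3 - <<'E'
from h import *
snap('wrist');snap('wrist');st();print(lift((.474,-.0614,.273),-15.5,'Mpark2.npy',-15.5))
E
```

```text
t 51.9 p [ 0.4735 -0.0615  0.2901] x [-0.003 -0.01  -1.   ] yawY -105.29 F [ 0.1 -0.1 -7.4] M [-0.02 -0.14  0.01] w 18.5 q [-0.2  -0.09  1.42 -0.01  1.81  1.63]
(array([17.1, -0.4, -0.4]), array([0.13, 0.26, 0.18]))
```

Call:
{"name": "arm_command", "arguments": {"targets": [{"dr":[0,0,0],"dp":[4,-0.4,-0.4],"claw":10},{"dr":[0,0,0],"dp":[8,-0.4,-0.4],"claw":10},{"dr":[0,0,0],"dp":[12,-0.4,-0.4],"claw":10},{"dr":[0,0,0],"dp":[16,-0.4,-0.4],"claw":10},{"dr":[0,0,0],"dp":[20,-0.4,-0.4],"claw":10}]}}

```text
time_s: 52.4
tool_pos: [0.4741, -0.0615, 0.2703]
tool_rot: [-2.082, 0.29, 2.084]
contact_force: [0.0, -0.1, -3.4]
grip_width: 0.0189
```

```bash
python3 - <<'E'
from h import *
snap('wrist');snap('wrist');st();print(lift((.474,-.0614,.2515),-15.5,'Mpark2.npy',-15.5))
snap('side','s9');crop('s9',180,120,310,260,5,'c5')
E
```

```text
t 52.5 p [ 0.474  -0.0615  0.2701] x [-0.003 -0.01  -1.   ] yawY -105.3 F [ 0.1 -0.8 -4. ] M [-0.1  -0.05 -0.01] w 18.4 q [-0.2  -0.09  1.46 -0.01  1.77  1.64]
(array([18.6, -0.3, -0. ]), array([0.12, 0.24, 0.18]))
```

View pics/c5.png

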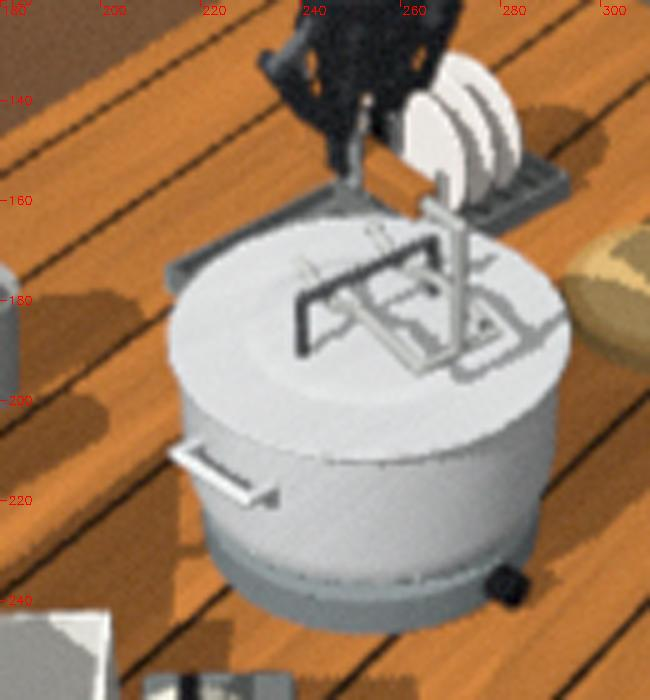

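Call:
{"name": "arm_command", "arguments": {"targets": [{"dr":[0,0,0],"dp":[7,0,0],"claw":10},{"dr":[0,0,0],"dp":[13,0,0],"claw":10},{"dr":[0,0,0],"dp":[18,0,0],"claw":10},{"dr":[0,0,0],"dp":[18,0,0],"claw":10},{"dr":[0,0,0],"dp":[18,0,0],"claw":10}]}}

```text
time_s: 53.05
tool_pos: [0.474, -0.0616, 0.2524]
tool_rot: [-2.082, 0.29, 2.085]
contact_force: [0.5, -0.5, -3.5]
grip_width: 0.0188
```

```bash
python3 - <<'E'
from h import *
snap('wrist');snap('wrist','w36');st()
E
```

```text
t 53.15 p [ 0.4741 -0.0617  0.2527] x [-0.002 -0.01  -1.   ] yawY -105.29 F [ 0.1  0.5 -3.7] M [-0.03 -0.09  0.01] w 18.8 q [-0.2  -0.08  1.49 -0.01  1.73  1.64]
```

View pics/w36.png

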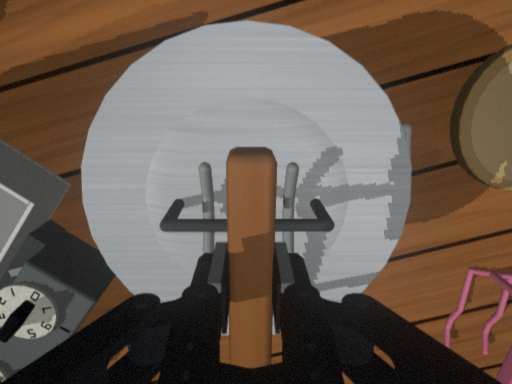

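Call:
{"name": "arm_command", "arguments": {"targets": [{"dr":[0,0,0],"dp":[0,0,12],"claw":10},{"dr":[0,0,0],"dp":[0,0,30],"claw":10},{"dr":[0,0,0],"dp":[0,0,50],"claw":10},{"dr":[0,0,0],"dp":[0,0,66],"claw":10},{"dr":[0,0,0],"dp":[0,0,66],"claw":10}]}}

```text
time_s: 53.65
tool_pos: [0.4097, -0.044, 0.2535]
tool_rot: [-2.084, 0.29, 2.083]
contact_force: [0.4, 0.3, -2.8]
grip_width: 0.0189
```

Call:
{"name": "arm_command", "arguments": {"targets": [{"dr":[0,0,0],"dp":[-15,0,0],"claw":10},{"dr":[0,0,0],"dp":[-45,0,0],"claw":10},{"dr":[0,0,0],"dp":[-80,0,0],"claw":10},{"dr":[0,0,0],"dp":[-110,0,0],"claw":10},{"dr":[0,0,0],"dp":[-115,0,0],"claw":10}]}}

```text
time_s: 54.15
tool_pos: [0.4109, -0.043, 0.3724]
tool_rot: [-2.092, 0.291, 2.075]
contact_force: [-0.2, -1.1, -3.0]
grip_width: 0.0186
```

```bash
python3 - <<'E'
from h import *
snap('wrist','w37');snap('side','s10');st()
crop('s10',180,120,310,260,5,'c5')
M=np.load('Mrack.npy')
print(lift((.60,-.20,.36),40,'Mpark2.npy',-15.5),lift((M[0,3],M[1,3],.25),75.1,'Mpark2.npy',-15.5))
E
```

```text
t 54.25 p [ 0.4104 -0.0429  0.3685] x [ 0.001 -0.01  -1.   ] yawY -105.28 F [ 0.5 -0.4 -4.1] M [-0.   -0.06  0.  ] w 19.0 q [-0.19 -0.25  1.41 -0.01  1.98  1.65]
(array([  10.3,  101.4, -224.3]), array([-5.536e+01,  6.700e-01, -2.000e-02])) (array([ 120.5,  100.6, -306.3]), array([-90.46,   1.08,  -0.17]))
```

View pics/c5.png

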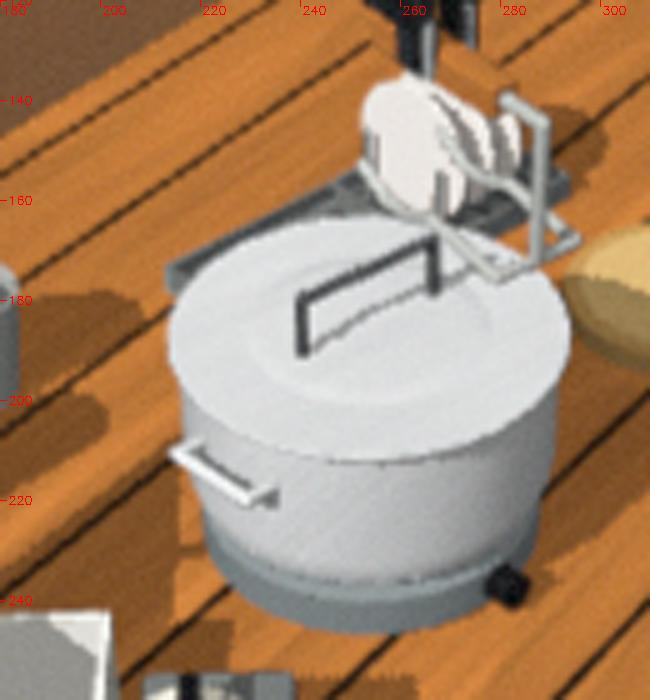

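View pics/w37.png

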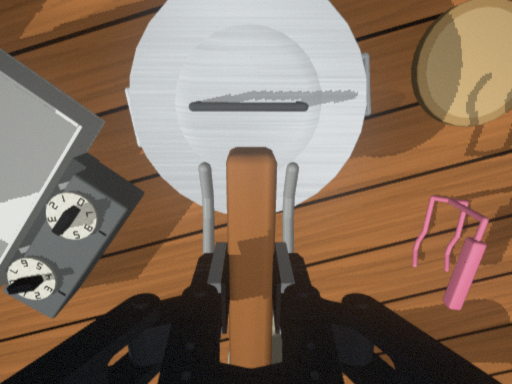

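Call:
{"name": "arm_command", "arguments": {"targets": [{"dr":[-8,0,0],"dp":[5,15,-38],"claw":10},{"dr":[-16,0.2,0],"dp":[5,33,-77],"claw":10},{"dr":[-24,0.3,0],"dp":[8,52,-118],"claw":10},{"dr":[-32,0.4,0],"dp":[10,70,-158],"claw":10},{"dr":[-40,0.5,0],"dp":[10,88,-198],"claw":10}]}}

```text
time_s: 54.75
tool_pos: [0.5792, -0.1813, 0.3564]
tool_rot: [1.979, 0.43, -1.973]
contact_force: [0.7, 0.3, -2.8]
grip_width: 0.0184
```

```bash
python3 - <<'E'
from h import *
st();print(lift((.680,-.220,.25),75.1,'Mpark2.npy',-15.5))
E
```

```text
t 54.75 p [ 0.5792 -0.1813  0.3564] x [ 0.005 -0.008 -1.   ] yawY -64.95 F [ 0.7  0.3 -2.8] M [ 0.03 -0.09  0.02] w 18.4 q [-0.36  0.3   0.87 -0.01  1.96  0.77]
(array([107.2,  76.7, -74.8]), array([-50.13,   0.72,   0.1 ]))
```

Call:
{"name": "arm_command", "arguments": {"targets": [{"dr":[-8,0,0],"dp":[5,20,-20],"claw":10},{"dr":[-16,0.2,0],"dp":[15,40,-40],"claw":10},{"dr":[-24,0.4,0],"dp":[30,60,-58],"claw":10},{"dr":[-32,0.5,0],"dp":[50,77,-75],"claw":10},{"dr":[-40,0.6,0.1],"dp":[60,77,-75],"claw":10}]}}

```text
time_s: 55.25
tool_pos: [0.6813, -0.2206, 0.2868]
tool_rot: [1.522, 0.975, -1.516]
contact_force: [-0.4, 0.2, -5.1]
grip_width: 0.0188
```

Call:
{"name": "arm_command", "arguments": {"targets": [{"dr":[-5,0,0],"dp":[0,0,0],"claw":10},{"dr":[-10,0,0],"dp":[0,0,0],"claw":10},{"dr":[-10,0,0],"dp":[0,0,0],"claw":10},{"dr":[-10,0,0],"dp":[0,0,0],"claw":10}]}}

```text
time_s: 55.65
tool_pos: [0.6811, -0.2206, 0.2849]
tool_rot: [1.399, 1.079, -1.396]
contact_force: [-0.5, -0.3, -4.1]
grip_width: 0.0189
```

```bash
python3 - <<'E'
from h import *
snap('wrist');snap('wrist','w38');st();print(lift((.680,-.220,.14),75.1,'Mpark2.npy',-15.5))
E
```

```text
t 55.75 p [ 0.6812 -0.2206  0.2863] x [ 0.001  0.003 -1.   ] yawY -14.74 F [-0.3  1.2 -2.8] M [ 0.08 -0.02  0.  ] w 18.7 q [-0.37  0.65  0.55  0.    1.94 -0.11]
(array([146.3,  -1.4,   0.2]), array([0.08, 0.04, 0.74]))
```

View pics/w38.png

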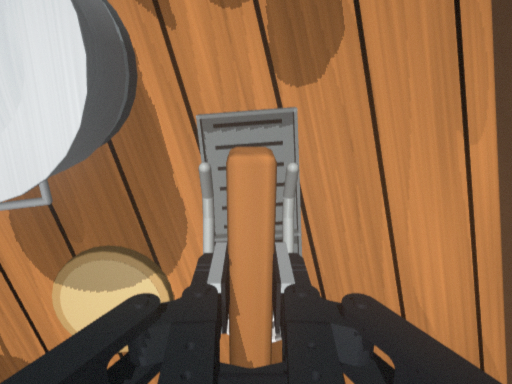

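Call:
{"name": "arm_command", "arguments": {"targets": [{"dr":[0,0,0.7],"dp":[25,-1,0],"claw":10},{"dr":[0,0,0.7],"dp":[65,-1,0],"claw":10},{"dr":[0,0,0.7],"dp":[105,-1.4,0],"claw":10},{"dr":[0,0,0.7],"dp":[140,-1.4,0],"claw":10},{"dr":[0,0,0.7],"dp":[146,-1.4,0],"claw":10}]}}

```text
time_s: 56.25
tool_pos: [0.6776, -0.2188, 0.1338]
tool_rot: [1.401, 1.076, -1.393]
contact_force: [-0.3, 1.0, -3.7]
grip_width: 0.0183
```

```bash
python3 - <<'E'
from h import *
snap('wrist');snap('wrist','w39');st();print(lift((.680,-.220,.090),75.1,'Mpark2.npy',-15.5))
E
```

```text
t 56.35 p [ 0.6797 -0.2196  0.1396] x [ 0.011  0.001 -1.   ] yawY -14.78 F [ 0.4  0.1 -2.6] M [-0.01 -0.06 -0.08] w 18.2 q [-0.37  0.63  0.87  0.    1.63 -0.11]
(array([49.6, -0.1,  0.5]), array([0.04, 0.03, 0.15]))
```

View pics/w39.png

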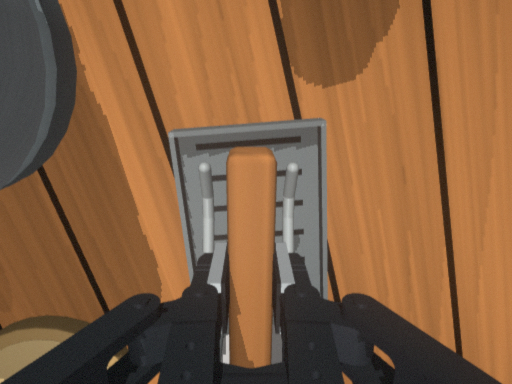

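Call:
{"name": "arm_command", "arguments": {"targets": [{"dr":[0,0,0],"dp":[15,0,0],"claw":10},{"dr":[0,0,0],"dp":[32,0,0],"claw":10},{"dr":[0,0,0],"dp":[42,0,0],"claw":10},{"dr":[0,0,0],"dp":[47,0,0],"claw":10},{"dr":[0,0,0],"dp":[50,0,0],"claw":10}]}}

```text
time_s: 56.85
tool_pos: [0.6802, -0.2195, 0.0902]
tool_rot: [1.403, 1.069, -1.387]
contact_force: [-4.9, 3.5, 9.0]
grip_width: 0.0188
```

```bash
python3 - <<'E'
from h import *
snap('wrist');snap('wrist','w40');st()
E
```

```text
t 56.95 p [ 0.6806 -0.2197  0.0904] x [ 0.013 -0.    -1.   ] yawY -14.78 F [-0.6  0.4 -2.7] M [ 0.12  0.08 -0.03] w 18.2 q [-0.37  0.66  0.93  0.    1.54 -0.11]
```

View pics/w40.png

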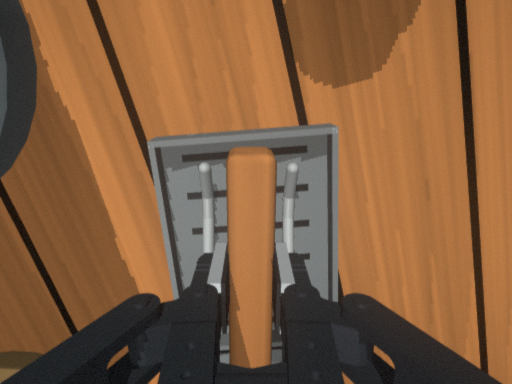

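Call:
{"name": "arm_command", "arguments": {"targets": [{"dr":[0,0,0],"dp":[1,0,0],"claw":10},{"dr":[0,0,0],"dp":[1.5,0,0],"claw":10},{"dr":[0,0,0],"dp":[1.5,0,0],"claw":10}]}}

```text
time_s: 57.25
tool_pos: [0.681, -0.2198, 0.0902]
tool_rot: [1.404, 1.066, -1.385]
contact_force: [-2.7, 1.9, 4.3]
grip_width: 0.0185
```

```bash
python3 - <<'E'
from h import *
snap('wrist');st()
E
```

```text
t 57.3 p [ 0.681  -0.2198  0.0901] x [ 0.014 -0.001 -1.   ] yawY -14.77 F [-3.5  2.   4.2] M [ 0.28  0.55 -0.08] w 18.8 q [-0.37  0.66  0.93  0.    1.54 -0.11]
```

Resting. Release and rise.

Call:
{"name": "arm_command", "arguments": {"targets": [{"dr":[0,0,0],"dp":[0,0,0],"claw":30},{"dr":[0,0,0],"dp":[0,0,0],"claw":45},{"dr":[0,0,0],"dp":[0,0,0],"claw":45},{"dr":[0,0,0],"dp":[-15,0,0],"claw":45},{"dr":[0,0,0],"dp":[-50,0,0],"claw":45}]}}

```text
time_s: 57.8
tool_pos: [0.6788, -0.2192, 0.1371]
tool_rot: [1.402, 1.073, -1.39]
contact_force: [0.7, 0.4, 0.1]
grip_width: 0.0449
```

Call:
{"name": "arm_command", "arguments": {"targets": [{"dr":[0,0,0],"dp":[-45,0,0],"claw":45},{"dr":[0,0,0],"dp":[-90,0,0],"claw":45},{"dr":[0,0,0],"dp":[-130,-10,0],"claw":45},{"dr":[0,0,0],"dp":[-150,-20,-10],"claw":45},{"dr":[0,0,0],"dp":[-150,-20,-10],"claw":45}]}}

```text
time_s: 58.3
tool_pos: [0.6614, -0.2041, 0.2938]
tool_rot: [1.404, 1.065, -1.382]
contact_force: [0.1, 0.7, 1.4]
grip_width: 0.045
```

```bash
python3 - <<'E'
from h import *
snap('wrist','w41');st();snap('side','s11')
E
```

```text
t 58.35 p [ 0.6612 -0.2046  0.29  ] x [ 0.012  0.    -1.   ] yawY -14.73 F [-0.4 -0.7 -0.6] M [ 0.02 -0.05 -0.03] w 44.9 q [-0.36  0.55  0.69  0.    1.89 -0.1 ]
```

View pics/w41.png

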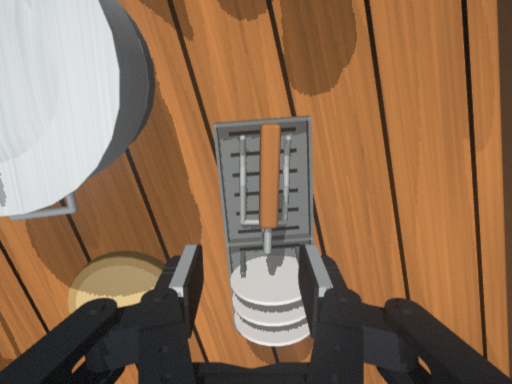

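View pics/s11.png

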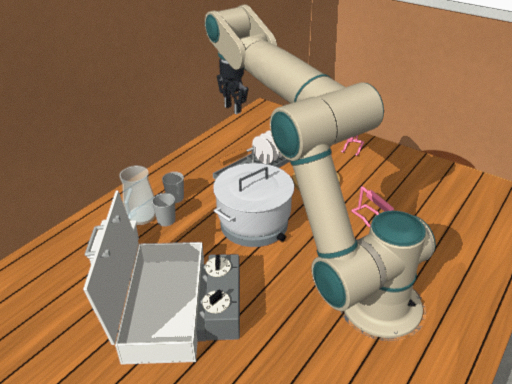

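```bash
python3 - <<'E'
from h import *
for p,y in [((.645,-.03,.38),0),((.63,.2,.38),20)]: print(delta(p,down(np.radians(y))))
E
```

```text
(array([ -92.9,  -59.3, -165.3]), array([-14.76,  -0.15,  -0.43]))
(array([ -92.6, -132.4, -383.9]), array([-34.76,  -0.08,  -0.45]))
```

Call:
{"name": "arm_command", "arguments": {"targets": [{"dr":[-3,0,0],"dp":[-35,-10,-25],"claw":45},{"dr":[-6,0,0],"dp":[-60,-22,-60],"claw":45},{"dr":[-10,0,0],"dp":[-80,-37,-100],"claw":45},{"dr":[-14,-0.1,-0.4],"dp":[-90,-52,-142],"claw":45},{"dr":[-18,-0.1,-0.4],"dp":[-93,-70,-186],"claw":45}]}}

```text
time_s: 58.9
tool_pos: [0.6401, -0.0064, 0.3787]
tool_rot: [1.166, 1.238, -1.167]
contact_force: [1.1, 0.6, -0.7]
grip_width: 0.0453
```

```bash
python3 - <<'E'
from h import *
st()
for p,y in [((.635,.2,.38),22),((.588,.425,.35),38)]: print(delta(p,down(np.radians(y))))
E
```

```text
t 58.9 p [ 0.6401 -0.0064  0.3787] x [-0.002  0.001 -1.   ] yawY 3.34 F [ 1.1  0.6 -0.7] M [-0.06  0.02 -0.  ] w 45.3 q [-0.07  0.44  0.66  0.    2.05 -0.13]
(array([  -1.2,    6.9, -206.4]), array([-18.66,  -0.05,   0.08]))
(array([  29. ,  -26.9, -433.7]), array([-34.66,  -0.06,   0.08]))
```

Call:
{"name": "arm_command", "arguments": {"targets": [{"dr":[-4,0,0],"dp":[0,2,-42],"claw":30},{"dr":[-8,0,0],"dp":[0,4,-84],"claw":30},{"dr":[-12,0,0],"dp":[0,5,-126],"claw":30},{"dr":[-16,0,0],"dp":[0,6,-168],"claw":30},{"dr":[-20,0,0],"dp":[0,4,-210],"claw":30}]}}

```text
time_s: 59.4
tool_pos: [0.6322, 0.2048, 0.3754]
tool_rot: [0.899, 1.381, -0.906]
contact_force: [0.7, -0.4, 0.7]
grip_width: 0.03
```

```bash
python3 - <<'E'
from h import *
st()
for p,y in [((.588,.427,.35),38)]: print(delta(p,down(np.radians(y))))
E
```

```text
t 59.4 p [0.6322 0.2048 0.3754] x [-0.006 -0.001 -1.   ] yawY 23.48 F [ 0.7 -0.4  0.7] M [-0.02  0.02 -0.05] w 30.0 q [ 0.26  0.53  0.54  0.    2.08 -0.15]
(array([  25.5,   48.1, -221.3]), array([-14.52,  -0.15,   0.34]))
```

Call:
{"name": "arm_command", "arguments": {"targets": [{"dr":[-4,0,0],"dp":[0,10,-45],"claw":22},{"dr":[-8,0,0],"dp":[0,20,-90],"claw":22},{"dr":[-12,0,0.2],"dp":[5,30,-135],"claw":22},{"dr":[-14.5,-0.2,0.3],"dp":[12,40,-180],"claw":22},{"dr":[-14.5,-0.2,0.3],"dp":[15,48,-221],"claw":22}]}}

```text
time_s: 59.9
tool_pos: [0.5877, 0.4286, 0.3564]
tool_rot: [0.703, 1.455, -0.713]
contact_force: [-0.5, 0.2, 0.2]
grip_width: 0.022
```

```bash
python3 - <<'E'
from h import *
snap('wrist');snap('wrist');snap('wrist','w42');st();snap('side','s12');snap('top','t12')
crop('s12',60,120,230,330,3,'c5');crop('t12',20,60,180,220,4,'c6')
print(delta((.583,.434,.242),down(np.radians(38))))
E
```

```text
t 60.05 p [0.5876 0.4296 0.3541] x [-0.007 -0.006 -1.   ] yawY 38.19 F [ 0.  -0.4 -0.2] M [ 0.03 -0.06  0.05] w 21.8 q [ 0.58  0.82  0.16 -0.    2.17 -0.09]
(array([115.9,   0.7,  -9.6]), array([-0.05,  0.05,  0.26]))
```

View pics/w42.png

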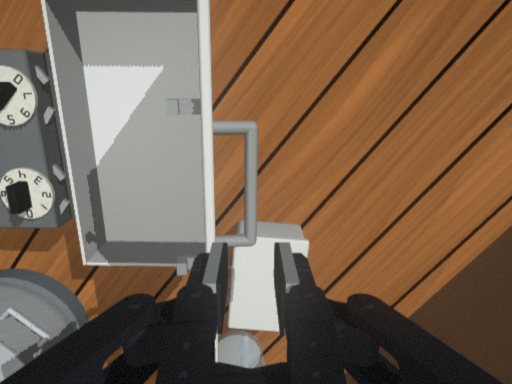

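View pics/c5.png

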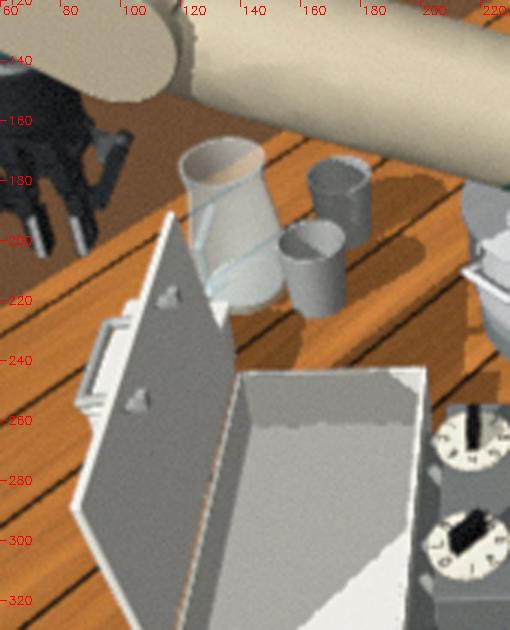

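View pics/c6.png

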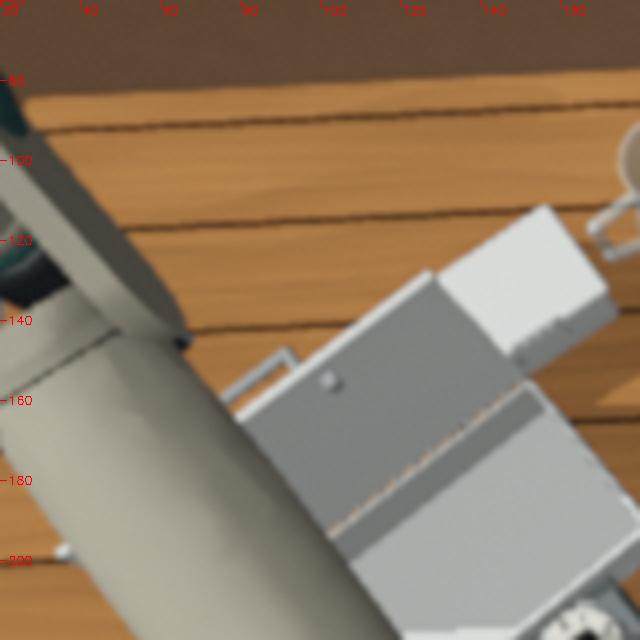

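```bash
python3 - <<'E'
from h import *
for z in (.245,.255,.262):
  a,b=plane('w42',250,126,z),plane('w42',251,240,z);print(z,np.round(a,4),np.round(b,4),np.round((a+b)/2,4),np.linalg.norm(a-b))
E
```

```text
0.245 [0.5541 0.4694 0.245 ] [0.6118 0.3979 0.245 ] [0.583  0.4336 0.245 ] 0.09189347967829657
0.255 [0.5535 0.4703 0.255 ] [0.6089 0.4017 0.255 ] [0.5812 0.436  0.255 ] 0.08821969169074537
0.262 [0.5531 0.471  0.262 ] [0.6069 0.4043 0.262 ] [0.58   0.4377 0.262 ] 0.08564804009945974
```

Call:
{"name": "arm_command", "arguments": {"targets": [{"dr":[0,0,0.3],"dp":[20,0,-9],"claw":22},{"dr":[0,0,0.3],"dp":[55,0.3,-9],"claw":22},{"dr":[0,0,0.3],"dp":[85,0.3,-9],"claw":22},{"dr":[0,0,0.3],"dp":[85,0.3,-9],"claw":22},{"dr":[0,0,0.3],"dp":[85,0.3,-9],"claw":22}]}}

```text
time_s: 60.65
tool_pos: [0.5837, 0.4321, 0.274]
tool_rot: [0.71, 1.45, -0.71]
contact_force: [-0.2, -0.2, 1.0]
grip_width: 0.0224
```

```bash
python3 - <<'E'
from h import *
snap('wrist');snap('wrist');snap('wrist','w43');st();print(delta((.5825,.4345,.236),down(np.radians(38))))
E
```

```text
t 60.8 p [0.584  0.4333 0.2766] x [ 0.006  0.003 -1.   ] yawY 37.91 F [-0.5  0.  -0.2] M [ 0.08  0.02 -0.04] w 21.6 q [ 0.59  0.68  0.52 -0.    1.93 -0.07]
(array([40.6, -0.7, -2. ]), array([-0.09,  0.08, -0.36]))
```

View pics/w43.png

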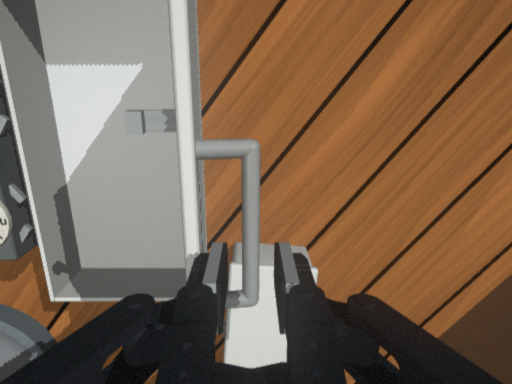

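Call:
{"name": "arm_command", "arguments": {"targets": [{"dr":[0,0,-0.3],"dp":[0,0.5,-2],"claw":17},{"dr":[0,0,-0.3],"dp":[10,0.5,-2],"claw":17},{"dr":[0,0,-0.3],"dp":[25,0.5,-2],"claw":17},{"dr":[0,0,-0.3],"dp":[38,0.5,-2],"claw":17},{"dr":[0,0,-0.3],"dp":[42,0.5,-2],"claw":17}]}}

```text
time_s: 61.3
tool_pos: [0.583, 0.4351, 0.232]
tool_rot: [0.707, 1.452, -0.711]
contact_force: [0.6, 0.6, -0.0]
grip_width: 0.0166
```

```bash
python3 - <<'E'
from h import *
snap('wrist');snap('wrist');snap('wrist','w44');st()
E
```

```text
t 61.45 p [0.5834 0.4353 0.2347] x [ 0.002 -0.    -1.   ] yawY 37.92 F [ 0.4 -0.3  0.3] M [ 0.04 -0.01  0.  ] w 17.1 q [ 0.59  0.67  0.62 -0.    1.85 -0.07]
```

View pics/w44.png

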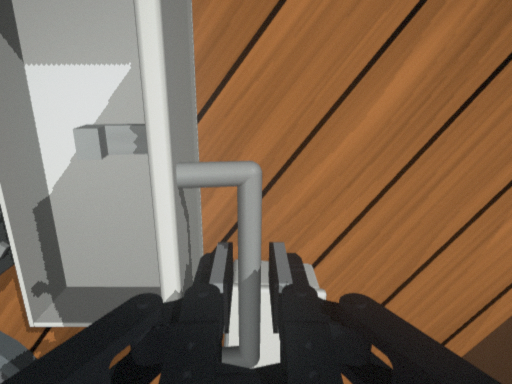

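Bar sits between the pads with no contact. Close and swing the lid back.

Call:
{"name": "arm_command", "arguments": {"targets": [{"dr":[0,0,0],"dp":[0,0,0],"claw":5},{"dr":[0,0,0],"dp":[0,0,0],"claw":5},{"dr":[0,0,0],"dp":[0,0,0],"claw":5}]}}

```text
time_s: 61.75
tool_pos: [0.5829, 0.4349, 0.2356]
tool_rot: [0.709, 1.451, -0.71]
contact_force: [-5.1, -3.9, -0.3]
grip_width: 0.0078
```

```bash
cat >> h.py <<'E'
def lidpath(ths,th0=1.7,off=0):
    f=lambda th:np.array([-177*np.cos(th)+36*np.sin(th),177*np.sin(th)+36*np.cos(th)])
    bx=np.array([np.cos(np.radians(38.2)),np.sin(np.radians(38.2))]);M=T()
    for th in ths:
        d=f(th)-f(th0);w=np.array([*(bx*d[0]),d[1]]);print(round(th,2),np.round(M[:3,:3].T@w,1))
E
python3 - <<'E'
from h import *
st();lidpath(np.arange(1.6,.9,-.1))
E
```

```text
t 61.75 p [0.5829 0.4349 0.2356] x [ 0.    -0.001 -1.   ] yawY 37.91 F [-5.1 -3.9 -0.3] M [-0.6   0.8  -0.01] w 7.8 q [ 0.59  0.67  0.62 -0.    1.85 -0.07]
1.6 [ -5.  -17.4   0.1]
1.5 [ -8.2 -35.1   0.2]
1.4 [ -9.6 -53.1   0.3]
1.3 [ -9.3 -71.2   0.4]
1.2 [ -7.1 -89.1   0.5]
1.1 [  -3.1 -106.7    0.5]
1.0 [   2.6 -123.8    0.6]
```

Call:
{"name": "arm_command", "arguments": {"targets": [{"dr":[0,0,0],"dp":[-5,-17.4,0],"claw":5},{"dr":[0,0,0],"dp":[-8.2,-35,0],"claw":5},{"dr":[0,0,0],"dp":[-9.6,-53,0],"claw":5},{"dr":[0,0,0],"dp":[-9.3,-71,0],"claw":5},{"dr":[0,0,0],"dp":[-7.1,-89,0],"claw":5}]}}

```text
time_s: 62.25
tool_pos: [0.5127, 0.3804, 0.2448]
tool_rot: [0.711, 1.449, -0.707]
contact_force: [2.0, 2.0, -0.5]
grip_width: 0.0073
```

```bash
python3 - <<'E'
from h import *
st();M=T()
# estimate theta from position vs closed pose
bx=np.array([np.cos(np.radians(38.2)),np.sin(np.radians(38.2))])
p0=np.array([.3977,.2897,.0995]);d=M[:3,3]-p0;print((d[:2]@bx)*1000,d[2]*1000)
for th in np.arange(1.1,-.01,-.1):
    dx=(-177*np.cos(th)+36*np.sin(th))+177; dz=177*np.sin(th)+36*np.cos(th)-36
    print(round(th,1),delta(p0+np.array([*(bx*dx),dz])/1000)[0])
E
```

```text
t 62.25 p [0.5127 0.3804 0.2448] x [ 0.004  0.001 -1.   ] yawY 37.92 F [ 2.   2.  -0.5] M [ 0.55 -0.62  0.01] w 7.3 q [ 0.58  0.37  1.01 -0.    1.76 -0.08]
146.48827092634076 145.26996411868507
1.1 [  7.1 -17.7   0.2]
1.0 [ 12.7 -34.9   0.3]
0.9 [ 20.  -51.4   0.4]
0.8 [ 28.9 -67.1   0.4]
0.7 [ 39.4 -81.8   0.5]
0.6 [ 51.2 -95.5   0.5]
0.5 [  64.4 -107.8    0.6]
0.4 [  78.7 -118.8    0.6]
0.3 [  94.1 -128.3    0.6]
0.2 [ 110.3 -136.3    0.7]
0.1 [ 127.2 -142.5    0.7]
-0.0 [ 144.7 -147.1    0.7]
```

Call:
{"name": "arm_command", "arguments": {"targets": [{"dr":[0,0,0],"dp":[5,-17.7,0],"claw":5},{"dr":[0,0,0],"dp":[11,-35,0],"claw":5},{"dr":[0,0,0],"dp":[18,-51.4,0],"claw":5},{"dr":[0,0,0],"dp":[27.5,-67,0],"claw":5},{"dr":[0,0,0],"dp":[38,-82,0],"claw":5}]}}

```text
time_s: 62.75
tool_pos: [0.4482, 0.3303, 0.2087]
tool_rot: [0.714, 1.447, -0.703]
contact_force: [0.8, 2.1, 0.1]
grip_width: 0.0073
```

```bash
python3 - <<'E'
from h import *
st();M=T()
bx=np.array([np.cos(np.radians(38.2)),np.sin(np.radians(38.2))])
p0=np.array([.3977,.2897,.0995])
for th in np.arange(.7,-.01,-.1):
    dx=(-177*np.cos(th)+36*np.sin(th))+177; dz=177*np.sin(th)+36*np.cos(th)-36
    print(round(th,1),delta(p0+np.array([*(bx*dx),dz])/1000)[0])
E
```

```text
t 62.75 p [0.4482 0.3303 0.2087] x [ 0.007  0.004 -1.   ] yawY 37.94 F [0.8 2.1 0.1] M [ 0.53 -0.33 -0.02] w 7.3 q [ 0.57  0.14  1.35 -0.    1.64 -0.09]
0.7 [3.7 0.  0.7]
0.6 [ 15.5 -13.6   0.7]
0.5 [ 28.6 -26.1   0.8]
0.4 [ 42.8 -37.1   0.8]
0.3 [ 58.1 -46.7   0.8]
0.2 [ 74.3 -54.7   0.8]
0.1 [ 91.2 -61.1   0.8]
0.0 [108.7 -65.7   0.8]
```

Call:
{"name": "arm_command", "arguments": {"targets": [{"dr":[0,0,0],"dp":[14.5,-13.6,0],"claw":5},{"dr":[0,0,0],"dp":[28,-26,0],"claw":5},{"dr":[0,0,0],"dp":[42.5,-37,0],"claw":5},{"dr":[0,0,0],"dp":[58,-46.7,0],"claw":5},{"dr":[0,0,0],"dp":[74,-54.7,0],"claw":5}]}}

```text
time_s: 63.25
tool_pos: [0.4054, 0.2971, 0.1355]
tool_rot: [0.716, 1.446, -0.701]
contact_force: [-0.3, 2.0, -0.8]
grip_width: 0.0077
```

```bash
python3 - <<'E'
from h import *
st();M=T()
bx=np.array([np.cos(np.radians(38.2)),np.sin(np.radians(38.2))])
p0=np.array([.3977,.2897,.0995])
for th in np.arange(.2,-.01,-.05):
    dx=(-177*np.cos(th)+36*np.sin(th))+177; dz=177*np.sin(th)+36*np.cos(th)-36
    print(round(th,2),delta(p0+np.array([*(bx*dx),dz])/1000)[0])
E
```

```text
t 63.25 p [0.4054 0.2971 0.1355] x [ 0.009  0.006 -1.   ] yawY 37.95 F [-0.3  2.  -0.8] M [ 0.41 -0.22 -0.02] w 7.7 q [ 0.56  0.03  1.61 -0.    1.48 -0.1 ]
0.2 [1.5 0.  1.1]
0.15 [ 9.9 -3.4  1.1]
0.1 [18.4 -6.3  1.1]
0.05 [27.1 -8.9  1.1]
0.0 [ 35.9 -11.    1.1]
```

Call:
{"name": "arm_command", "arguments": {"targets": [{"dr":[0,0,0],"dp":[10,-3.4,0.5],"claw":5},{"dr":[0,0,0],"dp":[18.4,-6.3,0.5],"claw":5},{"dr":[0,0,0],"dp":[27,-8.9,0.5],"claw":5},{"dr":[0,0,0],"dp":[34,-10.8,0.5],"claw":5},{"dr":[0,0,0],"dp":[36,-11,0.5],"claw":5}]}}

```text
time_s: 63.75
tool_pos: [0.397, 0.2905, 0.0996]
tool_rot: [0.716, 1.447, -0.701]
contact_force: [-9.2, -2.0, 9.5]
grip_width: 0.0077
```

```bash
python3 - <<'E'
from h import *
st();snap('wrist');st()
E
```

```text
t 63.75 p [0.397  0.2905 0.0996] x [ 0.008  0.006 -1.   ] yawY 37.97 F [-9.2 -2.   9.5] M [-0.18  1.36 -0.06] w 7.7 q [ 0.56  0.04  1.68  0.    1.41 -0.11]
t 63.8 p [0.3969 0.2905 0.0997] x [ 0.008  0.006 -1.   ] yawY 37.96 F [-6.2  0.2 -1.1] M [0.18 0.84 0.01] w 7.6 q [ 0.56  0.04  1.68  0.    1.41 -0.11]
```

Closed (slight contact). Release and go up to a free place.

Call:
{"name": "arm_command", "arguments": {"targets": [{"dr":[0,0,0],"dp":[0,0,0],"claw":35},{"dr":[0,0,0],"dp":[0,0,0],"claw":40},{"dr":[0,0,0],"dp":[0,0,0],"claw":40},{"dr":[0,0,0],"dp":[-25,0,0],"claw":40},{"dr":[0,0,0],"dp":[-70,0,0],"claw":40}]}}

```text
time_s: 64.3
tool_pos: [0.3951, 0.289, 0.1675]
tool_rot: [0.711, 1.451, -0.706]
contact_force: [1.1, 0.7, 1.0]
grip_width: 0.04
```

Call:
{"name": "arm_command", "arguments": {"targets": [{"dr":[0,0,0],"dp":[-45,0,0],"claw":40},{"dr":[0,0,0],"dp":[-90,0,0],"claw":40},{"dr":[0,0,0],"dp":[-130,0,0],"claw":40},{"dr":[0,0,0],"dp":[-150,0,0],"claw":40},{"dr":[0,0,0],"dp":[-150,0,0],"claw":40}]}}

```text
time_s: 64.8
tool_pos: [0.3958, 0.2891, 0.3215]
tool_rot: [0.716, 1.447, -0.701]
contact_force: [0.4, -0.3, 0.1]
grip_width: 0.0401
```

```bash
python3 - <<'E'
from h import *
snap('wrist','w50');snap('side','s13');snap('top','t13');st()
crop('s13',80,120,310,370,3,'c5')
crop('t13',100,80,365,270,3,'c6')
E
```

```text
t 64.95 p [0.3947 0.2885 0.316 ] x [ 0.001  0.001 -1.   ] yawY 37.94 F [ 0.2 -1.  -0.6] M [-0.03 -0.03 -0.08] w 40.4 q [ 0.56 -0.05  1.34  0.    1.85 -0.11]
```

View pics/c5.png

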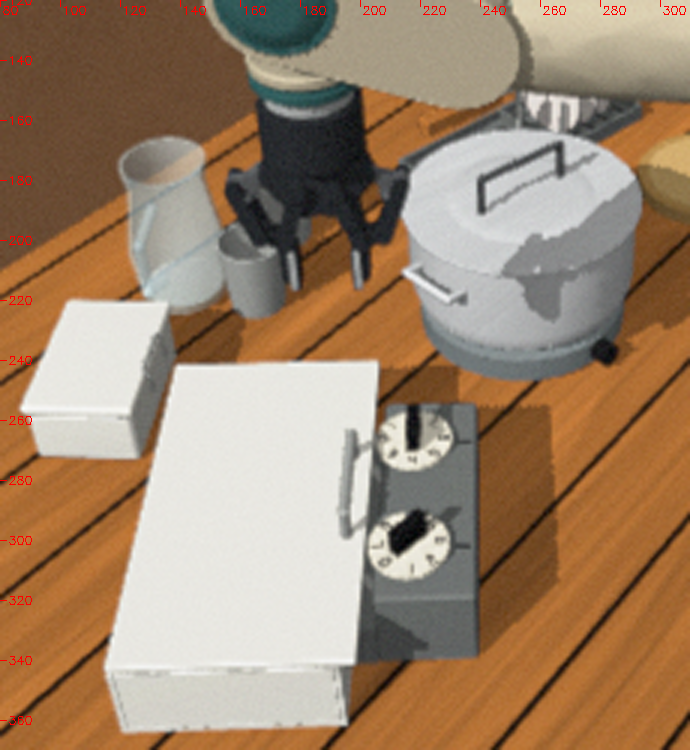

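View pics/c6.png

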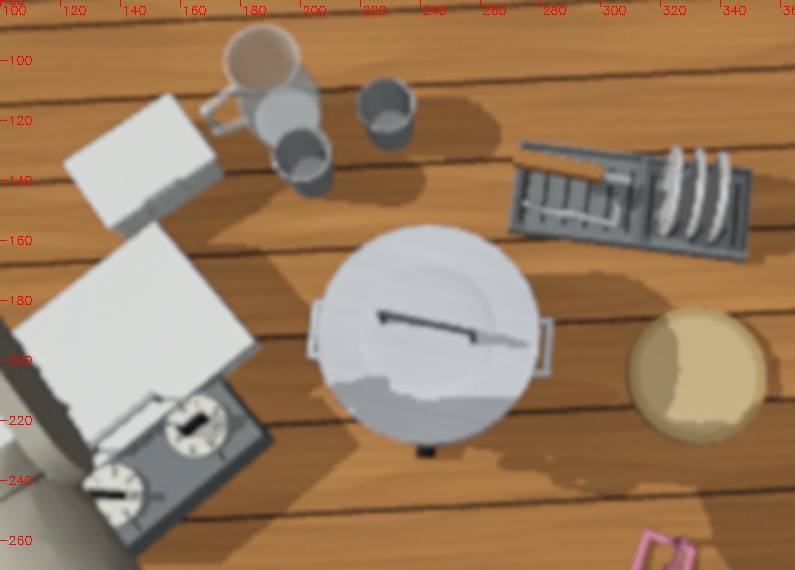

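View pics/w50.png

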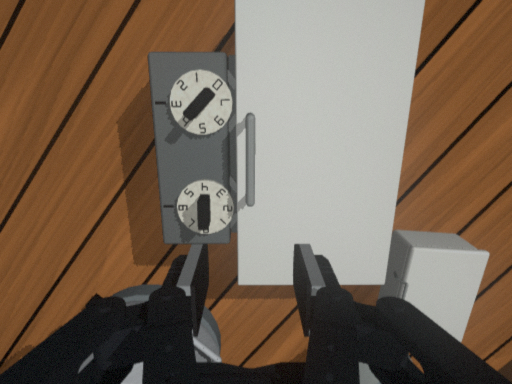

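```bash
python3 - <<'E'
from bench import env
print(env.job_done())
E
```

```text
the job is handed in; nothing more can be done
None
```

The job is done and handed in at about 65 s; `env.job_done()` gave no verdict.

- **Food box:** I set the dials to 3 and 6 and opened the lid. There was only one cob inside, and the tub was empty once I had lifted it out. I swung the lid shut by its handle at the end.
- **Pot and lid:** The lifter carried the lid level to the wooden stand, hooked through its loop. I put the cob in the pot and set the lid back with the lifter. The load came off at the height I had worked out for fully home, and in the pictures the lid looks as it did at the start.
- **Lifter:** I parked it on the table while moving the cob. It now stands in the rack's open bay, facing the way it was found.

The last pictures show both dials still on their digits, the box shut, the lid on the pot, and the jug, cups and clip box where they were. The gripper was open and clear of everything.

- **Measurement mismatch:** My first position for the left dial was about 1 cm off between two cameras. I had misread a pixel, and the corrected reading agreed to about 1 mm.
- **Sideways force:** A brief sideways force of about 5 N appeared while I carried the lifter back to the lid. It was gone in the next readings, and the pictures showed the lifter touching nothing.

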